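Load a sample through the top half of a counting cage's split door

ROBOT

A 7-joint arm with a two-finger parallel gripper is mounted at the origin on the work surface. World frame = base frame: x ahead of the robot, y to its left, z up, the work surface at z = 0. Lengths are in mm, angles in degrees, forces in N, time in s.
With the tool pointing down it reaches from about 350 to 900 mm from the base axis. Payload 7.2 kg.
Tool frame: the origin (TCP) lies at the very end of the fingers, on their centre line; the grasp point (between the pads) lies 19 mm behind it; z points along the fingers, x is the direction in which the jaws open and shut, and the axes are right-handed (so a half turn about z gives the same grasp; the last joint's range is limited). The gripper opens to 85 mm and grips with 20 to 120 N. Pads are 22 mm wide; open, the fingers measure 114 mm over their backs; the gripper's body (76 mm by 85 mm) begins 54 mm behind the grasp point. The pads swing forward as they close: fully open they stand 13 mm farther back than shut.
Start: joints at [63.358, 23.554, -0.728, 91.456, 0.321, 64.991, -4.71], TCP at [241.532, -576.448, 201.497] pointing down, gripper open.
Joint ranges: [-169.25, 169.25], [-16.82, 113.86], [-84.01, 82.57], [7.8, 145.47], [-59.2, 239.2], [7.22, 106.19], [-163.78, 163.78]. Speed limits (degrees/s): [136.94, 136.94, 172.46, 172.46, 180, 180, 180].

INTERFACE

Orientations are given as [roll, pitch, yaw] about the fixed x, y, z axes, in that order (R = Rz(yaw) Ry(pitch) Rx(roll)).
In Python, from cell import robot gives the robot as it stands.
- The arm moves only by the tool move_arm, never from a script. Its argument "increments" is a list of rows, each a list of 3 entries, a list of its own where there are three numbers: the shift along the tool's x, y, z in cm, then the turn, a rotation vector about the tool's x, y, z in degrees, then the closure, from 0 (fully open) to 1 (shut). A call has 1 to 10 rows; each row shifts and turns the pose as measured when the row begins, along the tool's axes as they then stand; what a row does not reach is not made up. A row lasts 1/12 s, in which the tool goes at most 41.7 mm and 7.16 degrees, less where a joint would pass 70% of its speed; a pose out of reach is approached as far as the arm can. A call is refused whole if a number of a shift passes 4.17 or a number of a turn 7.16, either way. A call with a gripper value outside its range is refused whole. The fingers move at their own pace and stop on an object; "grip_force" is the grip in N (left out, the last holds). Time passes only in rows, so rows that do not move let the fingers close. It gives the time, the measured TCP pose, the force and the opening at its end, in the units of the state.
- robot.state(): the state, without advancing time (a new reading comes with each control period).
- robot.grab_frame(name): name is "scene" or "top"; returns (picture, depth): 384x512x3 uint8, red, green, blue; 384x512 float32, mm along the optical axis (not along the pixel's ray), 0 where there is no reading.
- robot.camera_model(name): a dict with "camera_matrix" (3x3 intrinsics, pixels), "world_to_cam" (4x4, takes a point from world to camera coordinates). Camera axes: x right, y down, z forward; pixel columns grow to the right and rows downward; lengths in mm; the calibration is good to about 2 mm. A picture is of the moment at which its call begins. camera_model takes no time and is no camera call.
- robot.close_job(): hands the job in, once; it reports no verdict.
The state is a dict: "clock": time; "joints": joint angles; "joint_vel": joint speeds; "joint_torque": joint torques, N m; "eef_pos": TCP position; "eef_rot": TCP orientation; "force": force on the tool from outside, world axes, zero at the start; "torque": the same for the moment, N m; "grip_width": opening from 0.0 (shut) to 1.0 (fully open).
Only numpy, scipy, OpenCV 4.12 (cv2) and the standard library are available. Lean on these libraries where they do the work, as an engineer would, in place of code of your own. Each camera call takes 0.05 s, during which the arm holds its last target.

TASK

Load the sample bottle into the wire counting cage. Draw the bolt of the top half of the split door and swing the top half wide open, at least square to the front, and leave it open for the next sample; the bottom half must stay shut and bolted. Take the capped bottle out of the deep carrier without tipping it over and stand it upright on the shelf inside, wholly behind the door line; leave the other things on the bench and in the carrier where they are.

Things in the scene. Friction and masses are not known exactly. Their poses are not given: they have to be found in the camera images.
- cage: fixed bench-top counting cage: frame of 20 mm aluminium profile, wire panels on sides, back and roof, 240 deep (x) x 300 wide (y) x 400 high. Origin: centre of its underside; -x is its front (to the robot), front face at x = -120. Door opening y -130 to 130, z 20 to 380 under a 20 mm top rail, closed by a split door flush with the front: bottom half z 22-100, top half z 104-378, 12 thick
- shelf_spot (a point): point on the top surface of the white fixed shelf inside, 60 mm behind the front face, midway across: a good place for the centre of the bottle's underside. The shelf's top is 90 mm above the bench, from 16 mm behind the front face to the back, full width; the bottom half of the door stands 10 mm above it as a lip
- top (a joint): angle of the top half of the door: 0 shut, grows as it swings out towards the robot and to the robot's left, stop at 2.0 rad; light friction, stays where it is left; 0.7 kg. It cannot open until its bolt is drawn. Hinge line at the cage's x = -120, y = +130 mm
- top_hinge (a point): point on the vertical hinge line of the top half, at the handle's height, 190 mm above the bench
- top_handle (a point): middle of the upright bar of the top half's steel D pull: round bar 10 mm thick, 90 mm long, its centre 40 mm in front of the door's face, 225 mm from the hinge line along the door, 190 mm above the bench
- top_bolt (a joint): travel of the top half's steel barrel bolt, on the door's front near the free edge: 0 thrown home in the keeper on the right-hand post (starts at 0 to 6 mm), grows as it is drawn along the door towards the hinge, clear of the keeper from 20 mm, stop at 34 mm; 2 N of friction, no spring
- top_knob (a point): centre of the top bolt's knob: steel cylinder 18 mm thick, 22 mm long, standing straight out of the door, its centre 43 mm in front of the door's face, 285 mm above the bench, 190 mm from the hinge line when thrown and 156 when drawn
- bottom (a joint): angle of the bottom half of the door: 0 shut; must stay shut
- bottom_bolt (a joint): barrel bolt of the bottom half, same make, 60 mm above the bench: 0 thrown home; must stay thrown
- bottom_knob (a point): centre of the bottom bolt's knob, 60 mm above the bench: leave alone
- carrier: deep grey plastic sample carrier, open on top, fixed; 120 (x) x 235 (y) x 130 mm high, walls and floor 5 mm; a wall across the middle makes two cells, 110 x 110 mm, centred at y = +57.5 and -57.5. Origin: centre of its underside. The bottle stands in one cell and the squat jar in the other, either way round
- bottle: the sample bottle: white, round, 100 mm tall; body 60 mm diameter up to 66, sloping shoulder to 75, tight screw cap 38 mm diameter from 76 to 100. 0.15 to 0.3 kg. Origin: centre of its underside, z up. It stands sunk in the carrier, its cap 25 mm below the rim, so there it can only be taken by the cap from straight above; under the cage's roof only by the body, from the front
- jar: bystander: white squat jar, 76 mm wide, 68 mm tall, in the other cell of the carrier. Origin: centre of its underside
- meter: bystander: black handheld multimeter lying on the bench, 165 x 78 x 36 mm, with a dial on top. Origin: centre of its underside
- driver: bystander: black-handled screwdriver lying on the bench under the door's swing, low (under 40 mm)
Things that resemble listed ones, but are neither listed nor needed, are in the scene too. Leave any orange or yellow look-alike of the bottle alone.

How it is judged:
By the outcome, as a careful person would: the job done as asked, in the order asked, and still so for the second after the job is handed in, with the robot touching nothing.
It also fails if it takes over 72 s, if anything falls off the work surface, if the arm or the gripper's body presses on something with over 40 N, if the wrist force passes 120 N, or if a joint passes its speed limit or range.

## Working session

There is one attempt and no reset: what is moved stays moved. The work goes in short steps, Python scripts to look and compute and a tool call to move; the robot and the scene stay as the last step left them, time stands still between calls to the robot, and variables do not carry over. Pictures are saved under pics/ and viewed, and the job is handed in when it is done.

Besides the shell and the picture viewer there is one more tool, called in YAML: its name, and indented under it one key for each argument. move_arm: Moves the arm, as the interface text tells. Its arguments: {"type":"object","properties":{"increments":{"type":"array","items":{"type":"array"}},"grip_force":{"type":"number"}},"required":["increments"]}

```bash
ls; mkdir -p pics; python3 - <<'E'
from cell import robot
import cv2,numpy as np
for n in("scene","top"):
    p,d=robot.grab_frame(n); np.savez(f'{n}0.npz',p=p,d=d)
    m=robot.camera_model(n); print(n,np.round(m["camera_matrix"],1).tolist(),np.round(m["world_to_cam"],3).tolist())
    cv2.imwrite(f'pics/{n}0.png',cv2.resize(p[:,:,::-1],(800,600),interpolation=cv2.INTER_CUBIC))
print(robot.state())
E
```

```text
pics
scene [[407.5, 0.0, 257.4], [0.0, 407.5, 187.3], [0.0, 0.0, 1.0]] [[-0.805, -0.593, 0.005, 468.601], [-0.557, 0.752, -0.354, 366.139], [0.206, -0.288, -0.935, 1316.183], [0.0, 0.0, 0.0, 1.0]]
top [[389.0, 0.0, 255.5], [0.0, 389.0, 189.8], [0.0, 0.0, 1.0]] [[0.002, -1.0, -0.004, 39.978], [-0.983, -0.001, -0.183, 607.376], [0.183, 0.004, -0.983, 1356.946], [0.0, 0.0, 0.0, 1.0]]
{'clock': 0.1, 'joints': array([63.3583373 , 23.59484814, -0.72970838, 91.49855097,  0.3208513 ,
       64.99208566, -4.70980508]), 'joint_vel': array([ 0.04650358, -0.16169505,  0.01560125, -0.03767759, -0.07577527,
       -0.00046764, -0.04545742]), 'joint_torque': array([ 3.89488574e-03, -6.01827264e+01,  6.84860162e-01, -3.00087261e+01,
        1.40571091e-02,  6.49310983e-03, -3.79191863e-05]), 'eef_pos': array([ 241.31858567, -575.99768829,  200.74847337]), 'eef_rot': array([ 1.79994643e+02,  8.32730506e-02, -6.72633733e+01]), 'force': array([ 0.34350526,  0.00777889, -0.34089218]), 'torque': array([ 0.00667751, -0.00905906,  0.06633749]), 'grip_width': 1.0026178611699164}
```

View pics/scene0.png

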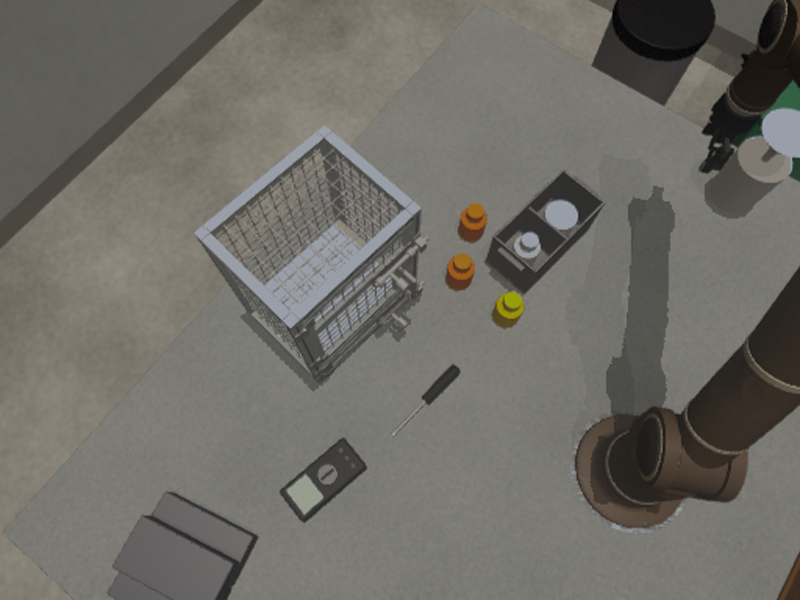

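View pics/top0.png

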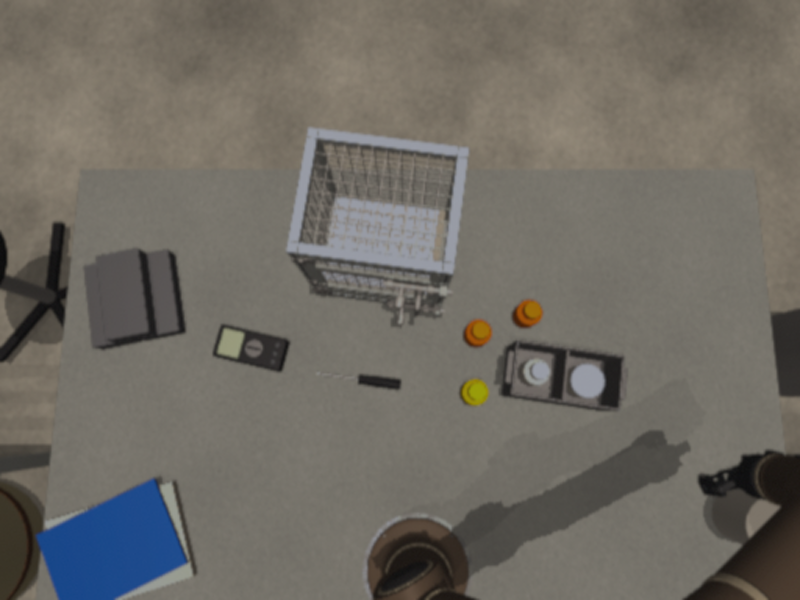

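Scene view (800x600): cage roof frame at (310,225), white bottle with cap at (528,245), jar at (561,214). The orange bottles are at (473,222) and (461,270), the yellow one at (510,308), the driver at (430,400) and the meter at (323,480). In the top view the bottle's cap is at (537,371). The bolt and handle are at about (405,300) on the door's front, at its right-hand end.

```bash
cat > h.py <<'E'
import numpy as np, cv2
from cell import robot
CM={n:robot.camera_model(n) for n in("scene","top")}
def ray(n,u,v,z):
    m=CM[n];K=np.array(m["camera_matrix"]);T=np.array(m["world_to_cam"])
    R=T[:3,:3];t=T[:3,3];c=-R.T@t
    d=R.T@np.linalg.inv(K)@np.array([u,v,1.]);return c+d*(z-c[2])/d[2]
def proj(n,P):
    m=CM[n];K=np.array(m["camera_matrix"]);T=np.array(m["world_to_cam"])
    q=K@(T[:3,:3]@np.asarray(P,float)+T[:3,3]);return q[:2]/q[2]
def cloud(n,d):
    m=CM[n];K=np.array(m["camera_matrix"]);T=np.array(m["world_to_cam"])
    v,u=np.mgrid[0:384,0:512]
    p=np.stack([(u-K[0,2])/K[0,0]*d,(v-K[1,2])/K[1,1]*d,d],-1)
    return (p-T[:3,3])@T[:3,:3]
def load(n,i): 
    f=np.load(f'{n}{i}.npz');return f['p'],f['d']
E
python3 - <<'E'
from h import *
for n in("scene","top"):
    p,d=load(n,0);c=cloud(n,d);ok=d>0
    # cage roof frame
    m=ok&(abs(c[...,2]-400)<8)
    P=c[m][:,:2]; P=P[(P[:,0]>300)&(P[:,0]<1000)&(abs(P[:,1])<400)]
    r=cv2.minAreaRect(P.astype(np.float32));print(n,'roof',len(P),r,np.round(cv2.boxPoints(r),0).tolist())
    # carrier rim
    m=ok&(abs(c[...,2]-130)<6);P=c[m][:,:2];P=P[(P[:,0]>300)&(P[:,0]<700)&(P[:,1]<-120)&(P[:,1]>-480)]
    r=cv2.minAreaRect(P.astype(np.float32));print(n,'rim',len(P),r)
    # bottle cap
    m=ok&(abs(c[...,2]-105)<5)&(p.min(2)>120)&(c[...,1]<-120)&(c[...,1]>-450)&(c[...,0]<700)&(c[...,0]>300)
    P=c[m];print('cap',len(P),P.mean(0) if len(P) else 0, np.median(P,0), P.min(0),P.max(0))
    m=ok&(abs(c[...,2]-73)<5)&(p.min(2)>110)&(c[...,1]<-120)&(c[...,1]>-450)&(c[...,0]<700)&(c[...,0]>300)
    P=c[m];print('jar',len(P),P.min(0),P.max(0))
    k=p[...,0].astype(int)-p[...,2]
    m=((k>90)*255).astype(np.uint8); 
    for ct in cv2.findContours(m,0,2)[0]:
        if cv2.contourArea(ct)>30:
            mm=cv2.moments(ct);u,v=mm['m10']/mm['m00'],mm['m01']/mm['m00'];print('col',u,v,ray(n,u,v,60),p[int(v),int(u)])
for P in([0,0,0],):pass
p,d=load('scene',0);cv2.imwrite('pics/s0door.png',cv2.resize(p[130:260,150:290,::-1],None,fx=5,fy=4.6,interpolation=cv2.INTER_CUBIC))
p,d=load('top',0);cv2.imwrite('pics/t0cap.png',cv2.resize(p[150:280,180:410,::-1],None,fx=3.4,fy=3.4,interpolation=cv2.INTER_CUBIC))
E
```

```text
scene roof 3289 ((726.06982421875, 75.5314712524414), (301.47442626953125, 243.62344360351562), 82.16324615478516) [[585.0, -57.0], [826.0, -90.0], [867.0, 208.0], [626.0, 241.0]]
scene rim 324 ((427.5574951171875, -316.973388671875), (251.31912231445312, 121.24847412109375), 81.62739562988281)
cap 78 [ 436.2290222  -269.22610942  104.93784145] [ 436.16736643 -268.09751838  105.12823501] [ 418.12896769 -327.59283977  100.29823607] [ 454.43732751 -251.3094821   109.4853531 ]
jar 349 [ 379.77541852 -418.03926084   68.00762213] [ 465.82707095 -239.77254322   77.9945887 ]
col 326.1732348111658 195.1305418719212 [ 391.97991062 -133.520188     60.        ] [152 157  14]
col 294.81382978723406 170.6613475177305 [ 528.30778187 -144.4256802    60.        ] [155 110  28]
col 302.9813258636788 138.57422969187675 [ 575.41890151 -264.28321498   60.        ] [150 101  28]
top roof 2785 ((725.329833984375, 77.73902130126953), (301.7842712402344, 242.11822509765625), 82.29487609863281) [[585.0, -56.0], [825.0, -88.0], [866.0, 211.0], [626.0, 243.0]]
top rim 340 ((425.72509765625, -321.41717529296875), (238.76011657714844, 120.48440551757812), 81.56973266601562)
cap 89 [ 436.03561562 -266.91024065  105.42680899] [ 437.37272056 -266.43717304  105.75027921] [ 417.3446542  -284.25730614  100.51703367] [ 454.88086012 -248.98159798  109.63855248]
jar 423 [ 380.94937396 -416.5094639    68.04884158] [ 464.57838388 -238.70705748   77.95892199]
col 303.55349248452694 250.60654288240494 [ 389.29838605 -128.64624289   60.        ] [152 156  10]
col 305.82736455463726 212.51698806244258 [ 524.15418931 -139.61986212   60.        ] [155 111  10]
col 338.4109195402299 199.71072796934865 [ 570.68819042 -257.95062948   60.        ] [155 109  10]
```

View pics/s0door.png

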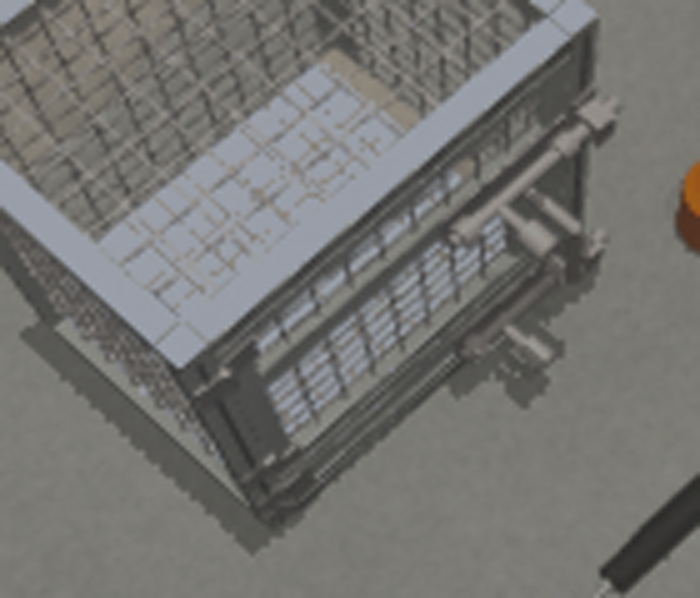

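View pics/t0cap.png

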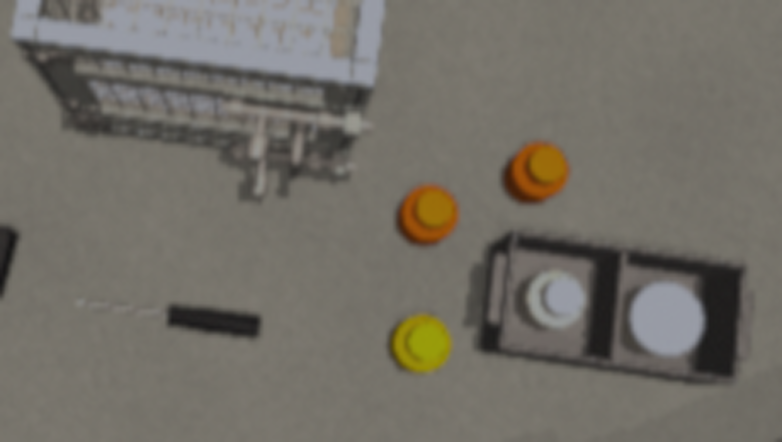

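The bottle is the only white one with a narrow cap: cap at top view (537,371), world (436,-267), height 105 = 5 + 100, as it should be. What could be mistaken for it is the jar at (588,380), orange at (528,313) and (478,333), and yellow at (475,392). The crop confirms the choice. Cage yaw is about -7.8°, centre (725.7, 76.6). Next I compute the key points and check them against the pictures.

```bash
cat >> h.py <<'E'
from scipy.spatial.transform import Rotation as Ro
C=np.array([725.6,76.8,0]); YAW=np.radians(-7.8)
EX=np.array([np.cos(YAW),np.sin(YAW),0]);EY=np.array([-np.sin(YAW),np.cos(YAW),0])
def W(x,y,z): return C+x*EX+y*EY+np.array([0,0,z])
def L(P): d=np.asarray(P)-C; return np.array([d@EX,d@EY,d[2]])
HINGE=W(-120,130,190)
def R_of(s): return Ro.from_euler('xyz',s['eef_rot'],degrees=True)
def Rt(tilt,yaw,flip=False):
    """tool z points forward along yaw and down by tilt deg; tool x horizontal = to the robot's right (flip: left)"""
    y=np.radians(yaw);t=np.radians(tilt)
    z=np.array([np.cos(t)*np.cos(y),np.cos(t)*np.sin(y),-np.sin(t)]);x=np.array([np.sin(y),-np.cos(y),0])*(-1 if flip else 1)
    return Ro.from_matrix(np.column_stack([x,np.cross(z,x),z]))
def plan(P,R=None,n=10,s=None):
    s=s or robot.state();p=s['eef_pos'];R0=R_of(s);R=R or R0
    rv=(R0.inv()*R).as_rotvec();print('TCP',np.round(p,1),'dist',round(np.linalg.norm(P-p),1),'turn',round(np.degrees(np.linalg.norm(rv)),1))
    for k in range(n):
        Rk=R0*Ro.from_rotvec(rv*(k/n)); d=Rk.inv().apply((np.asarray(P)-p)/n)/10
        if k in(0,n-1) or np.linalg.norm(rv)>.05: print(k,np.round(d,2).tolist(),np.round(np.degrees(rv)/n,2).tolist())
def st():
    s=robot.state();print('t',round(s['clock'],2),'j',np.round(s['joints'],1).tolist(),'p',np.round(s['eef_pos'],1).tolist(),'z',np.round(R_of(s).as_matrix()[:,2],3).tolist(),'x',np.round(R_of(s).as_matrix()[:,0],3).tolist(),'F',np.round(s['force'],1).tolist(),'g',round(s['grip_width'],3))
    import json;open('log.txt','a').write(json.dumps([list(map(float,s['joints'])),list(map(float,s['eef_pos'])),list(map(float,s['eef_rot']))])+'\n');return s
E
python3 - <<'E'
from h import *
pts={'hinge':HINGE,'handle':W(-160,-95,190),'hTop':W(-160,-95,235),'hBot':W(-160,-95,145),'knob0':W(-163,-60,285),'knob6':W(-163,-54,285),'bknob':W(-163,-60,60),'spot':W(-60,0,90),'c1':W(-120,-150,400),'c2':W(-120,150,400)}
for n in("scene","top"):
    p,_=load(n,0);im=cv2.resize(p[:,:,::-1],None,fx=4,fy=4,interpolation=cv2.INTER_CUBIC).copy()
    for k,P in pts.items():
        u=proj(n,P);cv2.drawMarker(im,tuple(int(x) for x in u*4+1.5),(0,0,255),0,10,1);cv2.putText(im,k,tuple(int(x) for x in u*4+5),0,.45,(0,255,0),1)
    o=(proj(n,pts['knob0'])*4).astype(int);cv2.imwrite(f'pics/chk_{n}.png',im[o[1]-250:o[1]+250,max(0,o[0]-400):o[0]+300])
    print({k:np.round(v).tolist() for k,v in pts.items()}) if n=='top' else 0
# driver
p,d=load('top',0);c=cloud('top',d);m=(d>0)&(p.max(2)<50)&(c[...,0]>330)&(c[...,0]<520)&(c[...,1]>-40)&(c[...,1]<200)&(c[...,2]<60);P=c[m];print('driver',P.min(0),P.max(0))
m=(d>0)&(c[...,0]>330)&(c[...,0]<520)&(c[...,1]>-40)&(c[...,1]<200)&(c[...,2]<60)&(c[...,2]>8);P=c[m];print('driver',P.min(0),P.max(0))
st()
E
```

```text
{'hinge': [624.0, 222.0, 190.0], 'handle': [554.0, 4.0, 190.0], 'hTop': [554.0, 4.0, 235.0], 'hBot': [554.0, 4.0, 145.0], 'knob0': [556.0, 39.0, 285.0], 'knob6': [557.0, 45.0, 285.0], 'bknob': [556.0, 39.0, 60.0], 'spot': [666.0, 85.0, 90.0], 'c1': [586.0, -56.0, 400.0], 'c2': [627.0, 242.0, 400.0]}
driver [399.60048072  42.39209421  15.34207063] [424.83596373 133.48021328  35.84274702]
driver [356.64089335 -34.60817089   8.02367638] [517.57630829 199.50854376  35.84274702]
t 0.1 j [63.4, 23.6, -0.7, 91.5, 0.3, 65.0, -4.7] p [241.3, -576.0, 200.7] z [-0.001, 0.001, -1.0] x [0.386, -0.922, -0.001] F [0.3, 0.0, -0.3] g 1.003
```

View pics/chk_scene.png

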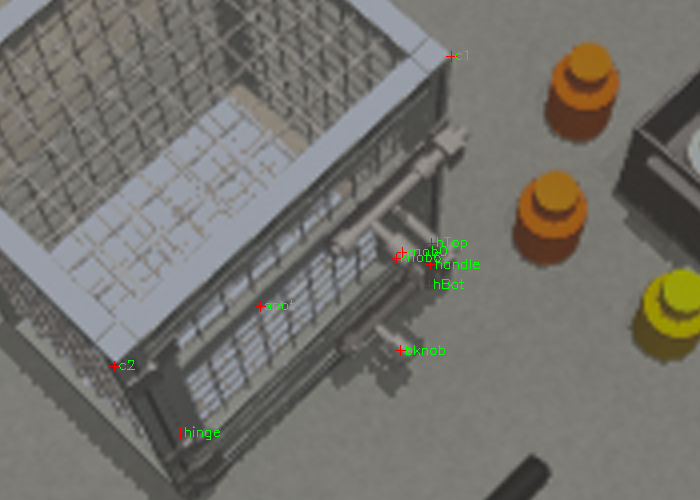

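View pics/chk_top.png

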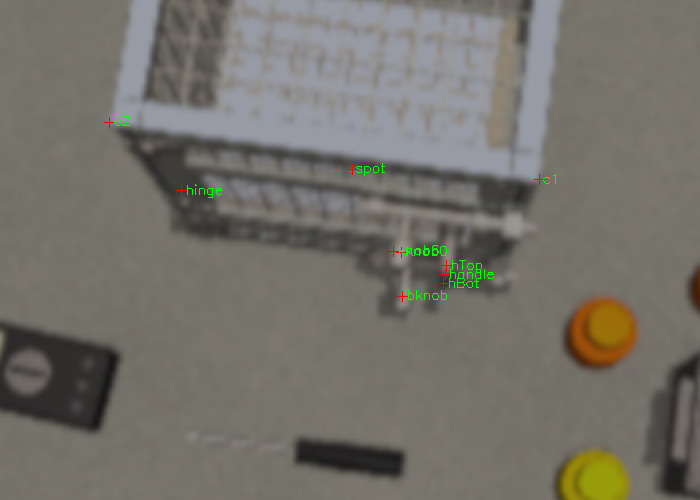

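```bash
python3 - <<'E'
from h import *
for n in("scene","top"):
    p,d=load(n,0);c=cloud(n,d);l=np.stack([(c-C)@EX,(c-C)@EY,c[...,2]],-1)
    m=(d>0)&(l[...,0]<-145)&(l[...,0]>-190)&(l[...,1]>-85)&(l[...,1]<-20)&(l[...,2]>265)&(l[...,2]<315)
    print(n,'knob',m.sum());print(np.round(l[m]).tolist())
    m=(d>0)&(l[...,0]<-145)&(l[...,0]>-190)&(l[...,1]>-115)&(l[...,1]<-75)&(l[...,2]>140)&(l[...,2]<250)
    print(n,'handle',m.sum());print(np.round(l[m]).tolist())
    m=(d>0)&(abs(l[...,2]-300)<6)&(l[...,0]<-115)&(l[...,1]>-155)&(l[...,1]<100);print('bolt',np.round(l[m][:20]).tolist())
E
```

```text
scene knob 55
[[-146.0, -65.0, 286.0], [-147.0, -60.0, 289.0], [-149.0, -61.0, 291.0], [-151.0, -63.0, 291.0], [-154.0, -65.0, 293.0], [-157.0, -65.0, 298.0], [-146.0, -57.0, 285.0], [-149.0, -58.0, 289.0], [-152.0, -59.0, 292.0], [-155.0, -60.0, 295.0], [-157.0, -62.0, 296.0], [-159.0, -64.0, 296.0], [-160.0, -67.0, 291.0], [-151.0, -55.0, 290.0], [-155.0, -56.0, 295.0], [-156.0, -59.0, 291.0], [-159.0, -60.0, 295.0], [-161.0, -62.0, 295.0], [-163.0, -64.0, 294.0], [-164.0, -66.0, 293.0], [-153.0, -54.0, 288.0], [-157.0, -53.0, 297.0], [-159.0, -56.0, 294.0], [-162.0, -56.0, 299.0], [-162.0, -60.0, 292.0], [-165.0, -61.0, 295.0], [-167.0, -63.0, 296.0], [-168.0, -66.0, 293.0], [-154.0, -53.0, 283.0], [-158.0, -52.0, 292.0], [-160.0, -54.0, 293.0], [-162.0, -56.0, 292.0], [-165.0, -57.0, 295.0], [-166.0, -60.0, 293.0], [-168.0, -63.0, 291.0], [-170.0, -64.0, 291.0], [-172.0, -66.0, 293.0], [-158.0, -53.0, 284.0], [-161.0, -53.0, 289.0], [-164.0, -54.0, 293.0], [-167.0, -56.0, 294.0], [-169.0, -57.0, 294.0], [-170.0, -60.0, 293.0], [-172.0, -62.0, 290.0], [-173.0, -65.0, 289.0], [-166
[... 4175 characters left out ...]
.0, -91.0, 193.0], [-165.0, -94.0, 207.0], [-165.0, -97.0, 206.0], [-164.0, -91.0, 177.0], [-165.0, -94.0, 188.0], [-164.0, -98.0, 183.0], [-164.0, -91.0, 159.0], [-165.0, -95.0, 167.0], [-163.0, -98.0, 155.0], [-165.0, -95.0, 143.0]]
bolt [[-117.0, 97.0, 302.0], [-116.0, 95.0, 298.0], [-116.0, 92.0, 301.0], [-116.0, 89.0, 300.0], [-115.0, 83.0, 301.0], [-119.0, 94.0, 299.0], [-119.0, 91.0, 299.0], [-119.0, 88.0, 303.0], [-118.0, 85.0, 298.0], [-118.0, 82.0, 301.0], [-117.0, 80.0, 298.0], [-117.0, 76.0, 300.0], [-116.0, 74.0, 297.0], [-117.0, 70.0, 302.0], [-116.0, 67.0, 302.0], [-116.0, 64.0, 301.0], [-120.0, 76.0, 297.0], [-119.0, 73.0, 296.0], [-119.0, 70.0, 298.0], [-119.0, 67.0, 299.0]]
```

The measurements fit the given sizes: knob at local (-163,-60,285) and handle bar at (-160,-95,190), both within about 1 mm. I start moving towards a spot in front of the door, and use the joint data to learn the arm's kinematics.

```bash
python3 - <<'E'
from h import *
plan(np.array([330,-330,420]),Rt(88,-40),12)
E
```

```text
TCP [ 241.3 -576.   200.7] dist 341.2 turn 62.8
0 [-1.61, -1.47, -1.82] [0.15, 0.1, 5.23]
1 [-1.73, -1.33, -1.82] [0.15, 0.1, 5.23]
2 [-1.84, -1.17, -1.82] [0.15, 0.1, 5.23]
3 [-1.94, -1.0, -1.82] [0.15, 0.1, 5.23]
4 [-2.02, -0.82, -1.82] [0.15, 0.1, 5.23]
5 [-2.08, -0.64, -1.83] [0.15, 0.1, 5.23]
6 [-2.13, -0.45, -1.83] [0.15, 0.1, 5.23]
7 [-2.16, -0.26, -1.83] [0.15, 0.1, 5.23]
8 [-2.17, -0.07, -1.83] [0.15, 0.1, 5.23]
9 [-2.17, 0.12, -1.84] [0.15, 0.1, 5.23]
10 [-2.14, 0.31, -1.84] [0.15, 0.1, 5.23]
11 [-2.1, 0.5, -1.85] [0.15, 0.1, 5.23]
```

move_arm:
  increments:
    - [[-1,-1.5,-2.5],[0,0,-4],0]
    - [[-1,-1.5,-2.5],[0,0,-4],0]
    - [[-1,-2.5,-2.5],[0,0,-4],0]
    - [[-0.5,-2.5,-2.5],[0,0,-4],0]
    - [[-0.5,-2.5,-2.5],[3,0,-4],0.5]

```text
clock: 0.52
eef_pos: [306.8, -482.3, 320.3]
eef_rot: [-176.9, 1.0, -46.9]
force: [1.8, -1.2, -0.6]
grip_width: 0.88
```

```bash
python3 - <<'E'
from h import *
st()
E
```

```text
t 0.52 j [59.9, 15.4, -6.8, 87.2, -1.1, 78.9, 6.6] p [306.8, -482.3, 320.3] z [0.027, 0.05, -0.998] x [0.683, -0.73, -0.018] F [1.8, -1.2, -0.6] g 0.88
```

move_arm:
  increments:
    - [[0,-3,-1],[0,3,0],0.5]
    - [[0,-3,-1],[0,4,0],0.5]
    - [[0,-3,0],[4,4,-2],0.5]
    - [[0,-3,0],[4,0,-4],0.5]
    - [[0,-3,0],[4,0,-4],0.5]

```text
clock: 0.93
eef_pos: [417.6, -371.3, 360.9]
eef_rot: [-166.4, -12.5, -37.0]
force: [-0.0, -0.2, -1.5]
grip_width: 0.504
```

```bash
python3 - <<'E'
from h import *
st()
E
```

```text
t 0.93 j [58.2, 6.1, -12.2, 95.8, -15.2, 68.8, 15.1] p [417.6, -371.3, 360.9] z [0.31, 0.061, -0.949] x [0.78, -0.587, 0.217] F [-0.0, -0.2, -1.5] g 0.504
```

```bash
cat > kin.py <<'E'
import numpy as np,json,itertools
from scipy.optimize import least_squares
from scipy.spatial.transform import Rotation as Ro
def fk(q,P,S):
    # P: base yaw, h,a,b,c, toolyaw, ox1..: offsets x after shoulder, elbow, wrist
    by,h,a,b,c,ty=P[:6];o=P[6:] if len(P)>6 else np.zeros(6)
    q=np.radians(q)*S
    Z=lambda t:Ro.from_euler('z',t).as_matrix();Y=lambda t:Ro.from_euler('y',t).as_matrix()
    R=Z(by+q[0]);p=np.array([0,0,h]);p=p+R@[o[0],o[1],0]
    R=R@Y(q[1])@Z(q[2]);p=p+R@[o[2],o[3],a]
    R=R@Y(q[3])@Z(q[4]);p=p+R@[o[4],o[5],b]
    R=R@Y(q[5])@Z(q[6]);p=p+R@[0,0,c]
    return p,R@Z(ty)
def data():
    D=[([63.358,23.554,-.728,91.456,.321,64.991,-4.71],[241.532,-576.448,201.497],None)]
    for l in open('log.txt'):
        q,p,r=json.loads(l);D.append((q,p,Ro.from_euler('xyz',r,degrees=True)))
    return D
def res(P,S,D):
    e=[]
    for q,p,R in D:
        pp,RR=fk(np.array(q),P,S);e+=list((pp-p)/1.)
        if R is not None:e+=list(200*(R.inv()*Ro.from_matrix(RR)).as_rotvec())
    return np.array(e)
def fit(D,no=0):
    best=[]
    for s in itertools.product([1,-1],repeat=4):
        S=np.array([s[0],1,s[1],1,s[2],1,s[3]])
        for by in (0,1.57,3.14,-1.57):
          for ty in(0,1.57,3.14,-1.57):
            r=least_squares(res,[by,330,450,450,200,ty]+[0]*no,args=(S,D),max_nfev=60);best.append((r.cost,S,r.x))
    best.sort(key=lambda t:t[0]);return best
E
python3 - <<'E'
from kin import *
D=data();b=fit(D)
for c,S,x in b[:6]:print(round(c,2),S,np.round(x,3))
b2=least_squares(res,list(b[0][2])+[0]*6,args=(b[0][1],D));print(b2.cost,np.round(b2.x,3))
E
```

```text
15.31 [-1  1 -1  1 -1  1 -1] [-7.80000e-02  2.34287e+02  5.64622e+02  4.41026e+02  3.63693e+02
  3.06500e+00]
15.31 [-1  1 -1  1 -1  1 -1] [-7.80000e-02  2.34287e+02  5.64622e+02  4.41026e+02  3.63693e+02
  3.06500e+00]
15.31 [-1  1 -1  1 -1  1 -1] [-7.80000e-02  2.34287e+02  5.64622e+02  4.41026e+02  3.63693e+02
  4.70480e+01]
15.31 [-1  1 -1  1 -1  1 -1] [-7.80000e-02  2.34287e+02  5.64622e+02  4.41026e+02  3.63693e+02
 -3.21800e+00]
2210.49 [ 1  1 -1  1 -1  1 -1] [ -2.252 335.448 720.909 376.513 637.036   3.005]
2210.49 [ 1  1 -1  1 -1  1 -1] [ -2.252 335.448 720.909 376.513 637.036  -3.278]
1.738573931799135e-06 [  0.    291.667 526.251 452.519 380.025   3.142   3.002 -41.374   0.613
  -7.52    1.07    0.544]
```

```bash
cat >> kin.py <<'E'
S=np.array([-1,1,-1,1,-1,1,-1])
LO=np.array([-169.25,-16.82,-84.01,7.8,-59.2,7.22,-163.78]);HI=np.array([169.25,113.86,82.57,145.47,239.2,106.19,163.78])
def getP():
    D=data();x0=[0,292,526,452,380,np.pi,3,-41,0.6,-7.5,1,.5]
    r=least_squares(res,x0,args=(S,D));return r.x,r.cost
def ik(P,pos,R,q0):
    f=lambda q:(lambda pr:np.r_[(pr[0]-pos)/10,20*(R.inv()*Ro.from_matrix(pr[1])).as_rotvec()])(fk(q,P,S))
    g=lambda q:np.r_[f(q),0.003*(q-q0)/10]
    q0=np.clip(q0,LO+.01,HI-.01)
    r=least_squares(g,q0,bounds=(LO,HI),max_nfev=200);e=f(r.x)
    return r.x,np.linalg.norm(e[:3])*10,np.degrees(np.linalg.norm(e[3:])/20)
E
cat > t1.py <<'E'
from kin import *;from h import *
P,c=getP();print(c,np.round(P,2))
rng=np.random.default_rng(0)
def sols(name,g,tilt,yaw,flip,n=40):
    R=Rt(tilt,yaw,flip);z=R.as_matrix()[:,2];pos=np.array(g)+19*z
    out=[]
    for _ in range(n):
        q,e,a=ik(P,pos,R,LO+(HI-LO)*rng.random(7))
        if e<1 and a<1:
            if not any(np.abs(q-o).max()<12 for o in out): out.append(q)
    print(name,tilt,yaw,flip,len(out))
    for q in sorted(out,key=lambda q:-np.min(np.minimum(q-LO,HI-q)))[:5]:print('   ',np.round(q).astype(int).tolist(),'marg',round(np.min(np.minimum(q-LO,HI-q)),1))
sols('knob',W(-167,-60,285),25,-7.8,False)
sols('knob',W(-167,-60,285),25,-7.8,True)
sols('spot',W(-60,0,140),25,-7.8,False)
sols('spot',W(-60,0,140),25,-7.8,True)
sols('regrasp',[500,-30,45],25,-7.8,False)
sols('regrasp',[500,-30,45],25,-7.8,True)
E
python3 t1.py
```

```text
1.7385734989412524e-06 [  0.   291.67 526.25 452.52 380.02   3.14   3.   -41.38   0.61  -7.52
   1.07   0.54]
knob 25 -7.8 False 4
    [31, 6, -62, 144, 123, 46, 124] marg 1.5
    [19, 4, -50, 145, 123, 44, 122] marg 0.8
    [49, 17, -84, 143, 120, 55, 133] marg 0.0
    [6, 2, -38, 145, 122, 43, 121] marg 0.0
knob 25 -7.8 True 3
    [40, 9, -72, 144, 123, 48, -53] marg 1.9
    [6, 2, -38, 145, 122, 43, -59] marg 0.0
    [49, 17, -84, 143, 120, 55, -47] marg 0.0
spot 25 -7.8 False 7
    [20, 51, -60, 134, 137, 81, 133] marg 11.8
    [3, 38, -37, 135, 136, 69, 117] marg 10.4
    [-12, 34, -20, 136, 137, 63, 108] marg 9.2
    [-22, 32, -8, 137, 139, 59, 101] marg 8.2
    [-43, 33, 18, 139, 145, 52, 87] marg 6.2
spot 25 -7.8 True 8
    [22, 53, -62, 134, 138, 83, -45] marg 11.9
    [7, 40, -43, 135, 136, 72, -60] marg 10.8
    [28, 65, -74, 133, 141, 92, -32] marg 9.8
    [-8, 34, -24, 136, 137, 64, -70] marg 9.5
    [-32, 32, 4, 138, 141, 56, -85] marg 7.3
regrasp 25 -7.8 False 0
regrasp 25 -7.8 True 0
```

```bash
cat > t2.py <<'E'
from kin import *;from h import *
P,c=getP()
rng=np.random.default_rng(1)
def fam(name,g,tilts,yaws,flip=False,n=25,show=3):
    for t in tilts:
      for y in yaws:
        R=Rt(t,y,flip);pos=np.array(g)+19*R.as_matrix()[:,2];out=[]
        for _ in range(n):
            q,e,a=ik(P,pos,R,LO+(HI-LO)*(.1+.8*rng.random(7)))
            m=np.min(np.minimum(q-LO,HI-q))
            if e<1 and a<1 and m>3 and not any(np.abs(q-o).max()<15 for o in out): out.append(q)
        print(name,'tilt',t,'yaw',y,flip,len(out))
        for q in sorted(out,key=lambda q:-np.min(np.minimum(q-LO,HI-q)))[:show]:
            p=np.array([0,0,P[1]]);Rz=Ro.from_euler('zy',[-q[0],q[1]],degrees=True);el=p+Rz.apply([0,0,P[2]])
            print('   ',np.round(q).astype(int).tolist(),'m',round(np.min(np.minimum(q-LO,HI-q)),1),'elbow',np.round(el).astype(int).tolist())
E
python3 - <<'E'
from t2 import *
fam('knob',W(-167,-60,285),[35,50,65],[-7.8])
fam('handle',W(-160,-95,190),[35,50,65],[-7.8])
fam('spot',W(-60,0,140),[25,35],[-7.8])
fam('regr',[310,-590,48],[25,35],[-62])
fam('cap',[436,-267,103],[90],[-20])
# table edge
p,d=load('top',0)
for u,v in((760/800*512,300*.64),(770*.64,400*.64),(775*.64,480*.64)):print(ray('top',u,v,0))
E
```

```text
knob tilt 35 yaw -7.8 False 4
    [38, -2, -61, 137, 105, 24, 144] m 8.4 elbow [-20, 0, 818]
    [13, -3, -38, 138, 102, 26, 145] m 7.0 elbow [-29, 0, 817]
    [-13, -5, -14, 140, 99, 27, 147] m 5.2 elbow [-43, 0, 816]
knob tilt 50 yaw -7.8 False 5
    [15, -3, -34, 127, 40, 24, -149] m 13.5 elbow [-31, 0, 817]
    [-1, -4, -19, 128, 41, 25, -151] m 12.6 elbow [-38, 0, 817]
    [-26, -6, 4, 130, 45, 27, -155] m 9.2 elbow [-56, 0, 815]
knob tilt 65 yaw -7.8 False 6
    [44, 7, -62, 113, 24, 43, -129] m 21.7 elbow [64, 0, 814]
    [24, 3, -40, 114, 18, 41, -125] m 19.9 elbow [29, 0, 817]
    [-14, 0, -2, 117, 15, 41, -123] m 16.5 elbow [-3, 0, 818]
handle tilt 35 yaw -7.8 False 0
handle tilt 50 yaw -7.8 False 0
handle tilt 65 yaw -7.8 False 4
    [40, 15, -57, 121, 42, 33, -143] m 21.0 elbow [139, 0, 799]
    [10, 8, -22, 123, 24, 28, -129] m 20.4 elbow [74, 0, 813]
    [-27, 5, 17, 126, 13, 25, -118] m 18.2 elbow [48, 0, 816]
spot tilt 25 yaw -7.8 False 5
    [0, 37, -34, 135, 136, 68, 115] m 10.2 elbow [318, 0, 711]
    [-20, 32, -10, 137, 138, 60, 102] m 8.4 elbow [282, 0, 736]
    
[... 355 characters left out ...]
 [428, 0, 597]
    [72, 49, -20, 138, 170, 72, 105] m 7.2 elbow [396, 0, 639]
    [55, 47, -1, 140, 172, 72, 90] m 5.8 elbow [385, 0, 651]
regr tilt 35 yaw -62 False 5
    [67, 39, -14, 136, 167, 51, 102] m 9.5 elbow [330, 0, 701]
    [46, 39, 11, 138, 177, 50, 82] m 7.6 elbow [328, 0, 703]
    [24, 47, 39, 140, 190, 54, 56] m 5.7 elbow [382, 0, 654]
cap tilt 90 yaw -20 False 7
    [56, 26, -38, 111, 21, 49, -103] m 34.1 elbow [235, 0, 763]
    [43, 23, -21, 113, 11, 47, -94] m 32.9 elbow [203, 0, 777]
    [30, 21, -4, 114, 2, 45, -86] m 31.6 elbow [188, 0, 783]
[ 610.15474121 -828.53464082    0.        ]
[ 372.51945858 -826.53036145    0.        ]
[ 192.29933894 -818.17335056    0.        ]
```

```bash
cat >> h.py <<'E'
def G(g,R,back=0): return np.asarray(g,float)+(19-back)*R.as_matrix()[:,2]
E
python3 - <<'E'
from t2 import *
R=Rt(65,-7.8,True)
s=robot.state();q,e,a=ik(P,G(W(-164,-60,286),R),R,s['joints']);print('knob',np.round(q),e,a)
plan(G(W(-164,-60,286),R,90),R,22)
for r in (640,670,700,740,780):
  for t in (25,30,35):
    R=Rt(t,-62);q,e,a=ik(P,G([r*.47,-r*.883,52],R),R,np.array([60,45,-15,135,165,60,105]));print(r,t,np.round(q),round(e,1),round(a,1),np.round(np.minimum(q-LO,HI-q).min(),1))
R=Rt(90,-7.8,True)
for th in(30,60,80,100,108):
    t=np.radians(th);a_=np.array([-np.sin(t),-np.cos(t)]);n_=np.array([-np.cos(t),np.sin(t)]);c=np.array([-120,130])+210*a_-25*n_
    q,e,a=ik(P,W(*c,330),R,s['joints']);print(th,np.round(W(*c,330)),np.round(q),round(e,1),round(a,1))
E
```

```text
knob [ 27.   4. -43. 114.  19.  42.  55.] 4.3776290888456235e-05 4.6276137095755486e-05
TCP [ 417.6 -371.3  360.9] dist 428.9 turn 119.2
0 [-0.74, -1.78, 0.31] [-0.49, 0.19, -5.39]
1 [-0.57, -1.84, 0.29] [-0.49, 0.19, -5.39]
2 [-0.39, -1.89, 0.28] [-0.49, 0.19, -5.39]
3 [-0.21, -1.92, 0.26] [-0.49, 0.19, -5.39]
4 [-0.03, -1.93, 0.24] [-0.49, 0.19, -5.39]
5 [0.15, -1.93, 0.23] [-0.49, 0.19, -5.39]
6 [0.33, -1.91, 0.21] [-0.49, 0.19, -5.39]
7 [0.51, -1.87, 0.2] [-0.49, 0.19, -5.39]
8 [0.68, -1.82, 0.18] [-0.49, 0.19, -5.39]
9 [0.85, -1.75, 0.17] [-0.49, 0.19, -5.39]
10 [1.01, -1.66, 0.16] [-0.49, 0.19, -5.39]
11 [1.16, -1.56, 0.15] [-0.49, 0.19, -5.39]
12 [1.3, -1.45, 0.14] [-0.49, 0.19, -5.39]
13 [1.43, -1.32, 0.13] [-0.49, 0.19, -5.39]
14 [1.55, -1.18, 0.13] [-0.49, 0.19, -5.39]
15 [1.65, -1.03, 0.12] [-0.49, 0.19, -5.39]
16 [1.74, -0.87, 0.12] [-0.49, 0.19, -5.39]
17 [1.81, -0.71, 0.12] [-0.49, 0.19, -5.39]
18 [1.87, -0.53, 0.12] [-0.49, 0.19, -5.39]
19 [1.91, -0.36, 0.12] [-0.49, 0.19, -5.39]
20 [1.94, -0.18, 0.13] [-0.49, 0.19, -5.39]
21 [1.94, 0.01, 0.13] [-0.49, 0.19, -5.39]
640
[... 473 characters left out ...]
2. 166.  46. 103.] 0.0 0.0 13.8
740 25 [ 66.  47. -13. 130. 170.  62. 101.] 0.0 0.0 16.0
740 30 [ 66.  43. -13. 128. 168.  52. 102.] 0.0 0.0 17.2
740 35 [ 66.  40. -13. 126. 166.  42. 104.] 0.0 0.0 19.1
780 25 [ 66.  47. -13. 124. 170.  57. 102.] 0.0 0.0 21.2
780 30 [ 66.  44. -13. 123. 168.  48. 103.] 0.0 0.0 22.5
780 35 [ 66.  41. -12. 121. 166.  38. 105.] 0.0 0.0 24.4
30 [515.  41. 330.] [ 25.  13. -41.  92.   9.  78.  64.] 0.0 0.0
60 [439. 119. 330.] [ 22.   6. -47.  99.   4.  77.  57.] 0.0 0.0
80 [415. 189. 330.] [ 16.   7. -50.  99.   5.  77.  47.] 0.0 0.0
100 [417. 262. 330.] [  5.  11. -49.  95.   9.  78.  36.] 0.0 0.0
108 [424. 291. 330.] [ -0.  14. -48.  92.  11.  79.  33.] 0.0 0.0
```

move_arm:
  increments:
    - [[-0.7,-1.8,0.3],[-0.5,0.2,-5.4],0.5]
    - [[-0.6,-1.8,0.3],[-0.5,0.2,-5.4],0.5]
    - [[-0.4,-1.9,0.3],[-0.5,0.2,-5.4],0.5]
    - [[-0.2,-1.9,0.3],[-0.5,0.2,-5.4],0.5]
    - [[0,-1.9,0.2],[-0.5,0.2,-5.4],0.5]
    - [[0.1,-1.9,0.2],[-0.5,0.2,-5.4],0.5]
    - [[0.3,-1.9,0.2],[-0.5,0.2,-5.4],0.5]
    - [[0.5,-1.9,0.2],[-0.5,0.2,-5.4],0.5]
    - [[0.7,-1.8,0.2],[-0.5,0.2,-5.4],0.5]
    - [[0.8,-1.7,0.2],[-0.5,0.2,-5.4],0.5]

```text
clock: 1.77
eef_pos: [462.5, -174.1, 351.7]
eef_rot: [171.7, -17.6, 21.5]
force: [0.3, -0.3, 0.1]
grip_width: 0.502
```

```bash
python3 - <<'E'
from h import *
st();R=Rt(65,-7.8,True);plan(G(W(-164,-60,286),R,90),R,14)
E
```

```text
t 1.77 j [47.0, -6.4, -25.0, 109.2, -9.8, 58.4, 45.7] p [462.5, -174.1, 351.7] z [0.331, -0.025, -0.943] x [0.887, 0.349, 0.302] F [0.3, -0.3, 0.1] g 0.502
TCP [ 462.5 -174.1  351.7] dist 226.7 turn 62.5
0 [0.94, -1.31, 0.12] [-0.41, 0.15, -4.44]
1 [1.04, -1.24, 0.11] [-0.41, 0.15, -4.44]
2 [1.13, -1.16, 0.11] [-0.41, 0.15, -4.44]
3 [1.21, -1.07, 0.1] [-0.41, 0.15, -4.44]
4 [1.29, -0.97, 0.1] [-0.41, 0.15, -4.44]
5 [1.36, -0.87, 0.09] [-0.41, 0.15, -4.44]
6 [1.43, -0.76, 0.09] [-0.41, 0.15, -4.44]
7 [1.48, -0.65, 0.09] [-0.41, 0.15, -4.44]
8 [1.53, -0.53, 0.09] [-0.41, 0.15, -4.44]
9 [1.56, -0.41, 0.09] [-0.41, 0.15, -4.44]
10 [1.59, -0.29, 0.09] [-0.41, 0.15, -4.44]
11 [1.61, -0.17, 0.09] [-0.41, 0.15, -4.44]
12 [1.62, -0.04, 0.1] [-0.41, 0.15, -4.44]
13 [1.61, 0.08, 0.1] [-0.41, 0.15, -4.44]
```

move_arm:
  increments:
    - [[1.4,-1.8,0.2],[-0.6,0.2,-6.2],0.5]
    - [[1.5,-1.7,0.2],[-0.6,0.2,-6.2],0.5]
    - [[1.7,-1.5,0.1],[-0.6,0.2,-6.2],0.5]
    - [[1.9,-1.3,0.1],[-0.6,0.2,-6.2],0.5]
    - [[2.0,-1.1,0.1],[-0.6,0.2,-6.2],0.5]
    - [[2.1,-0.9,0.1],[-0.6,0.2,-6.2],0.5]
    - [[2.2,-0.7,0.1],[-0.6,0.2,-6.2],0.5]
    - [[2.2,-0.5,0.1],[-0.6,0.2,-6.2],0.5]
    - [[2.3,-0.2,0.1],[-0.6,0.2,-6.2],0.5]
    - [[2.3,0,0.1],[-0.6,0.2,-6.2],0.5]

```text
clock: 2.6
eef_pos: [520.0, 58.2, 347.5]
eef_rot: [154.7, 1.5, 84.8]
force: [0.3, -1.2, -0.1]
grip_width: 0.498
```

```bash
python3 - <<'E'
from h import *
st();R=Rt(65,-7.8,True);plan(G(W(-164,-60,286),R,90),R,3);plan(G(W(-164,-60,286),R,0),R,6)
E
```

```text
t 2.6 j [29.8, -7.0, -43.8, 111.0, 6.3, 50.7, 67.3] p [520.0, 58.2, 347.5] z [0.424, -0.062, -0.904] x [0.091, 0.996, -0.026] F [0.3, -1.2, -0.1] g 0.498
TCP [520.   58.2 347.5] dist 15.7 turn 3.0
0 [-0.47, 0.23, 0.02] [0.12, 0.08, 0.98]
1 [-0.46, 0.24, 0.02] [0.12, 0.08, 0.98]
2 [-0.46, 0.25, 0.02] [0.12, 0.08, 0.98]
TCP [520.   58.2 347.5] dist 91.8 turn 3.0
0 [-0.23, 0.11, 1.51] [0.06, 0.04, 0.49]
1 [-0.23, 0.11, 1.51] [0.06, 0.04, 0.49]
2 [-0.23, 0.11, 1.51] [0.06, 0.04, 0.49]
3 [-0.23, 0.12, 1.51] [0.06, 0.04, 0.49]
4 [-0.23, 0.12, 1.51] [0.06, 0.04, 0.49]
5 [-0.23, 0.13, 1.51] [0.06, 0.04, 0.49]
```

move_arm:
  increments:
    - [[-0.7,0.35,0],[0.2,0.1,1.5],0.5]
    - [[-0.7,0.35,0],[0.2,0.1,1.5],0.5]
    - [[0,0,1.5],[0,0,0],0.5]
    - [[0,0,1.5],[0,0,0],0.5]
    - [[0,0,1.5],[0,0,0],0.5]

```text
clock: 3.02
eef_pos: [544.9, 45.5, 311.7]
eef_rot: [154.8, -0.0, 82.5]
force: [-0.5, -0.4, -0.2]
grip_width: 0.5
```

```bash
python3 - <<'E'
from h import *
st();R=Rt(65,-7.8,True);plan(G(W(-164,-60,286),R,0),R,3)
E
```

```text
t 3.02 j [30.5, -2.0, -44.8, 112.4, 10.9, 46.0, 61.9] p [544.9, 45.5, 311.7] z [0.422, -0.055, -0.905] x [0.131, 0.991, 0.001] F [-0.5, -0.4, -0.2] g 0.5
TCP [544.9  45.5 311.7] dist 47.1 turn 0.4
0 [-0.15, -0.04, 1.56] [0.07, -0.05, 0.09]
2 [-0.15, -0.04, 1.56] [0.07, -0.05, 0.09]
```

move_arm:
  increments:
    - [[-0.25,-0.05,1.6],[0,0,0],0.5]
    - [[-0.2,-0.05,1.6],[0,0,0],0.5]
    - [[0,0,1.5],[0,0,0],0.5]
    - [[0,0,0],[0,0,0],1]
    - [[0,0,0],[0,0,0],1]
    - [[0,0,0],[0,0,0],1]
    - [[0,0,0],[0,0,0],1]
  grip_force: 30

```text
clock: 3.6
eef_pos: [565.5, 40.3, 268.2]
eef_rot: [154.8, -0.9, 81.9]
force: [-9.8, 4.5, 12.9]
grip_width: 0.002
```

```bash
python3 - <<'E'
from h import *
s=st();R=R_of(s);g=s['eef_pos']-19*R.as_matrix()[:,2];print('grasp local',np.round(L(g),1));print('EY in tool',R.inv().apply(EY))
E
```

```text
t 3.6 j [29.6, 3.3, -45.3, 114.4, 17.5, 40.8, 55.6] p [565.5, 40.3, 268.2] z [0.423, -0.046, -0.905] x [0.14, 0.99, 0.015] F [-9.8, 4.5, 12.9] g 0.002
grasp local [-161.7  -58.2  285.4]
EY in tool [ 0.99987949 -0.0103117   0.01160488]
```

Gripper reads fully shut, so the knob is not between the pads. Looking.

```bash
cat >> h.py <<'E'
def snap(i,crop=None,names=("scene","top"),f=4):
    for n in names:
        p,d=robot.grab_frame(n);np.savez(f'{n}{i}.npz',p=p,d=d)
        if crop is None: im=cv2.resize(p[:,:,::-1],(800,600),interpolation=cv2.INTER_CUBIC)
        else:
            u,v=proj(n,crop).astype(int);h,w=int(300/f),int(400/f);u=min(max(u,w),512-w);v=min(max(v,h),384-h)
            print(n,'crop origin',u-w,v-h,'scale',f);im=cv2.resize(p[v-h:v+h,u-w:u+w,::-1],None,fx=f,fy=f,interpolation=cv2.INTER_CUBIC)
        cv2.imwrite(f'pics/{n}{i}.png',im)
E
python3 - <<'E'
from h import *
snap(1,W(-163,-60,285),f=5)
E
```

```text
scene crop origin 177 122 scale 5
top crop origin 175 132 scale 5
```

View pics/scene1.png

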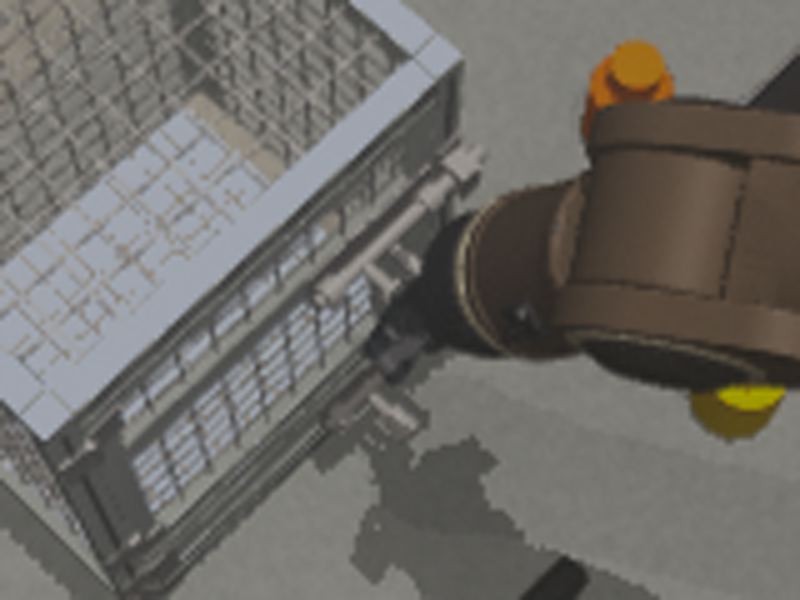

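View pics/top1.png

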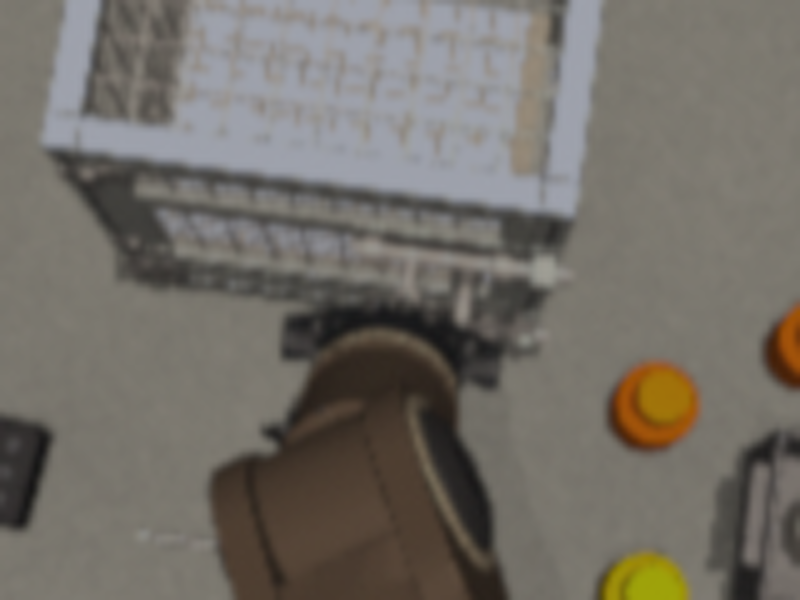

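```bash
python3 - <<'E'
from h import *
s=st();z=R_of(s).as_matrix()[:,2];p=s['eef_pos']
for n,o in(("scene",(177,122)),("top",(175,132))):
    im=cv2.imread(f'pics/{n}1.png')
    for k,Q,c in(('T',p,(0,0,255)),('G',p-19*z,(0,255,0)),('B',p-73*z,(255,0,0)),('K',W(-163,-60,285),(255,0,255)),('K0',W(-174,-60,285),(255,0,255)),('K34',W(-174,-26,285),(255,255,0))):
        u=((proj(n,Q)-o)*5+2).astype(int);cv2.drawMarker(im,tuple(int(a) for a in u),c,0,12,1);cv2.putText(im,k,(int(u[0])+5,int(u[1])),0,.5,c,1)
    cv2.imwrite(f'pics/{n}1m.png',im[100:500,100:600])
    pp,d=load(n,1);c=cloud(n,d);l=np.stack([(c-C)@EX,(c-C)@EY,c[...,2]],-1)
    m=(d>0)&(l[...,0]<-140)&(l[...,0]>-180)&(l[...,1]>-90)&(l[...,1]<20)&(l[...,2]>262)&(l[...,2]<310)
    print(n);print(np.round(np.c_[l[m],pp[m].mean(1)]).astype(int).tolist())
E
```

```text
t 3.7 j [29.6, 3.3, -45.4, 114.4, 17.4, 40.7, 55.6] p [565.7, 41.0, 268.5] z [0.424, -0.046, -0.904] x [0.139, 0.99, 0.016] F [-7.6, 7.1, 12.4] g 0.002
scene
[[-143, -64, 290, 119], [-140, -59, 288, 123], [-142, -60, 288, 142], [-145, -62, 290, 144], [-146, -64, 288, 119], [-142, -57, 286, 87], [-145, -57, 290, 120], [-148, -59, 293, 142], [-149, -62, 290, 145], [-152, -63, 293, 131], [-154, -65, 292, 139], [-160, -63, 306, 75], [-146, -56, 287, 77], [-148, -58, 287, 118], [-152, -59, 292, 142], [-155, -60, 296, 147], [-161, -58, 309, 90], [-154, -57, 292, 131], [-153, -54, 288, 91], [-157, -54, 294, 108], [-161, -54, 302, 63], [-157, -53, 288, 91], [-164, -50, 308, 52]]
top
[[-140, -58, 291, 125], [-144, -56, 290, 112], [-143, -59, 290, 128], [-143, -62, 290, 125], [-146, -56, 287, 121], [-146, -59, 288, 134], [-146, -62, 291, 125], [-150, -56, 291, 125], [-149, -59, 290, 136], [-149, -62, 289, 126], [-153, -54, 287, 111], [-153, -57, 293, 121], [-153, -60, 291, 131], [-151, -63, 287, 125], [-160, -52, 307, 86], [-156, -54, 290, 100], [-157, -57, 295, 111], [-157, -60, 296, 121], [-155, -63, 291, 124], [-155, -66, 291, 110], [-159, -64, 295, 112], [-158, -67, 294, 106], [-161, -64, 292, 87], [-160, -67, 288, 88]]
```

View pics/scene1m.png

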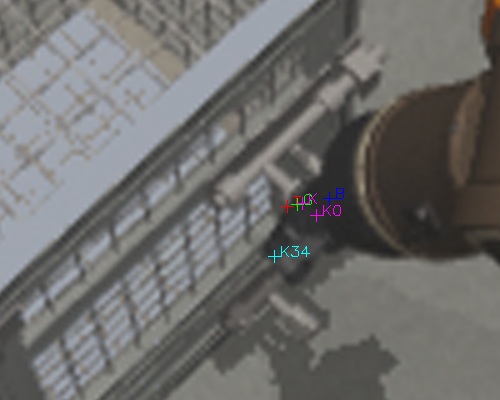

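View pics/top1m.png

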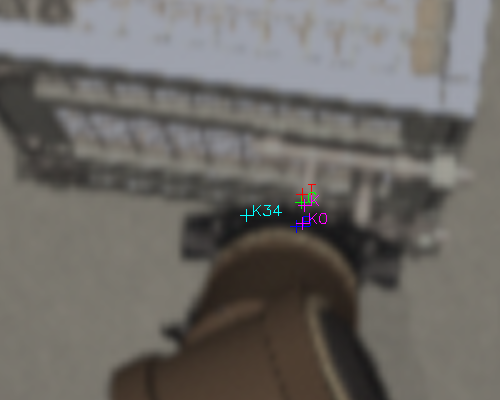

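move_arm:
  increments:
    - [[0,0,0],[0,0,0],0.5]
    - [[0,0,0],[0,0,0],0.5]
    - [[0,0,0],[0,0,0],0.5]

```text
clock: 3.95
eef_pos: [566.4, 41.9, 273.1]
eef_rot: [154.5, -1.0, 81.9]
force: [0.1, 0.6, 0.3]
grip_width: 0.416
```

move_arm:
  increments:
    - [[0,0,-2],[0,0,0],0.5]
    - [[0,0,-3],[0,0,0],0.5]
    - [[0,0,-3],[0,0,0],0.5]
    - [[0,0,-2],[0,0,0],0.5]

```text
clock: 4.28
eef_pos: [520.0, 43.8, 361.7]
eef_rot: [155.1, -1.1, 81.7]
force: [0.9, -0.0, 0.3]
grip_width: 0.5
```

```bash
python3 - <<'E'
from h import *
s=st();snap(2,W(-163,-60,330),f=5)
z=R_of(s).as_matrix()[:,2];p=s['eef_pos']
print(np.round(L(p)))
for n in("scene","top"):
    im=cv2.imread(f'pics/{n}2.png');u0=proj(n,W(-163,-60,330)).astype(int)-[80,60]
    for k,Q,c in(('T',p,(0,0,255)),('G',p-19*z,(0,255,0)),('B',p-73*z,(255,0,0)),('K',W(-163,-60,285),(255,0,255))):
        u=((proj(n,Q)-u0)*5+2).astype(int);cv2.drawMarker(im,tuple(int(a) for a in u),c,0,12,1);cv2.putText(im,k,(int(u[0])+5,int(u[1])),0,.5,c,1)
    cv2.imwrite(f'pics/{n}2m.png',im)
E
```

```text
t 4.28 j [32.6, -7.9, -42.6, 109.7, 2.1, 52.2, 69.7] p [520.0, 43.8, 361.7] z [0.419, -0.044, -0.907] x [0.144, 0.989, 0.019] F [0.9, -0.0, 0.3] g 0.5
scene crop origin 177 116 scale 5
top crop origin 175 130 scale 5
[-199.  -61.  362.]
```

View pics/scene2m.png

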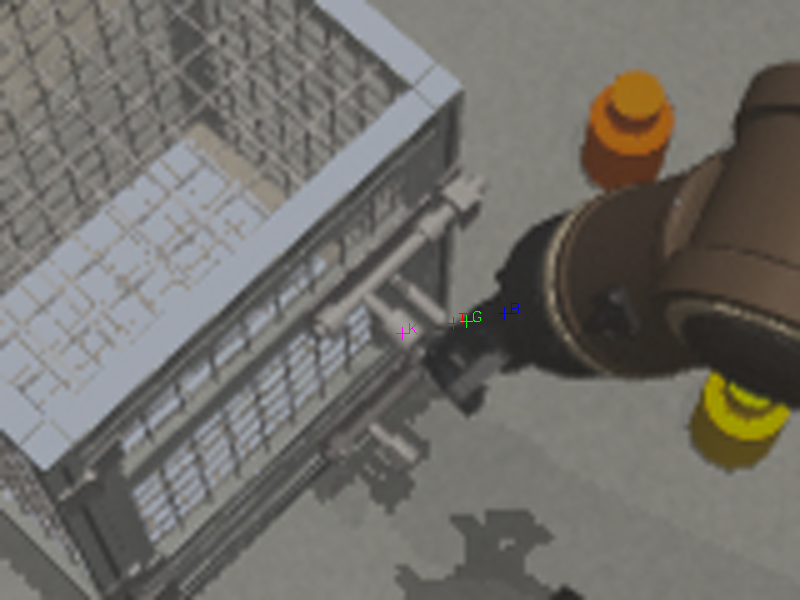

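View pics/top2m.png

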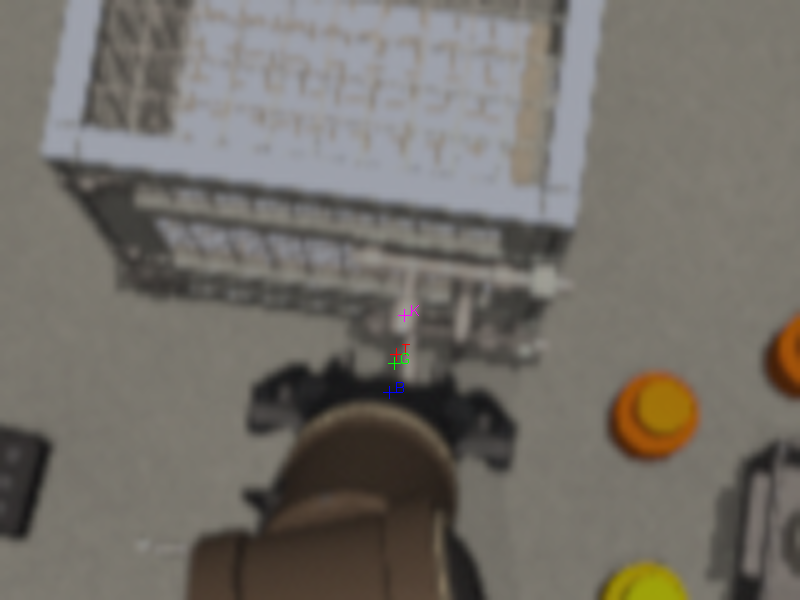

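The bolt is untouched and the hand sits where its TCP says. I'll go back in with the jaws half open and draw the bolt with the right-hand finger, which doesn't need a clamp.

```bash
python3 - <<'E'
from h import *
R=Rt(65,-7.8,True);plan(G(W(-165,-57,285),R,0),R,6)
E
```

```text
TCP [521.2  43.7 363.5] dist 104.2 turn 1.2
0 [0.04, -0.06, 1.74] [0.03, -0.12, -0.15]
5 [0.05, -0.05, 1.73] [0.03, -0.12, -0.15]
```

move_arm:
  increments:
    - [[0,0,2],[0,-0.5,-0.5],0.5]
    - [[0,0,2],[0,0,0],0.5]
    - [[0,0,2],[0,0,0],0.5]
    - [[0,0,2],[0,0,0],0.5]
    - [[0,0,1.5],[0,0,0],0.5]
    - [[0,0,0.7],[0,0,0],0.5]
    - [[0,0,0],[0,0,0],0.5]

```text
clock: 4.97
eef_pos: [565.6, 33.4, 266.3]
eef_rot: [154.7, -0.3, 81.5]
force: [-0.7, -1.1, -1.2]
grip_width: 0.5
```

```bash
python3 - <<'E'
from h import *
s=st();z=R_of(s).as_matrix()[:,2];print(L(s['eef_pos']-19*z))
E
```

```text
t 4.97 j [31.4, 3.7, -46.9, 114.6, 18.9, 40.9, 54.6] p [565.6, 33.4, 266.3] z [0.423, -0.059, -0.904] x [0.148, 0.989, 0.005] F [-0.7, -1.1, -1.2] g 0.5
[-160.72857118  -64.66202962  283.52758255]
```

move_arm:
  increments:
    - [[0,0,0],[0,0,0],0.6]
    - [[0,0,0],[0,0,0],0.65]
    - [[0,0,0],[0,0,0],0.7]
    - [[0,0,0],[0,0,0],0.75]
    - [[0,0,0],[0,0,0],0.75]
  grip_force: 20

```text
clock: 5.38
eef_pos: [565.3, 34.4, 266.5]
eef_rot: [154.8, -0.4, 81.5]
force: [-0.3, 1.5, 0.7]
grip_width: 0.247
```

```bash
python3 - <<'E'
from h import *
s=st();z=R_of(s).as_matrix()[:,2];print(L(s['eef_pos']-19*z))
E
```

```text
t 5.38 j [31.4, 3.6, -47.0, 114.5, 18.6, 40.9, 54.7] p [565.3, 34.4, 266.5] z [0.423, -0.057, -0.905] x [0.148, 0.989, 0.007] F [-0.3, 1.5, 0.7] g 0.247
[-161.20011523  -63.73921893  283.68853018]
```

move_arm:
  increments:
    - [[0.5,0,0],[0,0,0],0.75]
    - [[0.5,0,0],[0,0,0],0.75]
    - [[0.5,0,0],[0,0,0],0.75]
    - [[0.5,0,0],[0,0,0],0.75]

```text
clock: 5.72
eef_pos: [568.4, 52.5, 268.1]
eef_rot: [154.6, -0.2, 81.3]
force: [-1.2, -2.2, 0.9]
grip_width: 0.249
```

```bash
python3 - <<'E'
from h import *
s=st();z=R_of(s).as_matrix()[:,2];print(L(s['eef_pos']-19*z))
E
```

```text
t 5.72 j [29.1, 4.4, -47.7, 113.8, 21.5, 42.1, 49.9] p [568.4, 52.5, 268.1] z [0.424, -0.062, -0.904] x [0.152, 0.988, 0.003] F [-1.2, -2.2, 0.9] g 0.249
[-160.54578837  -45.29416379  285.28153711]
```

Force is -2.2 N in y, which matches the bolt's friction, so it is moving. Continuing.

move_arm:
  increments:
    - [[0.5,0,0],[0,0,0],0.75]
    - [[0.5,0,0],[0,0,0],0.75]
    - [[0.4,0,0],[0,0,0],0.75]
    - [[0.3,0,0],[0,0,0],0.75]

```text
clock: 6.05
eef_pos: [571.0, 70.7, 268.0]
eef_rot: [154.7, -0.1, 81.2]
force: [-0.9, -3.0, 0.6]
grip_width: 0.249
```

```bash
python3 - <<'E'
from h import *
s=st();z=R_of(s).as_matrix()[:,2];print(L(s['eef_pos']-19*z));snap(3,W(-163,-60,285),f=5)
for n in ("scene","top"):
    pp,d=load(n,3);c=cloud(n,d);l=np.stack([(c-C)@EX,(c-C)@EY,c[...,2]],-1)
    m=(d>0)&(l[...,0]<-140)&(l[...,0]>-180)&(l[...,1]>-80)&(l[...,1]<0)&(l[...,2]>270)&(l[...,2]<298);print(np.round(np.c_[l[m],pp[m].mean(1)]).astype(int).tolist())
E
```

```text
t 6.05 j [26.8, 5.4, -48.4, 113.0, 23.9, 43.3, 45.9] p [571.0, 70.7, 268.0] z [0.423, -0.064, -0.904] x [0.152, 0.988, 0.001] F [-0.9, -3.0, 0.6] g 0.249
[-160.43022912  -26.94392027  285.13656269]
scene crop origin 177 122 scale 5
top crop origin 175 132 scale 5
[[-141, -38, 288, 122], [-141, -34, 288, 142], [-144, -35, 290, 146], [-145, -37, 290, 140], [-141, -30, 288, 106], [-143, -32, 287, 126], [-147, -32, 293, 142], [-148, -35, 291, 148], [-150, -37, 290, 142], [-152, -38, 293, 154], [-154, -41, 290, 131], [-147, -31, 288, 122], [-149, -33, 288, 142], [-153, -34, 294, 151], [-154, -36, 291, 159], [-157, -37, 295, 138], [-152, -31, 290, 126], [-154, -32, 291, 147], [-157, -33, 294, 148], [-155, -27, 294, 118], [-157, -30, 293, 129], [-157, -26, 292, 81]]
[[-140, -31, 288, 120], [-140, -34, 289, 120], [-143, -28, 284, 115], [-144, -31, 292, 129], [-144, -34, 293, 125], [-146, -28, 284, 121], [-147, -32, 290, 135], [-147, -35, 290, 127], [-150, -29, 286, 124], [-150, -32, 292, 137], [-149, -35, 288, 125], [-154, -27, 293, 111], [-154, -30, 294, 128], [-153, -32, 290, 138], [-153, -36, 292, 120], [-156, -24, 285, 87], [-157, -27, 289, 115], [-157, -30, 292, 136], [-157, -33, 296, 139], [-156, -39, 293, 96], [-160, -24, 288, 90], [-161, -28, 295, 120], [-160, -30, 292, 140], [-159, -33, 292, 136], [-164, -25, 292, 91], [-164, -28, 296, 118], [-163, -31, 293, 135], [-163, -34, 295, 124], [-166, -31, 295, 115]]
```

View pics/top3.png

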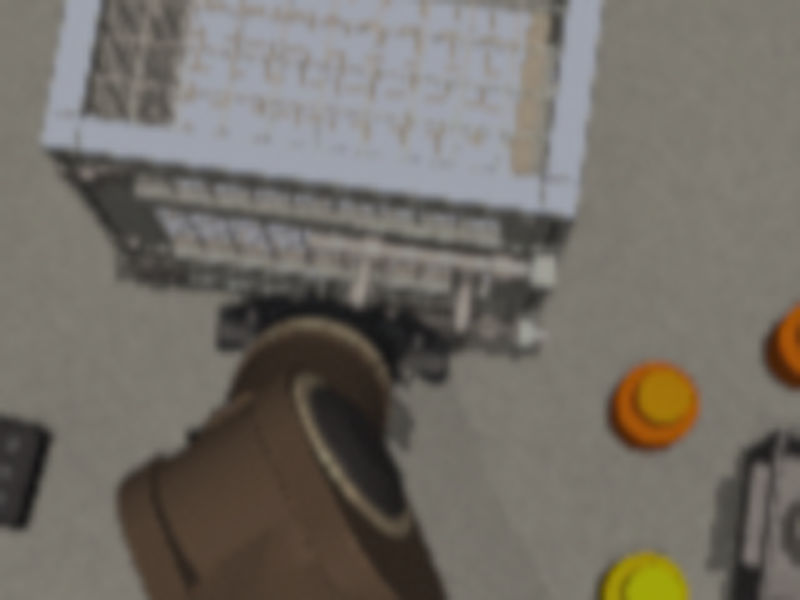

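move_arm:
  increments:
    - [[0.4,0,0],[0,0,0],0.75]
    - [[0,0,0],[0,0,0],0.78]
    - [[0,0,0],[0,0,0],0.8]
    - [[0,0,0],[0,0,0],0.85]
    - [[0,0,0],[0,0,0],0.85]
  grip_force: 20

```text
clock: 6.57
eef_pos: [571.4, 73.7, 267.7]
eef_rot: [154.7, 0.0, 81.2]
force: [-1.4, -2.0, 1.7]
grip_width: 0.152
```

```bash
python3 - <<'E'
from h import *
s=st();z=R_of(s).as_matrix()[:,2];print(L(s['eef_pos']-19*z))
E
```

```text
t 6.57 j [26.3, 5.7, -48.5, 112.8, 24.5, 43.6, 45.0] p [571.4, 73.7, 267.7] z [0.422, -0.066, -0.904] x [0.153, 0.988, -0.0] F [-1.4, -2.0, 1.7] g 0.152
[-160.48782734  -23.80965268  284.87056073]
```

move_arm:
  increments:
    - [[0,0,0],[0,0,0],0.5]
    - [[0,0,0],[0,0,0],0.5]
    - [[0,0,-2],[0,0,0],0.5]
    - [[0,0,-3],[0,0,0],0.5]
    - [[0,0,-3],[0,0,0],0.5]

```text
clock: 6.98
eef_pos: [535.8, 80.0, 335.4]
eef_rot: [155.3, -0.3, 81.3]
force: [0.1, 0.0, -0.3]
grip_width: 0.499
```

```bash
python3 - <<'E'
from h import *
s=st();R=Rt(65,-7.8,True);plan(G(W(-161,-95,205),R,80),R,5)
E
```

```text
t 6.98 j [30.1, -2.9, -48.7, 109.5, 11.4, 50.8, 56.8] p [535.8, 80.0, 335.4] z [0.413, -0.059, -0.909] x [0.151, 0.989, 0.005] F [0.1, 0.0, -0.3] g 0.499
TCP [535.8  80.  335.4] dist 104.4 turn 1.0
0 [-1.45, -0.57, 1.38] [-0.07, 0.03, -0.18]
4 [-1.45, -0.6, 1.38] [-0.07, 0.03, -0.18]
```

move_arm:
  increments:
    - [[-1.8,-1,-0.3],[0,0,0],0.5]
    - [[-1.8,-1,0],[0,0,-0.5],0.5]
    - [[-1.8,-0.6,1.5],[0,0,-0.5],0.5]
    - [[-1.8,-0.3,2],[0,0,0],0.5]
    - [[0,0,2],[0,0,0],0.5]

```text
clock: 7.4
eef_pos: [525.3, 14.6, 288.6]
eef_rot: [153.9, 0.0, 82.8]
force: [0.0, -1.0, 0.0]
grip_width: 0.503
```

```bash
python3 - <<'E'
from h import *
s=st();R=Rt(65,-7.8,True);plan(G(W(-161,-95,205),R,80),R,2);plan(G(W(-161,-95,205),R,0),R,5)
E
```

```text
t 7.4 j [33.0, -4.6, -42.3, 117.9, 6.7, 40.7, 68.8] p [525.3, 14.6, 288.6] z [0.437, -0.056, -0.898] x [0.125, 0.992, -0.001] F [0.0, -1.0, 0.0] g 0.503
TCP [525.3  14.6 288.6] dist 29.2 turn 1.3
0 [-0.31, -0.48, 1.34] [0.56, -0.11, 0.28]
1 [-0.31, -0.47, 1.35] [0.56, -0.11, 0.28]
TCP [525.3  14.6 288.6] dist 107.6 turn 1.3
0 [-0.13, -0.22, 2.14] [0.22, -0.04, 0.11]
4 [-0.12, -0.19, 2.14] [0.22, -0.04, 0.11]
```

move_arm:
  increments:
    - [[-0.3,-0.5,1.3],[0.5,-0.1,0.3],0.55]
    - [[-0.3,-0.5,1.3],[0.5,-0.1,0.3],0.6]
    - [[0,0,2],[0,0,0],0.6]
    - [[0,0,2],[0,0,0],0.6]
    - [[0,0,2],[0,0,0],0.6]
    - [[0,0,1.5],[0,0,0],0.6]

```text
clock: 7.9
eef_pos: [561.5, 5.3, 190.4]
eef_rot: [154.5, -0.3, 82.2]
force: [0.6, 0.5, 0.7]
grip_width: 0.401
```

```bash
python3 - <<'E'
from h import *
s=st();R=Rt(65,-7.8,True);plan(G(W(-161,-95,205),R,0),R,1);z=R_of(s).as_matrix()[:,2];print(L(s['eef_pos']-19*z))
E
```

```text
t 7.9 j [29.2, 8.3, -42.6, 121.8, 27.9, 30.6, 48.7] p [561.5, 5.3, 190.4] z [0.427, -0.054, -0.903] x [0.136, 0.991, 0.004] F [0.6, 0.5, 0.7] g 0.401
TCP [561.5   5.3 190.4] dist 3.2 turn 0.5
0 [-0.19, -0.12, 0.23] [0.48, -0.23, -0.1]
[-161.04901155  -93.18381753  207.53373588]
```

Bar straddled, 1–3 mm off. Closing on it at 60 N.

move_arm:
  increments:
    - [[-0.2,0,0.2],[0,0,0],0.7]
    - [[0,0,0],[0,0,0],0.8]
    - [[0,0,0],[0,0,0],1]
    - [[0,0,0],[0,0,0],1]
    - [[0,0,0],[0,0,0],1]
  grip_force: 60

```text
clock: 8.32
eef_pos: [560.0, 4.2, 185.5]
eef_rot: [154.9, -0.4, 82.3]
force: [1.1, 2.3, -7.7]
grip_width: 0.075
```

```bash
python3 - <<'E'
from h import *
s=st();z=R_of(s).as_matrix()[:,2];print(L(s['eef_pos']-19*z))
for th in(3,10,20,30,40):
    t=np.radians(th);c=np.array([-120,130])+225*np.array([-np.sin(t),-np.cos(t)])+40*np.array([-np.cos(t),np.sin(t)]);print(th,np.round(c,1),np.round(W(*c,205)-W(-160,-95,205),1))
E
```

```text
t 8.32 j [29.2, 8.7, -42.5, 121.9, 27.9, 30.4, 49.0] p [560.0, 4.2, 185.5] z [0.421, -0.051, -0.906] x [0.134, 0.991, 0.006] F [1.1, 2.3, -7.7] g 0.075
[-162.30599333  -94.57526443  202.7522555 ]
3 [-171.7  -92.6] [-11.3   4.    0. ]
10 [-198.5  -84.6] [-36.7  15.5   0. ]
20 [-234.5  -67.8] [-70.2  37.1   0. ]
30 [-267.1  -44.9] [-99.3  64.2   0. ]
40 [-295.3  -16.6] [-123.4   96.     0. ]
```

```bash
cat >> h.py <<'E'
def door_rows(th0,th1,n,frac,s=None):
    s=s or robot.state();R0=R_of(s)
    f=lambda th:(lambda t:np.array([-120,130])+225*np.array([-np.sin(t),-np.cos(t)])+40*np.array([-np.cos(t),np.sin(t)]))(np.radians(th))
    ths=np.linspace(th0,th1,n+1)
    for k in range(n):
        Rk=Ro.from_rotvec([0,0,-np.radians(frac*(ths[k]-th0))])*R0
        d=f(ths[k+1])-f(ths[k]);w=d[0]*EX+d[1]*EY
        # TCP is 19 beyond grasp: include effect of turning about the bar
        R1=Ro.from_rotvec([0,0,-np.radians(frac*(ths[k+1]-th0))])*R0
        w=w+19*(R1.as_matrix()[:,2]-Rk.as_matrix()[:,2])
        print(np.round(Rk.inv().apply(w)/10,2).tolist(),np.round(Rk.inv().apply([0,0,-frac*(ths[k+1]-ths[k])]),2).tolist())
E
python3 - <<'E'
from h import *
door_rows(0,24,10,.6)
E
```

```text
[0.17, -0.85, -0.4] [-0.01, -0.61, 1.3]
[0.18, -0.85, -0.4] [-0.01, -0.61, 1.3]
[0.2, -0.84, -0.39] [-0.01, -0.61, 1.3]
[0.22, -0.84, -0.39] [-0.01, -0.61, 1.3]
[0.23, -0.84, -0.39] [-0.01, -0.61, 1.3]
[0.25, -0.83, -0.39] [-0.01, -0.61, 1.3]
[0.26, -0.83, -0.39] [-0.01, -0.61, 1.3]
[0.28, -0.82, -0.38] [-0.01, -0.61, 1.3]
[0.29, -0.82, -0.38] [-0.01, -0.61, 1.3]
[0.31, -0.82, -0.38] [-0.01, -0.61, 1.3]
```

move_arm:
  increments:
    - [[0.15,-0.6,-0.3],[0,-0.4,0.9],1]
    - [[0.2,-0.85,-0.4],[0,-0.6,1.3],1]
    - [[0.2,-0.85,-0.4],[0,-0.6,1.3],1]
    - [[0.2,-0.85,-0.4],[0,-0.6,1.3],1]

```text
clock: 8.65
eef_pos: [524.3, 18.9, 185.5]
eef_rot: [155.1, -0.6, 76.8]
force: [4.1, 4.2, -11.8]
grip_width: 0.071
```

```bash
python3 - <<'E'
from h import *
s=st();z=R_of(s).as_matrix()[:,2];print(L(s['eef_pos']-19*z));door_rows(8,28,8,.6)
E
```

```text
t 8.65 j [25.9, 5.1, -42.7, 125.2, 29.0, 31.9, 38.4] p [524.3, 18.9, 185.5] z [0.412, -0.088, -0.907] x [0.229, 0.973, 0.01] F [4.1, 4.2, -11.8] g 0.071
[-199.55698625  -84.14379203  202.77022576]
[0.22, -0.88, -0.41] [-0.01, -0.63, 1.36]
[0.24, -0.87, -0.4] [-0.01, -0.63, 1.36]
[0.25, -0.87, -0.4] [-0.01, -0.63, 1.36]
[0.27, -0.87, -0.4] [-0.01, -0.63, 1.36]
[0.29, -0.86, -0.4] [-0.01, -0.63, 1.36]
[0.3, -0.86, -0.39] [-0.01, -0.63, 1.36]
[0.32, -0.85, -0.39] [-0.01, -0.63, 1.36]
[0.33, -0.85, -0.39] [-0.01, -0.63, 1.36]
```

move_arm:
  increments:
    - [[0.25,-0.9,-0.3],[0,-0.6,1.3],1]
    - [[0.25,-0.9,-0.35],[0,-0.6,1.3],1]
    - [[0.25,-0.9,-0.35],[0,-0.6,1.3],1]
    - [[0.3,-0.9,-0.4],[0,-0.6,1.3],1]
    - [[0.3,-0.9,-0.4],[0,-0.6,1.3],1]
    - [[0.3,-0.9,-0.4],[0,-0.6,1.3],1]
    - [[0.3,-0.9,-0.4],[0,-0.6,1.3],1]
    - [[0.35,-0.9,-0.4],[0,-0.6,1.3],1]

```text
clock: 9.32
eef_pos: [453.6, 74.6, 185.3]
eef_rot: [155.0, -1.3, 65.2]
force: [8.3, 6.1, -17.9]
grip_width: 0.057
```

```bash
python3 - <<'E'
from h import *
s=st();z=R_of(s).as_matrix()[:,2];l=L(s['eef_pos']-19*z);print(l, np.degrees(np.arctan2(-(l[0]+120),-(l[1]-130)))-np.degrees(np.arctan2(40,225)));door_rows(32,48,8,.6)
E
```

```text
t 9.32 j [17.3, 0.5, -48.1, 129.2, 32.7, 39.5, 10.6] p [453.6, 74.6, 185.3] z [0.392, -0.159, -0.906] x [0.42, 0.907, 0.023] F [8.3, 6.1, -17.9] g 0.057
[-276.99627131  -37.09254154  202.48871523] 33.13505579892338
[0.33, -0.65, -0.3] [-0.03, -0.51, 1.09]
[0.34, -0.65, -0.29] [-0.03, -0.51, 1.09]
[0.35, -0.64, -0.29] [-0.03, -0.51, 1.09]
[0.36, -0.64, -0.29] [-0.03, -0.51, 1.09]
[0.37, -0.63, -0.29] [-0.03, -0.51, 1.09]
[0.38, -0.63, -0.28] [-0.03, -0.51, 1.09]
[0.39, -0.62, -0.28] [-0.03, -0.51, 1.09]
[0.4, -0.62, -0.28] [-0.03, -0.51, 1.09]
```

move_arm:
  increments:
    - [[0,0,0],[0,0,0],0.5]
    - [[0,0,0],[0,0,0],0.5]
    - [[0,0,0],[0,0,0],0.5]
    - [[0,0,-2],[0,0,0],0.5]
    - [[0,0,-4],[0,0,0],0.5]
    - [[0,0,-4],[0,0,0],0.5]
    - [[0,0,-4],[0,0,0],0.8]
    - [[0,0,-4],[0,0,0],1]
    - [[0,0,-4],[0,0,0],1]

```text
clock: 10.07
eef_pos: [387.8, 101.9, 335.1]
eef_rot: [155.3, -1.6, 65.3]
force: [-1.1, -0.0, -0.2]
grip_width: 0.078
```

```bash
python3 - <<'E'
from h import *
s=st();print(L(s['eef_pos']));snap(4,W(-200,-20,300),f=3)
E
```

```text
t 10.07 j [-1.8, -16.8, -30.2, 119.8, 12.9, 60.4, 27.9] p [387.8, 101.9, 335.1] z [0.389, -0.152, -0.909] x [0.417, 0.908, 0.027] F [-1.1, -0.0, -0.2] g 0.078
[-338.09986235  -20.95080162  335.1324003 ]
scene crop origin 123 98 scale 3
top crop origin 107 102 scale 3
```

View pics/scene4.png

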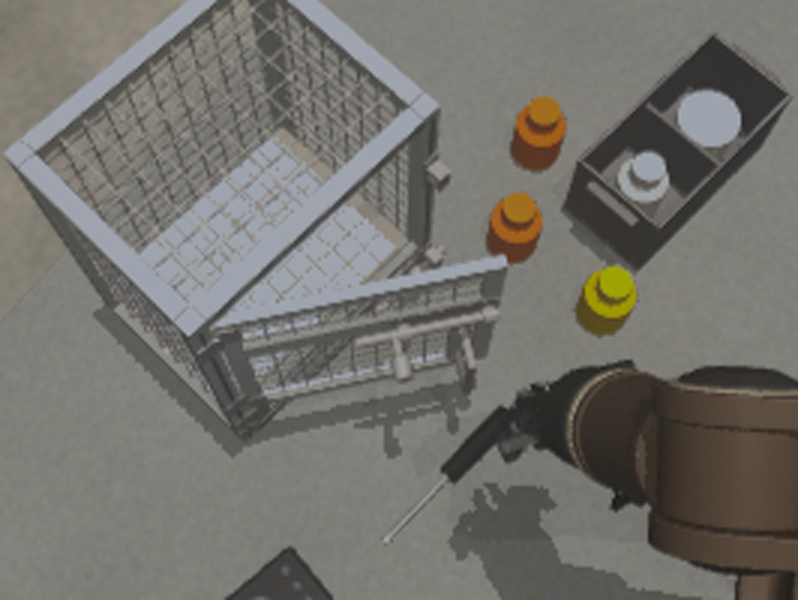

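View pics/top4.png

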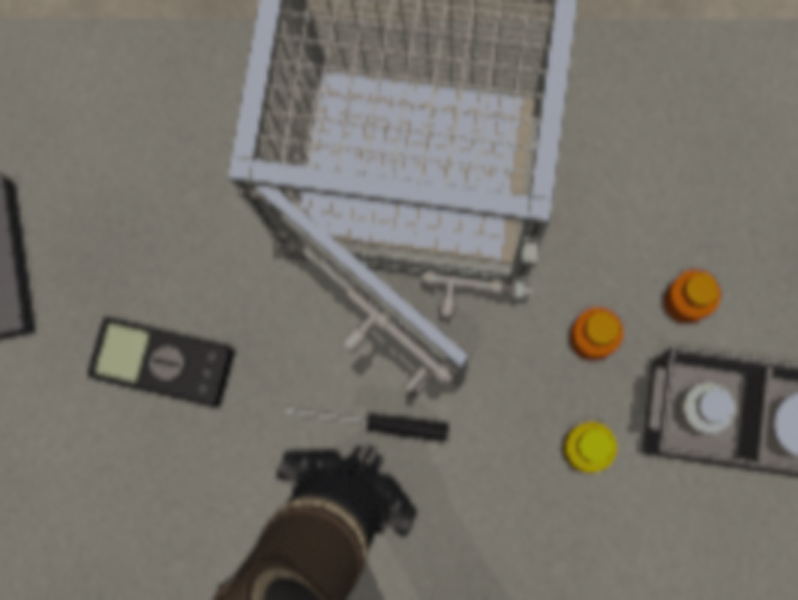

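Scene: the top half stands about 33° open, the bottom half is shut with its bolt home, and the driver is undisturbed. Next I lift over the door, come down behind its free edge with the fingers shut, and sweep it open from inside.

```bash
cat >> h.py <<'E'
def behind(th,rho=210,off=25,z=330):
    t=np.radians(th);c=np.array([-120,130])+rho*np.array([-np.sin(t),-np.cos(t)])-off*np.array([-np.cos(t),np.sin(t)]);return W(*c,z)
def door_angle(i):
    p,d=load('top',i);c=cloud('top',d);l=np.stack([(c-C)@EX,(c-C)@EY,c[...,2]],-1)
    m=(d>0)&(abs(l[...,2]-376)<7)&(l[...,0]<-122)&(l[...,0]>-420)&(l[...,1]>-140)&(l[...,1]<300)&(p.min(2)>90)
    v=l[m][:,:2]-[-120,130];v=v[np.hypot(*v.T)<275];r=np.hypot(*v.T);a=np.degrees(np.arctan2(-v[:,0],-v[:,1]))
    print('door angle pts',len(r),'med',np.median(a[r>100]) if len(r) else None,'rmax',r.max() if len(r) else 0)
E
python3 - <<'E'
from h import *
door_angle(4)
R=Rt(90,-20,True);s=robot.state()
print('A');plan(s['eef_pos']*[1,1,0]+[0,0,425],R,5)
t=behind(33,215,45,425);print('B',np.round(t),L(t)); 
s2=dict(s);s2['eef_pos']=s['eef_pos']*[1,1,0]+[0,0,425];s2['eef_rot']=R.as_euler('xyz',degrees=True)
plan(t,R,5,s2)
E
```

```text
door angle pts 396 med 31.49277891282335 rmax 258.77645190253486
A
TCP [387.3 106.1 335.2] dist 89.8 turn 25.1
0 [0.05, 0.75, -1.63] [4.95, -0.15, -0.87]
1 [0.04, 0.61, -1.69] [4.95, -0.15, -0.87]
2 [0.02, 0.46, -1.74] [4.95, -0.15, -0.87]
3 [0.01, 0.31, -1.77] [4.95, -0.15, -0.87]
4 [0.01, 0.15, -1.79] [4.95, -0.15, -0.87]
B [518.  30. 425.] [-199.35721697  -74.82292868  425.        ]
TCP [387.3 106.1 425. ] dist 151.3 turn 0.0
0 [-0.54, 2.98, 0.0] [0.0, -0.0, 0.0]
4 [-0.54, 2.98, 0.0] [0.0, -0.0, 0.0]
```

move_arm:
  increments:
    - [[0,0.7,-2],[5,0,-1],1]
    - [[0,0.6,-2.2],[5,0,-1],1]
    - [[0,0.5,-2.2],[5,0,-1],1]
    - [[0,0.5,-2.2],[5,0,-1],1]
    - [[0,0.5,-2],[5,0,-1],1]

```text
clock: 10.58
eef_pos: [379.8, 105.0, 443.2]
eef_rot: [-178.8, -0.6, 71.8]
force: [0.7, 0.7, -0.2]
grip_width: 0.002
```

```bash
python3 - <<'E'
from h import *
s=st();R=Rt(90,-20,True);plan(behind(32,215,45,425),R,6)
E
```

```text
t 10.58 j [-2.2, -5.3, -16.9, 94.1, -2.7, 91.5, 52.7] p [379.8, 105.0, 443.2] z [-0.016, 0.016, -1.0] x [0.312, 0.95, 0.01] F [0.7, 0.7, -0.2] g 0.002
TCP [379.8 105.  443.2] dist 162.2 turn 2.3
0 [-0.49, 2.65, 0.25] [-0.19, -0.1, 0.31]
5 [-0.42, 2.65, 0.29] [-0.19, -0.1, 0.31]
```

move_arm:
  increments:
    - [[-0.5,2.7,0.2],[-0.2,0,0.3],1]
    - [[-0.5,2.7,0.2],[-0.2,0,0.3],1]
    - [[-0.5,2.7,0.2],[-0.2,0,0.3],1]
    - [[-0.5,2.7,0.3],[-0.2,0,0.3],1]
    - [[-0.5,2.7,0.3],[-0.2,0,0.3],1]
    - [[-0.4,2.7,0.3],[-0.2,0,0.3],1]

```text
clock: 11.08
eef_pos: [533.1, 14.4, 430.4]
eef_rot: [179.6, -1.6, 69.6]
force: [0.7, 0.5, -0.1]
grip_width: 0.001
```

```bash
python3 - <<'E'
from h import *
s=st();R=Rt(90,-20,True);print(L(s['eef_pos']));plan(behind(32,215,45,330),R,5)
E
```

```text
t 11.08 j [3.0, 8.4, -10.4, 81.9, 0.3, 88.8, 62.3] p [533.1, 14.4, 430.4] z [0.016, 0.024, -1.0] x [0.348, 0.937, 0.028] F [0.7, 0.5, -0.1] g 0.001
[-182.21949642  -87.99098958  430.40453094]
TCP [533.1  14.4 430.4] dist 102.0 turn 1.7
0 [0.12, -0.33, 2.01] [0.07, -0.32, -0.08]
4 [0.16, -0.32, 2.01] [0.07, -0.32, -0.08]
```

move_arm:
  increments:
    - [[0,0,2],[0,0,0],1]
    - [[0,0,2],[0,0,0],1]
    - [[0,0,2],[0,0,0],1]
    - [[0,0,2],[0,0,0],1]
    - [[0,0,1.8],[0,0,0],1]

```text
clock: 11.5
eef_pos: [542.2, 2.3, 328.3]
eef_rot: [179.2, -2.3, 68.6]
force: [1.0, 0.3, 0.1]
grip_width: 0.002
```

```bash
cat >> h.py <<'E'
def sweep(a,b,n,rho=215,off=25,z=330,yaw0=None,yaw1=None):
    s=robot.state();p=s['eef_pos'];R=R_of(s);yaw0=0 if yaw0 is None else yaw0
    v=L(p)[:2]-[-120,130]
    print('now',np.round(L(p),1),'r',np.hypot(*v))
    for k,th in enumerate(np.linspace(a,b,n+1)[1:]):
        t=behind(th,rho,off,z);print(round(th),np.round(R.inv().apply(t-p)/10,2).tolist());p=t
E
python3 - <<'E'
from h import *
s=st();sweep(25,70,10)
E
```

```text
t 11.5 j [4.4, 10.1, -10.0, 92.9, 0.1, 75.5, 63.1] p [542.2, 2.3, 328.3] z [0.027, 0.032, -0.999] x [0.364, 0.93, 0.039] F [1.0, 0.3, 0.1] g 0.002
now [-171.5  -98.7  328.3] r 234.4597727412376
30 [2.09, -3.85, -0.14]
34 [0.34, -1.67, -0.01]
38 [0.47, -1.63, -0.0]
43 [0.6, -1.59, 0.0]
48 [0.72, -1.54, 0.01]
52 [0.84, -1.48, 0.01]
56 [0.95, -1.41, 0.02]
61 [1.06, -1.33, 0.02]
66 [1.16, -1.24, 0.03]
70 [1.25, -1.15, 0.03]
```

move_arm:
  increments:
    - [[0.7,-1.3,0],[0,0,0],1]
    - [[0.7,-1.3,0],[0,0,0],1]
    - [[0.6,-1.2,0],[0,0,0],1]
    - [[0.35,-1.6,0],[0,0,0],1]
    - [[0.5,-1.6,0],[0,0,0],1]
    - [[0.6,-1.6,0],[0,0,0],1]
    - [[0.7,-1.5,0],[0,0,0],1]
    - [[0.8,-1.5,0],[0,0,0],1]
    - [[0.9,-1.4,0],[0,0,0],1]

```text
clock: 12.25
eef_pos: [437.8, 99.7, 328.6]
eef_rot: [179.1, -2.9, 67.6]
force: [0.6, 0.1, -0.5]
grip_width: -0.002
```

```bash
python3 - <<'E'
from h import *
s=st();snap(5,W(-200,-20,300),names=("top",),f=3);door_angle(5);sweep(56,104,12)
E
```

```text
t 12.25 j [-1.8, -0.1, -15.7, 104.1, -1.7, 73.5, 50.6] p [437.8, 99.7, 328.6] z [0.034, 0.04, -0.999] x [0.38, 0.924, 0.05] F [0.6, 0.1, -0.5] g -0.002
top crop origin 107 102 scale 3
door angle pts 187 med 52.555050852564676 rmax 132.42271247473536
now [-290.4  -13.4  329.1] r 222.70532615115476
60 [1.3, -0.67, -0.03]
64 [0.99, -1.14, 0.03]
68 [1.07, -1.07, 0.04]
72 [1.14, -0.99, 0.04]
76 [1.2, -0.91, 0.05]
80 [1.27, -0.82, 0.05]
84 [1.32, -0.73, 0.06]
88 [1.37, -0.64, 0.06]
92 [1.41, -0.54, 0.06]
96 [1.44, -0.44, 0.07]
100 [1.47, -0.34, 0.07]
104 [1.49, -0.24, 0.07]
```

View pics/top5.png

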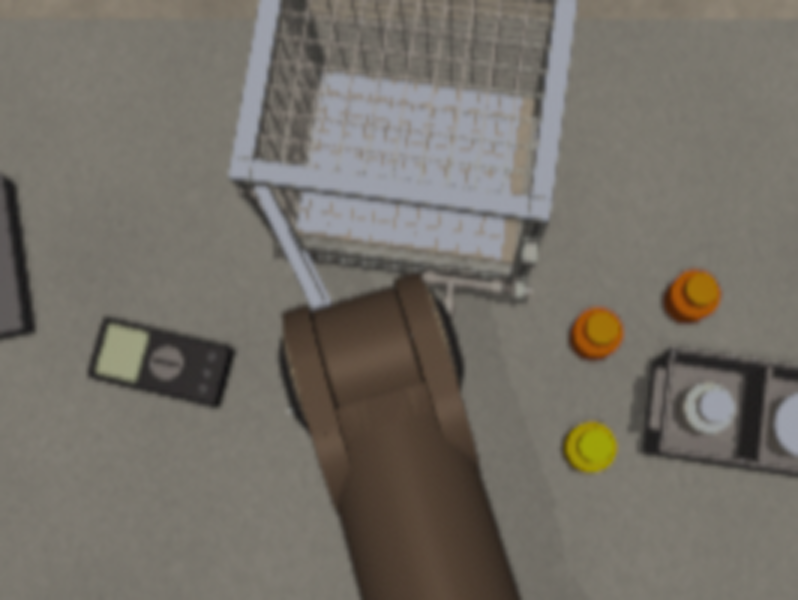

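move_arm:
  increments:
    - [[1.1,-0.9,0],[0,0,0],1]
    - [[1,-1.1,0],[0,0,0],1]
    - [[1.1,-1.1,0],[0,0,0],1]
    - [[1.1,-1,0],[0,0,0],1]
    - [[1.2,-0.9,0],[0,0,0],1]
    - [[1.3,-0.8,0],[0,0,0],1]
    - [[1.3,-0.7,0],[0,0,0],1]
    - [[1.4,-0.6,0],[0,0,0],1]
    - [[1.4,-0.5,0],[0,0,0],1]

```text
clock: 13.05
eef_pos: [403.4, 235.5, 342.8]
eef_rot: [178.2, -3.8, 67.6]
force: [0.7, -2.9, -2.1]
grip_width: -0.002
```

```bash
python3 - <<'E'
from h import *
s=st();snap(6,W(-200,-20,300),names=("top",),f=3);door_angle(6);sweep(92,106,4)
E
```

```text
t 13.05 j [-10.9, 0.9, -25.0, 101.4, -0.1, 73.7, 31.7] p [403.4, 235.5, 342.8] z [0.054, 0.048, -0.997] x [0.38, 0.923, 0.065] F [0.7, -2.9, -2.1] g -0.002
top crop origin 107 102 scale 3
door angle pts 291 med 87.83602003498956 rmax 175.8120648268375
now [-341.5  116.6  343.1] r 221.9021709688941
96 [0.92, 0.22, 1.38]
99 [1.28, -0.32, 0.08]
102 [1.3, -0.24, 0.08]
106 [1.31, -0.16, 0.08]
```

move_arm:
  increments:
    - [[1.2,-0.3,0.5],[0,0,0],1]
    - [[1.3,-0.3,0.3],[0,0,0],1]
    - [[1.3,-0.2,0.2],[0,0,0],1]
    - [[1.3,-0.1,0.1],[0,0,0],1]
    - [[1.0,0,0],[0,0,0],1]
    - [[0.6,0,0],[0,0,0],1]

```text
clock: 13.6
eef_pos: [422.9, 306.8, 345.1]
eef_rot: [177.6, -4.7, 67.7]
force: [-0.8, -1.1, -0.3]
grip_width: 0.0
```

```bash
python3 - <<'E'
from h import *
s=st();snap(7,W(-200,-20,300),names=("top",),f=3);door_angle(7);print(L(s['eef_pos']))
E
```

```text
t 13.6 j [-15.8, 6.4, -27.9, 95.7, 3.4, 73.3, 23.3] p [422.9, 306.8, 345.1] z [0.07, 0.06, -0.996] x [0.378, 0.922, 0.082] F [-0.8, -1.1, -0.3] g 0.0
top crop origin 107 102 scale 3
door angle pts 325 med 106.7513120008901 rmax 192.51634210191096
[-331.10570647  186.74296984  345.12288611]
```

View pics/top7.png

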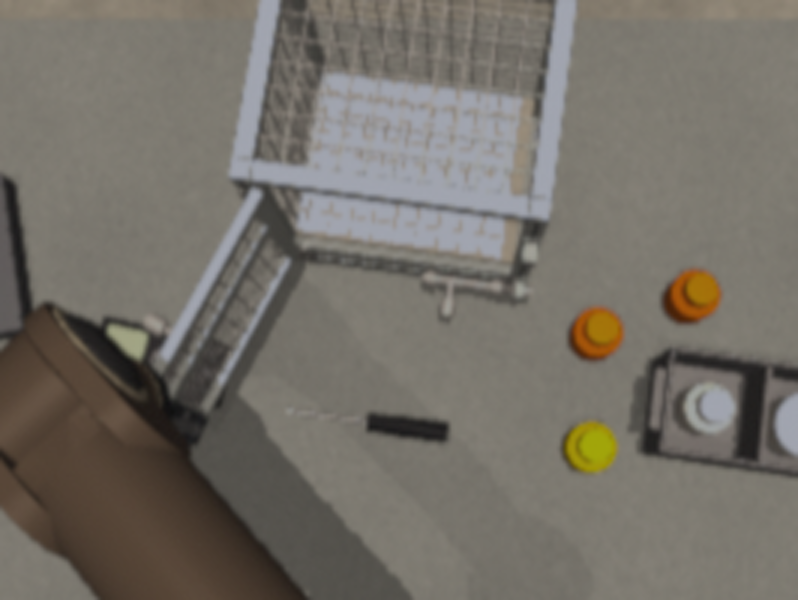

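Top view: the door's top edge runs from the hinge at (255,195) to (165,360), about 107° open, and the driver, meter and bottles are in place. I back away and head for the bottle's cap.

```bash
python3 - <<'E'
from h import *
s=st()
def Rd(az):  # tool down, tool x at azimuth az
    a=np.radians(az);x=np.array([np.cos(a),np.sin(a),0]);z=np.array([0,0,-1.]);return Ro.from_matrix(np.column_stack([x,np.cross(z,x),z]))
plan(np.array([400,230,400]),Rd(65),4)
s2=dict(s);s2['eef_pos']=np.array([400,230,400.]);s2['eef_rot']=Rd(65).as_euler('xyz',degrees=True)
plan(np.array([436,-267,230]),Rd(37),16,s2)
E
cat >> h.py <<'E'
def Rd(az):
    a=np.radians(az);x=np.array([np.cos(a),np.sin(a),0]);z=np.array([0,0,-1.]);return Ro.from_matrix(np.column_stack([x,np.cross(z,x),z]))
E
```

```text
t 13.65 j [-15.9, 6.5, -28.0, 95.7, 3.4, 73.3, 23.3] p [423.1, 307.5, 345.1] z [0.069, 0.06, -0.996] x [0.377, 0.922, 0.082] F [-1.0, 1.1, 0.6] g 0.0
TCP [423.1 307.5 345.1] dist 97.7 turn 5.9
0 [-1.89, 0.26, -1.52] [0.56, -1.19, 0.66]
1 [-1.92, 0.27, -1.49] [0.56, -1.19, 0.66]
2 [-1.95, 0.28, -1.45] [0.56, -1.19, 0.66]
3 [-1.97, 0.29, -1.41] [0.56, -1.19, 0.66]
TCP [400. 230. 400.] dist 526.5 turn 28.0
0 [-2.72, 1.52, 1.06] [0.0, -0.0, 1.75]
1 [-2.67, 1.6, 1.06] [0.0, -0.0, 1.75]
2 [-2.62, 1.68, 1.06] [0.0, -0.0, 1.75]
3 [-2.57, 1.76, 1.06] [0.0, -0.0, 1.75]
4 [-2.52, 1.84, 1.06] [0.0, -0.0, 1.75]
5 [-2.46, 1.91, 1.06] [0.0, -0.0, 1.75]
6 [-2.4, 1.99, 1.06] [0.0, -0.0, 1.75]
7 [-2.34, 2.06, 1.06] [0.0, -0.0, 1.75]
8 [-2.27, 2.13, 1.06] [0.0, -0.0, 1.75]
9 [-2.21, 2.2, 1.06] [0.0, -0.0, 1.75]
10 [-2.14, 2.26, 1.06] [0.0, -0.0, 1.75]
11 [-2.07, 2.33, 1.06] [0.0, -0.0, 1.75]
12 [-2.0, 2.39, 1.06] [0.0, -0.0, 1.75]
13 [-1.92, 2.45, 1.06] [0.0, -0.0, 1.75]
14 [-1.85, 2.51, 1.06] [0.0, -0.0, 1.75]
15 [-1.77, 2.56, 1.06] [0.0, -0.0, 1.75]
```

move_arm:
  increments:
    - [[-1.9,0.3,-0.5],[0.5,-1.2,0.7],1]
    - [[-1.9,0.3,-1.5],[0.5,-1.2,0.7],1]
    - [[-2,0.3,-1.5],[0.5,-1.2,0.7],1]
    - [[-2,0.3,-1.5],[0.5,-1.2,0.7],1]
    - [[-2.7,1.5,0],[0,0,1.8],0.5]
    - [[-2.7,1.6,0],[0,0,1.8],0.5]
    - [[-2.6,1.7,0.5],[0,0,1.8],0.5]
    - [[-2.6,1.8,1],[0,0,1.8],0.4]
    - [[-2.5,1.8,1],[0,0,1.8],0.4]
    - [[-2.5,1.9,1],[0,0,1.8],0.4]

```text
clock: 14.48
eef_pos: [410.3, 35.0, 360.8]
eef_rot: [179.8, -0.2, 54.2]
force: [0.8, 0.6, -0.4]
grip_width: 0.602
```

```bash
python3 - <<'E'
from h import *
s=st();plan(np.array([436,-267,230]),Rd(37),10)
E
```

```text
t 14.48 j [1.5, -3.5, -12.2, 103.1, -0.8, 80.1, 43.6] p [410.3, 35.0, 360.8] z [0.005, 0.001, -1.0] x [0.586, 0.811, 0.004] F [0.8, 0.6, -0.4] g 0.602
TCP [410.3  35.  360.8] dist 330.2 turn 17.2
0 [-2.3, 1.97, 1.31] [0.01, -0.02, 1.72]
1 [-2.24, 2.04, 1.31] [0.01, -0.02, 1.72]
2 [-2.18, 2.11, 1.31] [0.01, -0.02, 1.72]
3 [-2.11, 2.17, 1.31] [0.01, -0.02, 1.72]
4 [-2.05, 2.24, 1.31] [0.01, -0.02, 1.72]
5 [-1.98, 2.3, 1.31] [0.01, -0.02, 1.72]
6 [-1.91, 2.35, 1.31] [0.01, -0.02, 1.72]
7 [-1.84, 2.41, 1.31] [0.01, -0.02, 1.72]
8 [-1.76, 2.47, 1.31] [0.01, -0.02, 1.72]
9 [-1.69, 2.52, 1.31] [0.01, -0.02, 1.72]
```

move_arm:
  increments:
    - [[-2.3,2,0.8],[0,0,1.7],0.4]
    - [[-2.2,2,1],[0,0,1.7],0.4]
    - [[-2.2,2.1,1.3],[0,0,1.7],0.4]
    - [[-2.1,2.2,1.3],[0,0,1.7],0.4]
    - [[-2,2.2,1.3],[0,0,1.7],0.4]
    - [[-2,2.3,1.3],[0,0,1.7],0.4]
    - [[-1.9,2.4,1.3],[0,0,1.7],0.4]
    - [[-1.8,2.4,1.3],[0,0,1.7],0.4]
    - [[-1.7,2.4,1.3],[0,0,1.7],0.4]
    - [[-1,1.5,1],[0,0,1],0.4]

```text
clock: 15.32
eef_pos: [427.5, -275.2, 240.2]
eef_rot: [179.5, -0.7, 36.5]
force: [-0.9, 0.5, 0.9]
grip_width: 0.601
```

```bash
python3 - <<'E'
from h import *
s=st();plan(np.array([436.5,-267.5,200]),Rd(37),2);snap(8,np.array([436,-267,105]),f=4)
for n in ("scene","top"):
    p,d=load(n,8);c=cloud(n,d);m=(d>0)&(abs(c[...,2]-105)<6)&(p.min(2)>120)&(c[...,1]<-220)&(c[...,1]>-310)&(c[...,0]<480)&(c[...,0]>390)
    print(n,m.sum(),c[m].mean(0) if m.any() else 0)
E
```

```text
t 15.32 j [21.0, 9.5, 7.6, 105.4, -1.9, 64.4, 65.8] p [427.5, -275.2, 240.2] z [0.016, 0.001, -1.0] x [0.804, 0.594, 0.013] F [-0.9, 0.5, 0.9] g 0.601
TCP [ 427.5 -275.2  240.2] dist 41.9 turn 1.1
0 [0.57, -0.06, 2.02] [0.26, -0.37, -0.27]
1 [0.58, -0.05, 2.01] [0.26, -0.37, -0.27]
scene crop origin 238 78 scale 4
top crop origin 245 161 scale 4
scene 0 0
top 1 [ 447.7191741  -279.78751399  107.70449685]
```

View pics/scene8.png

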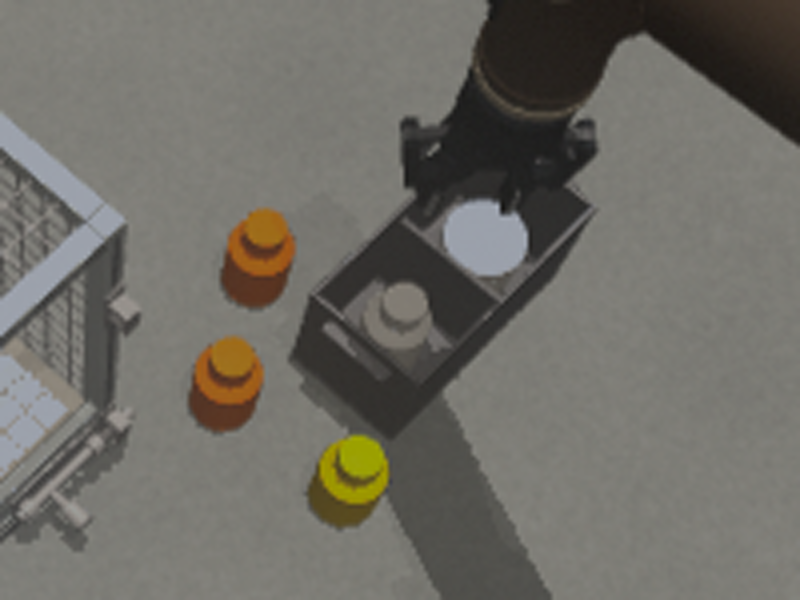

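move_arm:
  increments:
    - [[0.6,0,1.5],[0.3,-0.4,-0.3],0.4]
    - [[0.6,0,1.5],[0.3,-0.4,-0.3],0.4]
    - [[0,0,2],[0,0,0],0.4]
    - [[0,0,2],[0,0,0],0.4]
    - [[0,0,1.5],[0,0,0],0.4]

```text
clock: 15.83
eef_pos: [438.8, -266.8, 155.3]
eef_rot: [179.9, -0.2, 37.0]
force: [-0.2, -1.0, -0.2]
grip_width: 0.602
```

```bash
python3 - <<'E'
from h import *
s=st();plan(np.array([436.2,-267.5,84]),Rd(37),5)
E
```

```text
t 15.83 j [20.4, 15.3, 6.7, 110.4, -2.3, 54.2, 65.3] p [438.8, -266.8, 155.3] z [0.003, 0.001, -1.0] x [0.798, 0.602, 0.003] F [-0.2, -1.0, -0.2] g 0.602
TCP [ 438.8 -266.8  155.3] dist 71.3 turn 0.2
0 [-0.05, -0.02, 1.43] [0.01, -0.04, 0.01]
4 [-0.05, -0.02, 1.43] [0.01, -0.04, 0.01]
```

move_arm:
  increments:
    - [[-0.15,0,1.4],[0,0,0],0.4]
    - [[-0.1,0,1.4],[0,0,0],0.4]
    - [[0,0,1.4],[0,0,0],0.4]
    - [[0,0,1.2],[0,0,0],0.4]
    - [[0,0,0.8],[0,0,0],0.4]

```text
clock: 16.25
eef_pos: [437.5, -261.3, 88.7]
eef_rot: [-179.8, -0.3, 37.6]
force: [-0.3, 0.5, -0.0]
grip_width: 0.6
```

```bash
python3 - <<'E'
from h import *
s=st();plan(np.array([436.2,-267.5,84]),Rd(37),1)
E
```

```text
t 16.25 j [20.8, 20.1, 5.9, 114.5, -3.3, 45.6, 66.3] p [437.5, -261.3, 88.7] z [0.002, 0.005, -1.0] x [0.792, 0.61, 0.005] F [-0.3, 0.5, -0.0] g 0.6
TCP [ 437.5 -261.3   88.7] dist 7.9 turn 0.7
0 [-0.48, 0.42, 0.46] [-0.16, -0.3, 0.6]
```

move_arm:
  increments:
    - [[-0.5,0.4,0.1],[-0.2,-0.3,0.5],0.4]
    - [[0,0,0.35],[0,0,0],0.4]
    - [[0,0,0],[0,0,0],0.4]

```text
clock: 16.5
eef_pos: [435.6, -265.7, 82.7]
eef_rot: [-179.9, 0.1, 37.2]
force: [-0.5, 0.3, -0.3]
grip_width: 0.597
```

```bash
python3 - <<'E'
from h import *
s=st();plan(np.array([436.2,-267.5,84]),Rd(37),1)
E
```

```text
t 16.5 j [20.9, 20.7, 6.2, 114.6, -3.1, 44.9, 66.2] p [435.6, -265.7, 82.7] z [-0.002, 0.001, -1.0] x [0.796, 0.605, -0.001] F [-0.5, 0.3, -0.3] g 0.597
TCP [ 435.6 -265.7   82.7] dist 2.3 turn 0.3
0 [-0.06, 0.18, -0.13] [-0.11, 0.05, 0.23]
```

move_arm:
  increments:
    - [[0,0.15,0],[0,0,0],0.45]
    - [[0,0,0],[0,0,0],0.5]
    - [[0,0,0],[0,0,0],0.55]
    - [[0,0,0],[0,0,0],0.7]
    - [[0,0,0],[0,0,0],0.8]
    - [[0,0,0],[0,0,0],0.8]
  grip_force: 45

```text
clock: 17.0
eef_pos: [438.4, -267.8, 85.4]
eef_rot: [179.9, -0.1, 37.2]
force: [0.7, -0.2, 0.3]
grip_width: 0.197
```

```bash
python3 - <<'E'
from h import *
s=st()
E
```

```text
t 17.0 j [21.0, 20.6, 6.2, 114.3, -3.1, 45.1, 66.2] p [438.4, -267.8, 85.4] z [0.003, -0.001, -1.0] x [0.796, 0.605, 0.002] F [0.7, -0.2, 0.3] g 0.197
```

Jaw opening passed 0.447 (38 mm) without stopping, so the cap isn't held. Looking before doing anything else.

```bash
python3 - <<'E'
from h import *
s=st();snap(9,np.array([436,-267,105]),f=6)
p=s['eef_pos'];z=R_of(s).as_matrix()[:,2]
for n in("scene","top"):
    im=cv2.imread(f'pics/{n}9.png');u0=np.array(proj(n,[436,-267,105]).astype(int))-[66,50]
    for k,Q,c in(('T',p,(0,0,255)),('G',p-19*z,(0,255,0)),('B',p-73*z,(255,0,0)),('C',[436.2,-267.5,105],(255,0,255))):
        u=((proj(n,Q)-u0)*6+2.5).astype(int);cv2.drawMarker(im,tuple(int(a) for a in u),c,0,12,1);cv2.putText(im,k,(int(u[0])+5,int(u[1])),0,.5,c,1)
    cv2.imwrite(f'pics/{n}9m.png',im)
E
```

```text
t 17.0 j [21.0, 20.6, 6.2, 114.3, -3.1, 45.1, 66.2] p [438.4, -267.8, 85.4] z [0.003, -0.001, -1.0] x [0.796, 0.605, 0.002] F [0.7, -0.2, 0.3] g 0.197
scene crop origin 272 103 scale 6
top crop origin 279 186 scale 6
```

View pics/scene9m.png

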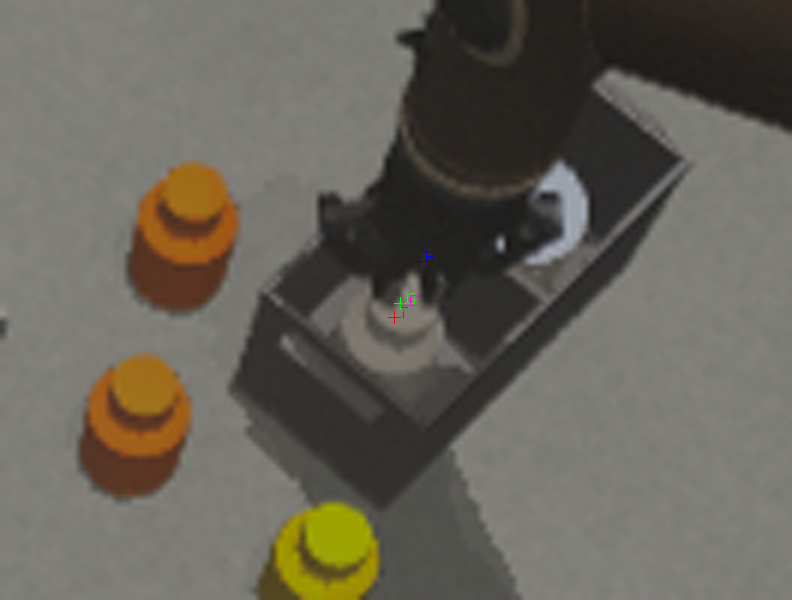

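View pics/top9m.png

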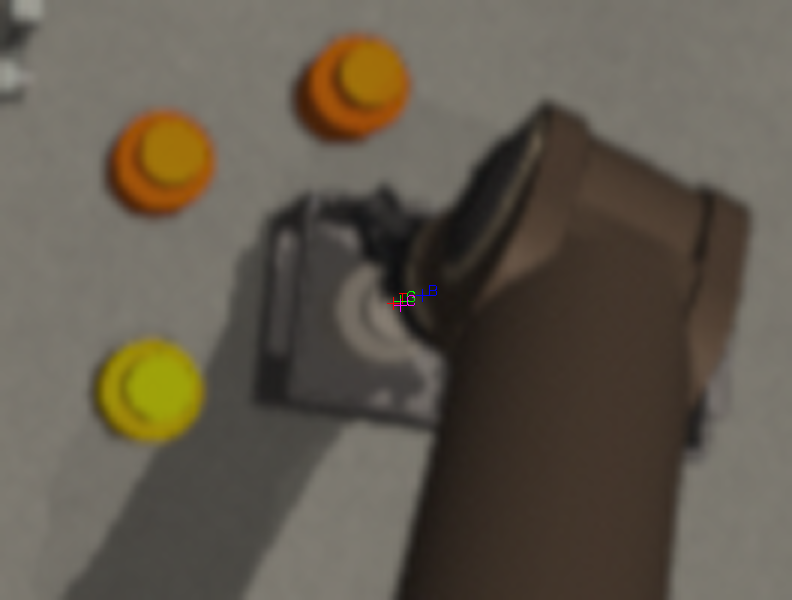

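The fingertips look level with the top of the cap, so the real tips seem to sit well behind the reported TCP. I'll raise the hand and measure that with depth.

move_arm:
  increments:
    - [[0,0,0],[0,0,0],0.4]
    - [[0,0,0],[0,0,0],0.4]
    - [[0,0,-3],[0,0,0],0.4]
    - [[0,0,-4],[0,0,0],0.4]
    - [[0,0,-4],[0,0,0],0.6]
    - [[0,0,-4],[0,0,0],0.9]
    - [[0,0,-2],[0,0,0],1]
    - [[0,0,0],[0,0,0],1]

```text
clock: 17.77
eef_pos: [435.6, -266.6, 260.5]
eef_rot: [-179.7, 0.1, 37.2]
force: [0.7, -0.3, 0.4]
grip_width: 0.03
```

```bash
python3 - <<'E'
from h import *
s=st();p=s['eef_pos'];R=R_of(s);snap(10,p,f=6)
for n in("scene","top"):
    pp,d=load(n,10);c=cloud(n,d);q=(c-p)@R.as_matrix()
    m=(d>0)&(abs(q[...,0])<80)&(abs(q[...,1])<60)&(q[...,2]<60)&(q[...,2]>-120)
    Q=q[m];Q=Q[np.argsort(-Q[:,2])];print(n,len(Q));print(np.round(Q[:40]).astype(int).tolist())
    im=cv2.imread(f'pics/{n}10.png');u0=np.array(proj(n,p).astype(int))-[66,50]
    z=R.as_matrix()[:,2]
    for k,V,cc in(('T',p,(0,0,255)),('G',p-19*z,(0,255,0)),('B',p-73*z,(255,0,0))):
        u=((proj(n,V)-u0)*6+2.5).astype(int);cv2.drawMarker(im,tuple(int(a) for a in u),cc,0,12,1)
    cv2.imwrite(f'pics/{n}10m.png',im)
E
```

```text
t 17.77 j [19.7, 9.6, 7.3, 102.6, -1.3, 68.2, 64.6] p [435.6, -266.6, 260.5] z [-0.005, 0.002, -1.0] x [0.796, 0.605, -0.002] F [0.7, -0.3, 0.4] g 0.03
scene crop origin 282 81 scale 6
top crop origin 290 183 scale 6
scene 359
[[-2, -8, -31], [7, -6, -34], [-4, -10, -34], [-2, -6, -34], [8, -10, -36], [2, -7, -36], [5, -11, -37], [2, -11, -38], [11, -5, -38], [-6, -12, -38], [-13, -5, -39], [-3, -9, -40], [11, -3, -40], [14, 0, -41], [14, 4, -41], [-6, -10, -42], [-9, -10, -42], [9, -7, -42], [-15, -5, -43], [7, -11, -43], [-2, -9, -44], [9, -6, -46], [7, -9, -46], [-2, -6, -47], [-7, -10, -47], [15, 4, -47], [-10, -7, -48], [2, -10, -48], [-4, -10, -48], [5, -12, -50], [-13, -5, -50], [14, -5, -51], [5, -9, -52], [-3, -10, -52], [8, -7, -53], [9, -10, -53], [-15, -7, -54], [11, -7, -54], [3, -10, -54], [-6, -11, -55]]
top 88
[[6, -11, -31], [-4, -13, -35], [7, -8, -35], [3, -12, -36], [-11, -8, -37], [-1, -11, -37], [11, -9, -39], [-5, -12, -40], [6, -12, -45], [2, -12, -46], [10, -9, -46], [-6, -11, -49], [-1, -13, -53], [13, -9, -54], [1, -12, -55], [5, -13, -58], [-3, -12, -60], [4, -13, -69], [15, -8, -69], [11, -13, -74], [18, -8, -75], [9, -15, -75], [21, -13, -76], [27, -12, -78], [20, -7, -79], [25, -14, -79], [-27, -15, -80], [31, -3, -81], [32, -13, -82], [20, -13, -84], [29, -5, -84], [27, -3, -84], [24, -13, -85], [23, -7, -85], [23, -12, -86], [34, -13, -87], [25, -10, -87], [30, -2, -88], [38, -14, -88], [25, -7, -90]]
```

View pics/scene10m.png

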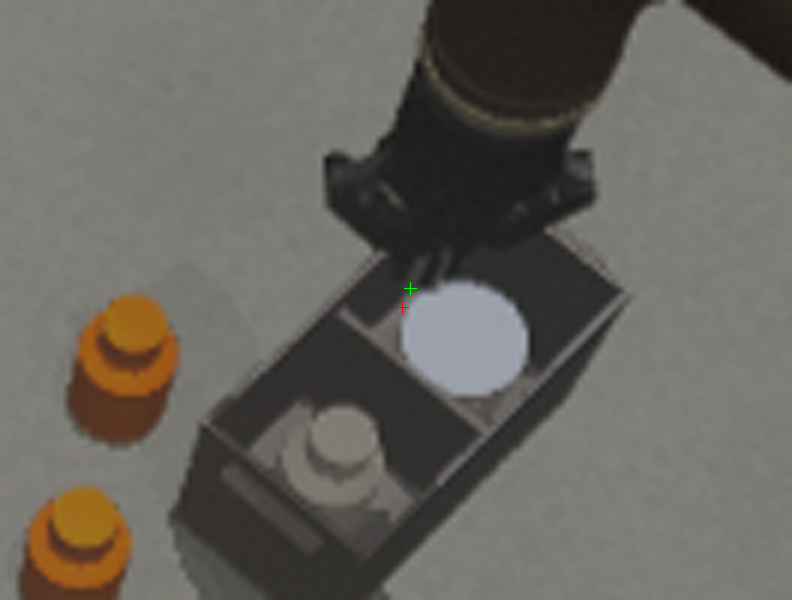

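Confirmed in both views: with the jaws shut, the fingertips end about 30 mm behind the reported TCP along the tool. That explains the empty closes on the knob and the cap. The bottle stands undisturbed at (345,450). From here I use tip = TCP - 30 mm·z and grasp again.

```bash
sed -i 's/return np.asarray(g,float)+(19-back)/return np.asarray(g,float)+(49-back)/' h.py; python3 - <<'E'
from h import *
s=robot.state();plan(np.array([436.2,-267.5,100]),Rd(37),9)
E
```

```text
TCP [ 434.4 -265.8  256.9] dist 156.9 turn 0.6
0 [0.01, 0.04, 1.74] [-0.05, 0.03, 0.02]
8 [0.01, 0.03, 1.74] [-0.05, 0.03, 0.02]
```

move_arm:
  increments:
    - [[0,0,1.5],[0,0,0],0.4]
    - [[0,0,2],[0,0,0],0.4]
    - [[0,0,2],[0,0,0],0.4]
    - [[0,0,2],[0,0,0],0.4]
    - [[0,0,2],[0,0,0],0.4]
    - [[0,0,2],[0,0,0],0.4]
    - [[0,0,2],[0,0,0],0.4]
    - [[0,0,1],[0,0,0],0.4]

```text
clock: 18.53
eef_pos: [425.7, -261.4, 95.4]
eef_rot: [-178.8, 0.6, 37.2]
force: [0.7, 0.0, 0.3]
grip_width: 0.599
```

```bash
python3 - <<'E'
from h import *
s=st();plan(np.array([436.2,-267.5,58]),Rd(37),4)
E
```

```text
t 18.53 j [20.7, 19.4, 6.5, 114.4, -2.9, 47.7, 66.0] p [425.7, -261.4, 95.4] z [-0.022, 0.01, -1.0] x [0.796, 0.605, -0.011] F [0.7, 0.0, 0.3] g 0.599
TCP [ 425.7 -261.4   95.4] dist 39.3 turn 1.4
0 [0.13, 0.3, 0.93] [-0.3, 0.16, 0.06]
3 [0.12, 0.29, 0.93] [-0.3, 0.16, 0.06]
```

move_arm:
  increments:
    - [[0.3,0.6,0.2],[-0.6,0.3,0.1],0.4]
    - [[0.25,0.6,0.2],[-0.6,0.3,0.1],0.4]
    - [[0,0,0],[0,0,0],0.4]

```text
clock: 18.78
eef_pos: [433.2, -265.6, 84.2]
eef_rot: [-179.5, 0.3, 37.0]
force: [0.3, 0.5, 0.6]
grip_width: 0.595
```

```bash
python3 - <<'E'
from h import *
s=st();plan(np.array([436.2,-267.5,58]),Rd(37),3)
E
```

```text
t 18.78 j [20.8, 20.7, 6.4, 114.4, -3.1, 45.7, 66.0] p [433.2, -265.6, 84.2] z [-0.01, 0.004, -1.0] x [0.798, 0.602, -0.006] F [0.3, 0.5, 0.6] g 0.595
TCP [ 433.2 -265.6   84.2] dist 26.4 turn 0.6
0 [0.05, 0.12, 0.87] [-0.18, 0.11, 0.01]
2 [0.04, 0.11, 0.87] [-0.18, 0.11, 0.01]
```

move_arm:
  increments:
    - [[0.2,0.2,0.8],[-0.5,0.3,0],0.4]
    - [[0.1,0.1,0.8],[-0.2,0,0],0.4]
    - [[0,0,0.7],[0,0,0],0.4]
    - [[0,0,0],[0,0,0],0.4]

```text
clock: 19.12
eef_pos: [438.9, -267.1, 61.1]
eef_rot: [179.7, -0.0, 37.0]
force: [-0.4, -0.3, 0.5]
grip_width: 0.596
```

```bash
python3 - <<'E'
from h import *
s=st();plan(np.array([436.2,-267.5,58]),Rd(37),1)
E
```

```text
t 19.12 j [20.9, 22.6, 6.2, 115.5, -3.4, 41.7, 66.1] p [438.9, -267.1, 61.1] z [0.004, -0.004, -1.0] x [0.799, 0.602, 0.001] F [-0.4, -0.3, 0.5] g 0.596
TCP [ 438.9 -267.1   61.1] dist 4.2 turn 0.4
0 [-0.24, -0.13, 0.31] [0.35, -0.04, 0.0]
```

move_arm:
  increments:
    - [[-0.2,-0.1,0.3],[0.3,0,0],0.4]
    - [[0,0,0],[0,0,0],0.5]
    - [[0,0,0],[0,0,0],0.6]
    - [[0,0,0],[0,0,0],0.8]
    - [[0,0,0],[0,0,0],0.8]
  grip_force: 45

```text
clock: 19.53
eef_pos: [437.0, -268.0, 59.1]
eef_rot: [179.9, -0.1, 37.0]
force: [0.5, -0.4, -1.3]
grip_width: 0.422
```

```bash
python3 - <<'E'
from h import *
s=st()
E
```

```text
t 19.53 j [21.3, 22.8, 6.1, 115.5, -3.6, 41.7, 66.5] p [437.0, -268.0, 59.1] z [0.002, -0.0, -1.0] x [0.799, 0.602, 0.001] F [0.5, -0.4, -1.3] g 0.422
```

Held, at an opening of 0.42. Lifting straight up while checking reach for the regrasp.

move_arm:
  increments:
    - [[0,0,-1],[0,0,0],0.8]
    - [[0,0,-2],[0,0,0],0.8]
    - [[0,0,-2],[0,0,0],0.8]
    - [[0,0,-2],[0,0,0],0.8]
    - [[0,0,-2.5],[0,0,0],0.8]
    - [[0,0,-2.5],[0,0,0],0.8]
    - [[0,0,-2.5],[0,0,0],0.8]
    - [[0,0,-2],[0,0,0],0.8]

```text
clock: 20.2
eef_pos: [431.9, -266.0, 230.7]
eef_rot: [-179.5, 0.3, 36.9]
force: [0.7, -0.6, -1.9]
grip_width: 0.425
```

```bash
python3 - <<'E'
from t2 import *
s=st();P,c=getP();print('fit',c,np.round(P,1))
for nm,g,yaw in(('spot',W(-60,0,145),-7.8),('spotdeep',W(-50,0,145),-7.8),('spotL',W(-60,0,145),0)):
  for t in(20,25,30):
    R=Rt(t,yaw);q,e,a=ik(P,G(g,R),R,np.array([0,38,-37,130,136,65,117]));print(nm,t,np.round(q),round(e,1),round(a,1),round(np.minimum(q-LO,HI-q).min(),1))
for r in(660,700,740):
  for t in(20,25,30):
    R=Rt(t,-62);q,e,a=ik(P,G([r*.47,-r*.883,55],R),R,np.array([60,45,-15,130,165,60,105]));print(r,t,np.round(q),round(e,1),round(a,1),round(np.minimum(q-LO,HI-q).min(),1))
for r in(700,740):
    q,e,a=ik(P,np.array([r*.47,-r*.883,56]),Rd(0),s['joints']);print('down',r,np.round(q),round(e,1))
E
```

```text
t 20.2 j [19.8, 10.7, 7.4, 105.3, -1.5, 64.7, 64.7] p [431.9, -266.0, 230.7] z [-0.009, 0.004, -1.0] x [0.799, 0.601, -0.004] F [0.7, -0.6, -1.9] g 0.425
fit 2.3278543645100626e-05 [ 0.000e+00  2.840e+02  5.336e+02  4.525e+02  3.803e+02  3.100e+00
 -0.000e+00 -2.920e+01 -0.000e+00 -1.880e+01  0.000e+00 -4.000e-01]
spot 20 [  1.  42. -33. 134. 142.  75. 114.] 0.0 0.0 11.3
spot 25 [  3.  38. -34. 133. 138.  67. 117.] 0.0 0.0 12.5
spot 30 [  4.  35. -35. 131. 133.  58. 121.] 0.0 0.0 14.2
spotdeep 20 [  1.  42. -33. 133. 142.  74. 114.] 0.0 0.0 12.4
spotdeep 25 [  3.  39. -34. 132. 138.  66. 118.] 0.0 0.0 13.7
spotdeep 30 [  4.  35. -35. 130. 134.  57. 122.] 0.0 0.0 15.4
spotL 20 [  7.  42. -33. 136. 154.  71. 114.] 0.0 0.0 9.4
spotL 25 [  8.  38. -34. 135. 150.  62. 116.] 0.0 0.0 10.7
spotL 30 [  9.  34. -35. 133. 146.  53. 120.] 0.0 0.0 12.5
660 20 [ 66.  52. -13. 137. 172.  79. 100.] 0.0 0.0 8.6
660 25 [ 66.  48. -14. 136. 171.  70. 100.] 0.0 0.0 9.0
660 30 [ 66.  44. -14. 135. 169.  60. 101.] 0.0 0.0 10.0
700 20 [ 66.  51. -13. 132. 173.  74. 100.] 0.0 0.0 13.5
700 25 [ 66.  48. -13. 131. 171.  64. 101.] 0.0 0.0 14.1
700 30 [ 67.  44. -14. 130. 169.  55. 102.] 0.0 0.0 15.2
740 20 [ 66.  51. -13. 127. 173.  69. 101.] 0.0 0.0 18.6
740 25 [ 67.  48. -13. 126. 171.  60. 102.] 0.0 0.0 19.2
740 30 [ 67.  45. -13. 125. 169.  51. 103.] 0.0 0.0 20.4
down 700 [ 48.  39.  15.  88. -12.  54.  67.] 0.0
down 740 [ 50.  43.  14.  81. -12.  57.  67.] 0.0
```

```bash
python3 - <<'E'
from h import *
plan(np.array([334,-627,200]),Rd(6),16)
E
```

```text
TCP [ 431.9 -266.   230.7] dist 375.3 turn 31.0
0 [-1.84, 1.44, 0.19] [-0.03, 0.02, 1.93]
1 [-1.79, 1.5, 0.19] [-0.03, 0.02, 1.93]
2 [-1.74, 1.56, 0.19] [-0.03, 0.02, 1.93]
3 [-1.69, 1.62, 0.19] [-0.03, 0.02, 1.93]
4 [-1.63, 1.67, 0.19] [-0.03, 0.02, 1.93]
5 [-1.58, 1.73, 0.19] [-0.03, 0.02, 1.93]
6 [-1.52, 1.78, 0.19] [-0.03, 0.02, 1.93]
7 [-1.46, 1.83, 0.19] [-0.03, 0.02, 1.93]
8 [-1.39, 1.88, 0.19] [-0.03, 0.02, 1.93]
9 [-1.33, 1.92, 0.19] [-0.03, 0.02, 1.93]
10 [-1.27, 1.97, 0.19] [-0.03, 0.02, 1.93]
11 [-1.2, 2.01, 0.19] [-0.03, 0.02, 1.93]
12 [-1.13, 2.05, 0.19] [-0.03, 0.02, 1.93]
13 [-1.06, 2.08, 0.19] [-0.03, 0.02, 1.93]
14 [-0.99, 2.12, 0.19] [-0.03, 0.02, 1.93]
15 [-0.92, 2.15, 0.19] [-0.03, 0.02, 1.93]
```

move_arm:
  increments:
    - [[-1.8,1.4,0],[0,0,1.9],0.8]
    - [[-1.8,1.5,0],[0,0,1.9],0.8]
    - [[-1.7,1.6,0],[0,0,1.9],0.8]
    - [[-1.7,1.6,0],[0,0,1.9],0.8]
    - [[-1.6,1.7,0],[0,0,1.9],0.8]
    - [[-1.6,1.7,0],[0,0,1.9],0.8]
    - [[-1.5,1.8,0],[0,0,1.9],0.8]
    - [[-1.5,1.8,0],[0,0,1.9],0.8]
    - [[-1.4,1.9,0],[0,0,1.9],0.8]
    - [[-1.3,1.9,0],[0,0,1.9],0.8]

```text
clock: 21.03
eef_pos: [365.6, -501.6, 238.3]
eef_rot: [-179.8, 0.1, 17.0]
force: [0.2, -0.1, -2.1]
grip_width: 0.425
```

```bash
python3 - <<'E'
from h import *
s=st();plan(np.array([334,-627,100]),Rd(6),8)
E
```

```text
t 21.03 j [36.6, 22.0, 17.8, 90.1, -7.0, 69.2, 72.7] p [365.6, -501.6, 238.3] z [-0.002, 0.004, -1.0] x [0.956, 0.292, -0.001] F [0.2, -0.1, -2.1] g 0.425
TCP [ 365.6 -501.6  238.3] dist 189.3 turn 11.0
0 [-0.83, 1.39, 1.72] [-0.03, 0.01, 1.38]
1 [-0.8, 1.41, 1.72] [-0.03, 0.01, 1.38]
2 [-0.77, 1.43, 1.72] [-0.03, 0.01, 1.38]
3 [-0.73, 1.44, 1.73] [-0.03, 0.01, 1.38]
4 [-0.7, 1.46, 1.73] [-0.03, 0.01, 1.38]
5 [-0.66, 1.48, 1.73] [-0.03, 0.01, 1.38]
6 [-0.63, 1.49, 1.73] [-0.03, 0.01, 1.38]
7 [-0.59, 1.5, 1.73] [-0.03, 0.01, 1.38]
```

move_arm:
  increments:
    - [[-0.8,1.4,1],[0,0,1.4],0.8]
    - [[-0.8,1.4,1.7],[0,0,1.4],0.8]
    - [[-0.8,1.4,1.7],[0,0,1.4],0.8]
    - [[-0.7,1.4,1.7],[0,0,1.4],0.8]
    - [[-0.7,1.5,1.7],[0,0,1.4],0.8]
    - [[-0.7,1.5,1.7],[0,0,1.4],0.8]
    - [[-0.6,1.5,1.7],[0,0,1.4],0.8]
    - [[-0.6,1.3,1.5],[0,0,1.4],0.8]

```text
clock: 21.7
eef_pos: [317.8, -640.0, 106.7]
eef_rot: [-179.9, 0.4, 4.2]
force: [-0.3, 0.5, -2.6]
grip_width: 0.417
```

```bash
python3 - <<'E'
from h import *
s=st();snap(11,s['eef_pos'],names=("scene",),f=3);plan(np.array([334,-627,56]),Rd(6),5)
E
```

```text
t 21.7 j [47.1, 38.0, 19.9, 83.7, -13.5, 60.9, 74.0] p [317.8, -640.0, 106.7] z [-0.008, 0.001, -1.0] x [0.997, 0.074, -0.008] F [-0.3, 0.5, -2.6] g 0.417
scene crop origin 246 0 scale 3
TCP [ 314.1 -641.2  102.9] dist 52.9 turn 2.2
0 [0.43, -0.25, 0.93] [-0.04, 0.13, -0.41]
4 [0.43, -0.24, 0.94] [-0.04, 0.13, -0.41]
```

View pics/scene11.png

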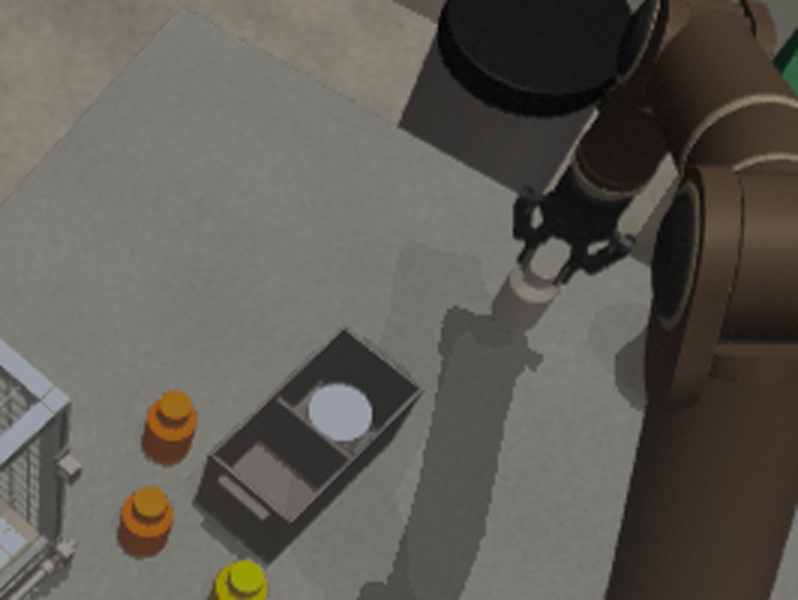

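The bottle hangs upright at (530,285) and the jar is undisturbed. Lowering it onto the clear bench.

move_arm:
  increments:
    - [[0.3,-0.2,1],[0,0,0],0.8]
    - [[0.3,-0.2,1],[0,0,0],0.8]
    - [[0.2,0,1],[0,0,0],0.8]
    - [[0,0,0.5],[0,0,0],0.8]
    - [[0,0,0],[0,0,0],0.8]

```text
clock: 22.17
eef_pos: [317.5, -635.9, 61.1]
eef_rot: [-179.5, 0.9, 3.7]
force: [0.3, -0.6, -2.1]
grip_width: 0.422
```

```bash
python3 - <<'E'
from h import *
s=st()
E
```

```text
t 22.17 j [47.2, 40.7, 19.4, 85.6, -14.2, 57.0, 73.8] p [317.5, -635.9, 61.1] z [-0.017, 0.008, -1.0] x [0.998, 0.065, -0.016] F [0.3, -0.6, -2.1] g 0.422
```

move_arm:
  increments:
    - [[0,0,0.3],[-0.3,0.9,0],0.8]
    - [[0,0,0.2],[0,0,0],0.8]
    - [[0,0,0.2],[0,0,0],0.8]

```text
clock: 22.42
eef_pos: [319.5, -635.2, 54.8]
eef_rot: [-179.9, -0.2, 3.9]
force: [0.0, -0.4, -2.2]
grip_width: 0.422
```

```bash
python3 - <<'E'
from h import *
s=st()
E
```

```text
t 22.42 j [47.7, 40.6, 18.7, 86.6, -14.9, 55.3, 74.6] p [319.5, -635.2, 54.8] z [0.003, 0.002, -1.0] x [0.998, 0.068, 0.003] F [0.0, -0.4, -2.2] g 0.422
```

move_arm:
  increments:
    - [[0,0,0.15],[0,0,0],0.8]
    - [[0,0,0.15],[0,0,0],0.8]

```text
clock: 22.58
eef_pos: [319.6, -635.9, 53.8]
eef_rot: [180.0, -0.2, 3.9]
force: [-1.6, 4.5, 12.3]
grip_width: 0.423
```

move_arm:
  increments:
    - [[0,0,0.15],[0,0,0],0.8]
    - [[0,0,0.1],[0,0,0],0.8]

```text
clock: 22.75
eef_pos: [319.7, -636.9, 54.1]
eef_rot: [179.8, -0.3, 3.9]
force: [-0.5, -0.7, -1.9]
grip_width: 0.426
```

move_arm:
  increments:
    - [[0,0,0.1],[0,0,0],0.5]
    - [[0,0,0],[0,0,0],0.4]
    - [[0,0,0],[0,0,0],0.3]
    - [[0,0,0],[0,0,0],0.3]
    - [[0,0,-1],[0,0,0],0.3]
    - [[0,0,-2],[0,0,0],0.3]
    - [[0,0,-3],[0,0,0],0.3]
    - [[0,0,-3],[0,0,0],0.3]
    - [[0,0,-3],[0,0,0],0]
    - [[0,0,-3],[0,0,0],0]

```text
clock: 23.58
eef_pos: [317.8, -633.5, 204.5]
eef_rot: [-179.6, -0.0, 3.9]
force: [0.3, -0.9, -0.7]
grip_width: 0.956
```

```bash
python3 - <<'E'
from t2 import *
s=st();P,c=getP()
b=np.array([320,-636])
for yaw in(-50,-63,-75):
  for t in (25,30):
   for fl in(False,True):
    R=Rt(t,yaw,fl);q,e,a=ik(P,G([b[0],b[1],55],R),R,np.array([60,45,-15,130,165,60,105-180*fl]));print(yaw,t,fl,np.round(q),round(e,1),round(a,1),round(np.minimum(q-LO,HI-q).min(),1))
    q,e,a=ik(P,G([b[0],b[1],55],R,120),R,q);print('   back',np.round(q),round(e,1),round(a,1),round(np.minimum(q-LO,HI-q).min(),1))
E
```

```text
t 23.58 j [46.5, 33.0, 21.2, 78.7, -12.2, 70.9, 72.5] p [317.8, -633.5, 204.5] z [-0.0, 0.006, -1.0] x [0.998, 0.067, 0.0] F [0.3, -0.9, -0.7] g 0.956
-50 25 False [ 76.  48. -12. 128. 195.  58.  98.] 0.0 0.0 17.3
   back [ 82.  39. -12. 142. 199.  63.  98.] 0.0 0.0 3.7
-50 25 True [ 76.  48. -12. 128. 195.  58. -82.] 0.0 0.0 17.3
   back [ 82.  39. -12. 142. 199.  63. -82.] 0.0 0.0 3.7
-50 30 False [ 77.  45. -14. 127. 193.  49.  98.] 0.0 0.0 18.4
   back [ 83.  34. -14. 140. 198.  51.  96.] 0.0 0.0 5.6
-50 30 True [ 77.  45. -14. 127. 193.  49. -82.] 0.0 0.0 18.4
   back [ 83.  34. -14. 140. 198.  51. -84.] 0.0 0.0 5.6
-63 25 False [ 68.  48. -13. 130. 171.  63. 101.] 0.0 0.0 15.6
   back [ 70.  40. -18. 145. 168.  70. 102.] 0.0 0.0 0.8
-63 25 True [ 68.  48. -13. 130. 171.  63. -79.] 0.0 0.0 15.6
   back [ 71.  40. -19. 145. 168.  70. -78.] 0.0 0.0 0.9
-63 30 False [ 68.  44. -13. 129. 170.  54. 102.] 0.0 0.0 16.7
   back [ 68.  33. -15. 143. 167.  57. 100.] 0.0 0.0 2.7
-63 30 True [ 68.  44. -13. 129. 170.  54. -78.] 0.0 0.0 16.7
   back [ 68.  33. -15. 143. 167.  57. -80.] 0.0 0.0 2.7
-75 25 False [ 60.  48. -14. 129. 151.  66. 102.] 0.0 0.0 17.0
   back [ 55.  40. -18. 142. 143.  72. 100.] 0.0 0.0 3.3
-75 25 True [ 60.  48. -14. 129. 151.  66. -78.] 0.0 0.0 17.0
   back [ 55.  40. -18. 142. 143.  72. -80.] 0.0 0.0 3.3
-75 30 False [ 60.  44. -13. 127. 149.  56. 104.] 0.0 0.0 18.0
   back [ 56.  34. -17. 140. 141.  60. 103.] 0.0 0.0 5.0
-75 30 True [ 60.  44. -13. 127. 149.  56. -76.] 0.0 0.0 18.0
   back [ 56.  34. -17. 140. 141.  60. -77.] 0.0 0.0 5.0
```

```bash
cat > t3.py <<'E'
from t2 import *
P,c=getP();s=robot.state();b=np.array([320,-636])
R=Rt(28,-72);g=G([b[0],b[1],55],R,110)+np.array([0,0,140]);
def tgt(seed): return ik(P,g,R,np.array(seed,float))
E
python3 - <<'E'
from t3 import *
best=None
for seed in([60,40,-14,120,150,60,103],[60,30,-14,120,150,60,103],[50,30,0,120,150,60,103],[40,30,20,120,160,50,90]):
    q,e,a=tgt(seed);print(np.round(q),round(e,1),round(a,1))
    if best is None:best=q
q0=s['joints']
for k in np.linspace(0,1,13):
    q=q0+(best-q0)*k;p,Rm=fk(q,P,S);print(round(k,2),np.round(p),'tip',np.round(p-30*Rm[:,2]),'z',np.round(Rm[:,2],2),'x',np.round(Rm[:,0],2))
E
```

```text
[ 58.  14. -15. 139. 137.  41. 114.] 0.0 0.0
[ 58.  14. -15. 139. 137.  41. 114.] 0.0 0.0
[ 47.  13.  -2. 139. 139.  39. 110.] 0.0 0.0
[ 29.  13.  18. 141. 145.  37. 103.] 0.0 0.0
0.0 [ 318. -633.  204.] tip [ 318. -634.  234.] z [-0.    0.01 -1.  ] x [1.   0.07 0.  ]
0.08 [ 247. -631.  188.] tip [ 252. -630.  218.] z [-0.17 -0.04 -0.99] x [ 0.96  0.22 -0.17]
0.17 [ 185. -634.  183.] tip [ 195. -631.  211.] z [-0.31 -0.11 -0.94] x [ 0.87  0.37 -0.33]
0.25 [ 135. -643.  187.] tip [ 148. -637.  213.] z [-0.43 -0.2  -0.88] x [ 0.71  0.52 -0.46]
0.33 [  99. -656.  197.] tip [ 114. -647.  221.] z [-0.5  -0.31 -0.81] x [ 0.51  0.65 -0.57]
0.42 [  80. -672.  211.] tip [  96. -659.  233.] z [-0.54 -0.43 -0.73] x [ 0.26  0.74 -0.63]
0.5 [  78. -688.  226.] tip [  93. -671.  245.] z [-0.52 -0.56 -0.64] x [-0.02  0.76 -0.64]
0.58 [  92. -700.  239.] tip [ 106. -680.  256.] z [-0.46 -0.68 -0.57] x [-0.3   0.73 -0.62]
0.67 [ 121. -704.  249.] tip [ 132. -681.  264.] z [-0.36 -0.78 -0.51] x [-0.56  0.62 -0.54]
0.75 [ 162. -697.  253.] tip [ 169. -671.  267.] z [-0.22 -0.85 -0.47] x [-0.78  0.45 -0.44]
0.83 [ 209. -675.  250.] tip [ 211. -649.  263.] z [-0.06 -0.89 -0.45] x [-0.93  0.22 -0.3 ]
0.92 [ 258. -638.  240.] tip [ 255. -611.  254.] z [ 0.11 -0.89 -0.45] x [-0.99 -0.04 -0.15]
1.0 [ 303. -585.  224.] tip [ 295. -560.  238.] z [ 0.27 -0.84 -0.47] x [-0.95 -0.31 -0.  ]
```

```bash
cat > t4.py <<'E'
from t2 import *
def go(qb,n,rows=10,qa=None):
    P,c=getP();q0=robot.state()['joints'] if qa is None else qa
    p,Rm=fk(q0,P,S);mx=0
    for k in range(1,n+1):
        q=q0+(qb-q0)*k/n;p1,R1=fk(q,P,S)
        if k<=rows:
            w=np.degrees(Ro.from_matrix(Rm.T@R1).as_rotvec());d=Rm.T@(p1-p)/10
            print(k,np.round(d,1).tolist(),np.round(w,1).tolist(),'z',round((p1-30*R1[:,2])[2]))
        p,Rm=p1,R1
E
python3 - <<'E'
from t4 import *
st();go(np.array([58,14,-15,139,137,41,114.]),24,8)
E
```

```text
t 23.58 j [46.5, 33.0, 21.2, 78.7, -12.2, 70.9, 72.5] p [317.8, -633.5, 204.5] z [-0.0, 0.006, -1.0] x [0.998, 0.067, 0.0] F [0.3, -0.9, -0.7] g 0.956
1 [-3.6, -0.4, 1.0] [-0.7, -5.0, -4.2] z 224
2 [-3.3, -0.6, 1.0] [-0.6, -4.9, -4.6] z 217
3 [-3.0, -0.7, 0.9] [-0.6, -4.8, -4.9] z 213
4 [-2.8, -0.7, 0.9] [-0.6, -4.7, -5.3] z 211
5 [-2.5, -0.7, 0.8] [-0.6, -4.6, -5.5] z 211
6 [-2.2, -0.7, 0.7] [-0.6, -4.5, -5.8] z 212
7 [-1.9, -0.6, 0.6] [-0.7, -4.4, -6.1] z 216
8 [-1.7, -0.5, 0.4] [-0.8, -4.3, -6.3] z 220
```

move_arm:
  increments:
    - [[-3.1,-0.4,0.5],[-0.6,-4.4,-3.7],0]
    - [[-3,-0.5,0.6],[-0.6,-4.3,-4],0]
    - [[-2.7,-0.6,0.6],[-0.6,-4.2,-4.2],0]
    - [[-2.5,-0.6,0.6],[-0.6,-4.1,-4.5],0]
    - [[-2.3,-0.6,0.6],[-0.6,-4.1,-4.7],0]
    - [[-2,-0.6,0.6],[-0.6,-4,-4.9],0]

```text
clock: 24.08
eef_pos: [153.0, -645.9, 214.6]
eef_rot: [-178.0, 25.6, 31.5]
force: [-0.1, 0.5, 0.6]
grip_width: 1.001
```

```bash
python3 - <<'E'
from t4 import *
st();go(np.array([58,14,-15,139,137,41,114.]),22,8)
E
```

```text
t 24.08 j [40.2, 28.0, 25.7, 91.5, 15.6, 63.7, 87.2] p [153.0, -645.9, 214.6] z [-0.387, -0.196, -0.901] x [0.769, 0.471, -0.432] F [-0.1, 0.5, 0.6] g 1.001
1 [-1.8, -0.9, 0.9] [0.1, -3.7, -4.9] z 241
2 [-1.6, -0.8, 0.8] [0.0, -3.6, -5.1] z 241
3 [-1.4, -0.7, 0.7] [-0.1, -3.6, -5.3] z 243
4 [-1.2, -0.6, 0.5] [-0.2, -3.5, -5.5] z 245
5 [-1.0, -0.4, 0.4] [-0.4, -3.5, -5.6] z 248
6 [-0.9, -0.3, 0.3] [-0.5, -3.5, -5.7] z 251
7 [-0.8, -0.1, 0.1] [-0.6, -3.5, -5.8] z 254
8 [-0.8, 0.1, -0.0] [-0.8, -3.5, -5.9] z 258
```

move_arm:
  increments:
    - [[-1.8,-0.9,0.9],[0,-3.7,-4.9],0]
    - [[-1.6,-0.8,0.8],[0,-3.6,-5.1],0]
    - [[-1.4,-0.7,0.7],[-0.1,-3.6,-5.3],0]
    - [[-1.2,-0.6,0.5],[-0.2,-3.5,-5.5],0]
    - [[-1,-0.4,0.4],[-0.4,-3.5,-5.6],0]
    - [[-0.9,-0.3,0.3],[-0.5,-3.5,-5.7],0]
    - [[-0.8,-0.1,0.1],[-0.6,-3.5,-5.8],0]

```text
clock: 24.67
eef_pos: [59.0, -682.6, 243.7]
eef_rot: [-148.2, 40.3, 86.0]
force: [-0.2, -0.2, 0.1]
grip_width: 1.001
```

```bash
python3 - <<'E'
from t4 import *
s=st();go(np.array([47,13,-2,139,139,39,110.]),16,8)
E
```

```text
t 24.67 j [33.5, 24.5, 29.3, 108.0, 50.1, 50.8, 100.4] p [59.0, -682.6, 243.7] z [-0.563, -0.512, -0.649] x [0.053, 0.761, -0.646] F [-0.2, -0.2, 0.1] g 1.001
1 [-0.6, -0.1, 0.1] [-0.4, -3.0, -5.5] z 266
2 [-0.6, 0.1, -0.0] [-0.5, -3.0, -5.6] z 268
3 [-0.6, 0.3, -0.2] [-0.7, -3.1, -5.6] z 270
4 [-0.6, 0.5, -0.3] [-0.8, -3.2, -5.6] z 272
5 [-0.7, 0.7, -0.4] [-0.9, -3.3, -5.6] z 273
6 [-0.8, 0.9, -0.6] [-1.0, -3.4, -5.6] z 274
7 [-0.9, 1.0, -0.7] [-1.1, -3.5, -5.6] z 274
8 [-1.0, 1.2, -0.8] [-1.1, -3.6, -5.6] z 273
```

move_arm:
  increments:
    - [[-0.6,0,0],[-0.4,-3,-5.5],0]
    - [[-0.6,0.1,0],[-0.5,-3,-5.6],0]
    - [[-0.6,0.3,-0.2],[-0.7,-3.1,-5.6],0]
    - [[-0.6,0.5,-0.3],[-0.8,-3.2,-5.6],0]
    - [[-0.7,0.7,-0.4],[-0.9,-3.3,-5.6],0]
    - [[-0.8,0.9,-0.6],[-1,-3.4,-5.6],0]
    - [[-0.9,1,-0.7],[-1.1,-3.5,-5.6],0]
    - [[-1,1.2,-0.8],[-1.1,-3.6,-5.6],0]

```text
clock: 25.33
eef_pos: [130.3, -702.4, 268.3]
eef_rot: [-120.1, 24.1, 148.1]
force: [-1.0, -1.3, 1.3]
grip_width: 1.001
```

```bash
python3 - <<'E'
from t4 import *
s=st();go(np.array([47,13,-2,139,139,39,110.]),9,9);go(np.array([29,13,18,141,145,37,103]),9,9)
E
```

```text
t 25.33 j [26.7, 19.2, 30.5, 124.8, 96.0, 38.8, 104.6] p [130.3, -702.4, 268.3] z [-0.284, -0.843, -0.457] x [-0.775, 0.483, -0.408] F [-1.0, -1.3, 1.3] g 1.001
1 [-0.6, 1.5, -0.6] [-1.3, -2.6, -5.0] z 275
2 [-0.9, 1.5, -0.7] [-1.2, -2.9, -5.0] z 269
3 [-1.1, 1.5, -0.8] [-1.1, -3.1, -4.9] z 263
4 [-1.3, 1.5, -0.9] [-1.0, -3.3, -4.8] z 258
5 [-1.6, 1.4, -1.0] [-0.9, -3.5, -4.8] z 253
6 [-1.8, 1.4, -1.1] [-0.7, -3.7, -4.7] z 250
7 [-2.0, 1.3, -1.1] [-0.6, -3.8, -4.7] z 246
8 [-2.2, 1.2, -1.2] [-0.4, -3.9, -4.7] z 243
9 [-2.4, 1.1, -1.3] [-0.2, -4.0, -4.6] z 241
1 [-0.9, 1.2, -0.8] [-0.8, -3.1, -5.0] z 280
2 [-1.1, 1.3, -0.9] [-0.8, -3.2, -5.0] z 277
3 [-1.2, 1.4, -0.9] [-0.9, -3.3, -4.9] z 273
4 [-1.4, 1.4, -1.0] [-0.9, -3.5, -4.9] z 269
5 [-1.6, 1.5, -1.1] [-0.9, -3.6, -4.8] z 264
6 [-1.8, 1.5, -1.1] [-0.9, -3.7, -4.8] z 258
7 [-2.0, 1.6, -1.1] [-0.9, -3.8, -4.8] z 252
8 [-2.1, 1.6, -1.2] [-0.8, -3.9, -4.7] z 245
9 [-2.3, 1.6, -1.2] [-0.8, -4.0, -4.7] z 238
```

move_arm:
  increments:
    - [[-0.9,1.2,-0.8],[-0.8,-3.1,-5],0]
    - [[-1.1,1.3,-0.9],[-0.8,-3.2,-5],0]
    - [[-1.2,1.4,-0.9],[-0.9,-3.3,-4.9],0]
    - [[-1.4,1.4,-1],[-0.9,-3.5,-4.9],0]
    - [[-1.6,1.5,-1.1],[-0.9,-3.6,-4.8],0]
    - [[-1.8,1.5,-1.1],[-0.9,-3.7,-4.8],0]
    - [[-2,1.6,-1.1],[-0.9,-3.8,-4.8],0]
    - [[-2.1,1.5,-1],[-0.8,-3.9,-4.7],0]

```text
clock: 26.0
eef_pos: [290.1, -603.7, 239.4]
eef_rot: [-116.5, 1.7, -165.5]
force: [1.2, -0.5, -0.7]
grip_width: 1.003
```

```bash
python3 - <<'E'
from t4 import *
s=st();snap(12,np.array([320,-600,60]),f=4)
for n in ("scene","top"):
    p,d=load(n,12);c=cloud(n,d);m=(d>0)&(abs(c[...,2]-100)<6)&(p.min(2)>90)&(c[...,1]<-590)&(c[...,1]>-690)&(c[...,0]<370)&(c[...,0]>270);print(n,m.sum(),c[m].mean(0) if m.any() else 0)
R=Rt(28,-70);plan(G([320,-636,180],R,110),R,6)
E
```

```text
t 26.0 j [26.7, 13.1, 21.9, 139.4, 142.8, 36.8, 102.2] p [290.1, -603.7, 239.4] z [0.237, -0.863, -0.445] x [-0.968, -0.25, -0.03] F [1.2, -0.5, -0.7] g 1.003
scene crop origin 311 35 scale 4
top crop origin 312 195 scale 4
scene 1 [ 308.15050091 -624.78514784  100.20657335]
top 72 [ 318.42716462 -638.66927761  100.34574471]
TCP [ 289.7 -602.7  238.3] dist 36.4 turn 6.0
0 [-0.25, 0.55, 0.02] [-0.25, -0.69, -0.68]
1 [-0.25, 0.55, 0.03] [-0.25, -0.69, -0.68]
2 [-0.26, 0.55, 0.03] [-0.25, -0.69, -0.68]
3 [-0.27, 0.54, 0.04] [-0.25, -0.69, -0.68]
4 [-0.27, 0.54, 0.04] [-0.25, -0.69, -0.68]
5 [-0.28, 0.54, 0.05] [-0.25, -0.69, -0.68]
```

View pics/scene12.png

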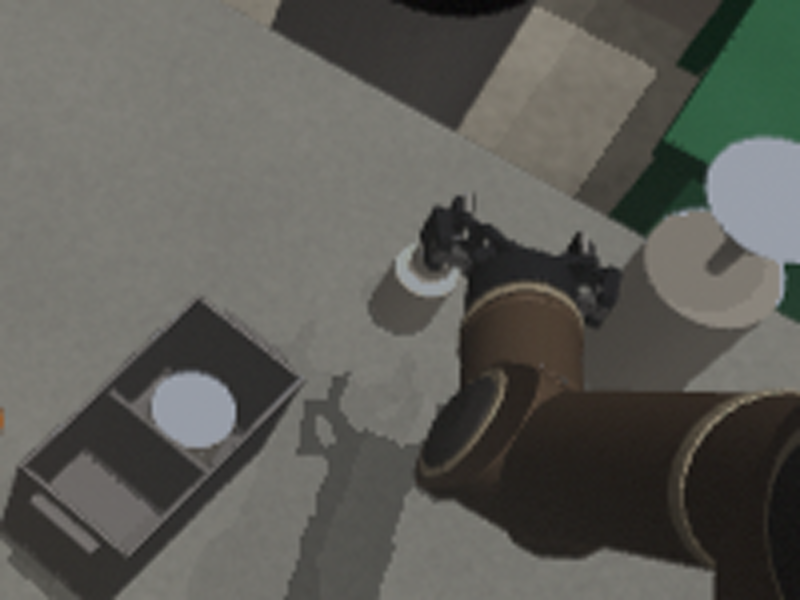

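Scene: the bottle stands upright at (415,280), and the top view puts the cap at (318,-638) with height 100. The wrist is now in the configuration that can point forwards. Lining up for the body grasp.

```bash
python3 - <<'E'
from t4 import *
R=Rt(27,-70);s=robot.state()
for b in(90,60,30,4):
    q,e,a=ik(P,G([318.5,-638,55],R,b),R,s['joints']);print(b,np.round(q,1),round(e,1),round(a,1))
plan(G([318.5,-638,55],R,100)+np.array([0,0,40]),R,6)
E
```

```text
90 [ 39.1  39.9  11.  141.1 161.2  61.1  82.3] 0.0 0.0
60 [ 40.7  42.2  10.9 137.6 162.5  59.9  82.4] 0.0 0.0
30 [ 42.2  44.5  10.8 134.  163.5  58.6  82.5] 0.0 0.0
4 [ 43.3  46.4  10.8 130.8 164.2  57.4  82.6] 0.0 0.0
TCP [ 289.7 -602.7  238.3] dist 121.1 turn 5.8
0 [-0.18, 1.83, 0.84] [-0.08, -0.69, -0.68]
1 [-0.19, 1.82, 0.85] [-0.08, -0.69, -0.68]
2 [-0.21, 1.82, 0.85] [-0.08, -0.69, -0.68]
3 [-0.22, 1.82, 0.86] [-0.08, -0.69, -0.68]
4 [-0.23, 1.81, 0.86] [-0.08, -0.69, -0.68]
5 [-0.24, 1.81, 0.87] [-0.08, -0.69, -0.68]
```

move_arm:
  increments:
    - [[-0.2,1.5,0.3],[0,-0.7,-0.7],0]
    - [[-0.2,1.8,0.6],[0,-0.7,-0.7],0]
    - [[-0.2,1.8,0.8],[0,-0.7,-0.7],0]
    - [[-0.2,1.8,0.8],[0,-0.7,-0.7],0]
    - [[-0.2,1.8,0.8],[0,-0.7,-0.7],0]
    - [[-0.2,1.8,0.8],[0,-0.7,-0.7],0]

```text
clock: 26.6
eef_pos: [304.5, -598.5, 138.8]
eef_rot: [-114.8, 0.9, -160.4]
force: [0.1, -0.7, -0.2]
grip_width: 0.997
```

```bash
python3 - <<'E'
from t4 import *
s=st();R=Rt(27,-70);plan(G([318.5,-638,55],R,90),R,4)
E
```

```text
t 26.6 j [35.3, 31.0, 14.6, 143.0, 160.1, 56.2, 83.8] p [304.5, -598.5, 138.8] z [0.311, -0.853, -0.42] x [-0.942, -0.335, -0.016] F [0.1, -0.7, -0.2] g 0.997
TCP [ 304.5 -598.5  138.8] dist 65.4 turn 2.4
0 [0.03, 1.42, 0.81] [-0.55, 0.01, -0.25]
3 [0.02, 1.4, 0.85] [-0.55, 0.01, -0.25]
```

move_arm:
  increments:
    - [[0,1.4,0.6],[-0.5,0,-0.3],0]
    - [[0,1.4,0.7],[-0.5,0,-0.3],0]
    - [[0,1.4,0.8],[-0.5,0,-0.2],0]
    - [[0,1.4,0.8],[-0.5,0,-0.2],0]

```text
clock: 26.93
eef_pos: [304.9, -606.5, 76.2]
eef_rot: [-116.2, 0.1, -160.5]
force: [0.3, -0.2, 0.3]
grip_width: 1.0
```

```bash
python3 - <<'E'
from t4 import *
s=st();R=Rt(27,-70);plan(G([318.5,-638,55],R,90),R,4);plan(G([318.5,-638,55],R,4),R,6)
snap(13,np.array([320,-620,60]),f=5)
E
```

```text
t 26.93 j [37.3, 40.6, 13.0, 141.2, 161.1, 61.8, 80.6] p [304.9, -606.5, 76.2] z [0.3, -0.846, -0.442] x [-0.943, -0.334, -0.002] F [0.3, -0.2, 0.3] g 1.0
TCP [ 304.9 -606.5   76.2] dist 4.0 turn 0.9
0 [-0.05, 0.08, -0.02] [-0.2, -0.1, -0.08]
3 [-0.05, 0.08, -0.02] [-0.2, -0.1, -0.08]
TCP [ 304.9 -606.5   76.2] dist 85.2 turn 0.9
0 [-0.04, 0.08, 1.42] [-0.13, -0.07, -0.05]
5 [-0.04, 0.06, 1.42] [-0.13, -0.07, -0.05]
scene crop origin 334 46 scale 5
top crop origin 352 210 scale 5
```

View pics/scene13.png

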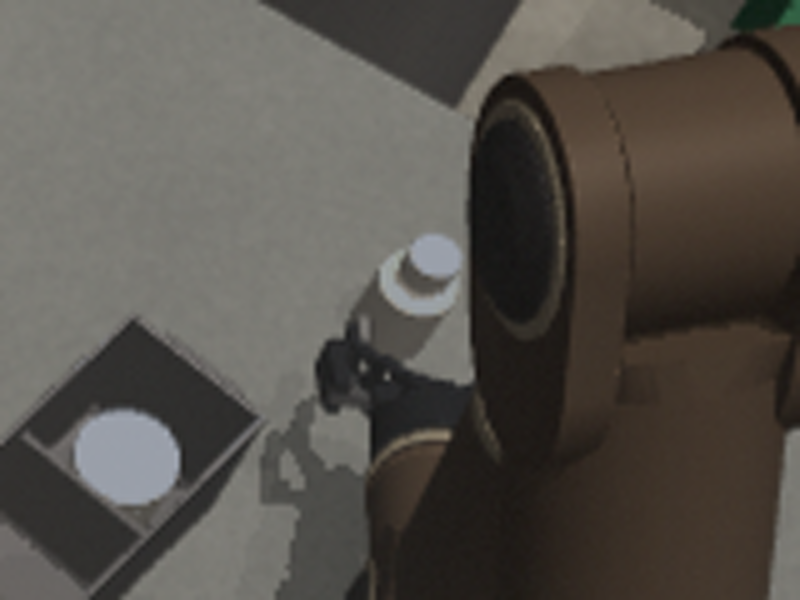

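View pics/top13.png

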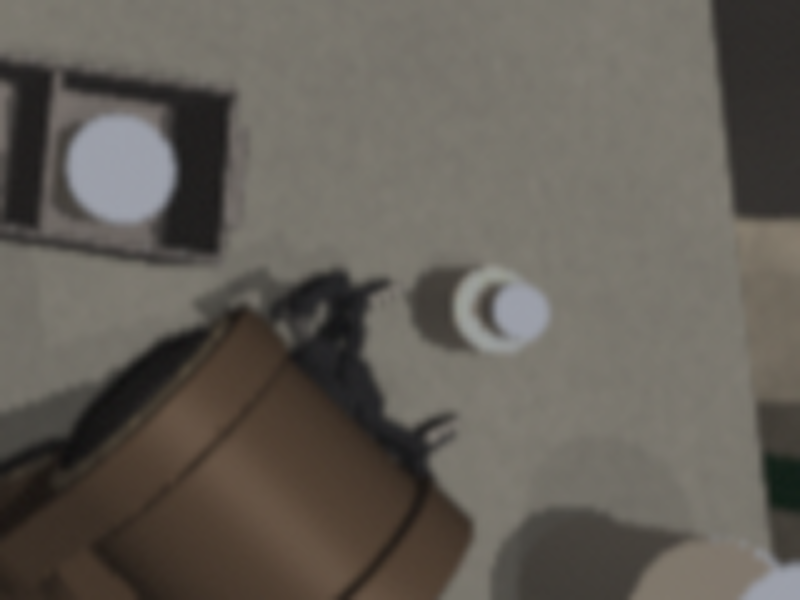

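```bash
python3 - <<'E'
from t4 import *
b=[]
for n in ("scene","top"):
    p,d=load(n,13);c=cloud(n,d);m=(d>0)&(abs(c[...,2]-100)<6)&(p.min(2)>90)&(c[...,1]<-590)&(c[...,1]>-690)&(c[...,0]<370)&(c[...,0]>270);print(n,m.sum(),c[m].mean(0),(c[m].min(0)+c[m].max(0))/2);b.append(c[m].mean(0))
b=np.mean(b,0);print(b)
R=Rt(27,-70);plan(G([b[0],b[1],55],R,4),R,6)
E
```

```text
scene 71 [ 320.07373977 -637.21167441  100.41265426] [ 319.58715057 -637.36351221  100.41249909]
top 105 [ 319.39909996 -635.28310751  100.10168572] [ 319.08848942 -634.91886429  100.15672034]
[ 319.73641987 -636.24739096  100.25716999]
TCP [ 304.8 -606.    74.6] dist 83.9 turn 0.8
0 [-0.07, 0.05, 1.4] [-0.1, -0.07, -0.04]
5 [-0.06, 0.04, 1.4] [-0.1, -0.07, -0.04]
```

move_arm:
  increments:
    - [[-0.3,0.2,1],[-0.4,-0.3,-0.2],0]
    - [[-0.1,0.1,1.4],[-0.2,0,0],0]
    - [[0,0,1.4],[0,0,0],0]
    - [[0,0,1.4],[0,0,0],0]

```text
clock: 27.37
eef_pos: [324.9, -651.3, 52.6]
eef_rot: [-116.6, 0.0, -160.3]
force: [-0.4, -0.2, -0.2]
grip_width: 0.999
```

```bash
python3 - <<'E'
from t4 import *
s=st();R=Rt(27,-70);plan(G([319.7,-636.2,55],R,4),R,3)
E
```

```text
t 27.37 j [39.5, 44.3, 13.5, 134.5, 163.4, 58.4, 80.6] p [324.9, -651.3, 52.6] z [0.302, -0.841, -0.448] x [-0.941, -0.338, -0.0] F [-0.4, -0.2, -0.2] g 0.999
TCP [ 324.9 -651.3   52.6] dist 30.1 turn 0.5
0 [-0.01, 0.18, 0.99] [-0.13, -0.07, -0.05]
2 [-0.01, 0.17, 0.99] [-0.13, -0.07, -0.05]
```

move_arm:
  increments:
    - [[0,0.2,1],[-0.2,0,0],0]
    - [[0,0.2,1],[0,0,0],0]
    - [[0,0.1,0.9],[0,0,0],0]
    - [[0,0,0],[0,0,0],0]

```text
clock: 27.7
eef_pos: [335.8, -680.4, 38.9]
eef_rot: [-116.3, 0.2, -160.3]
force: [0.1, -1.0, 0.2]
grip_width: 0.999
```

```bash
python3 - <<'E'
from t4 import *
s=st();R=Rt(27,-70);plan(G([319.7,-636.2,55],R,4),R,1)
E
```

```text
t 27.7 j [40.8, 46.8, 13.6, 130.4, 164.3, 57.2, 80.3] p [335.8, -680.4, 38.9] z [0.303, -0.844, -0.443] x [-0.942, -0.336, -0.003] F [0.1, -1.0, 0.2] g 0.999
TCP [ 335.8 -680.4   38.9] dist 8.2 turn 0.8
0 [0.0, 0.7, -0.43] [-0.7, -0.23, -0.3]
```

move_arm:
  increments:
    - [[0,0.4,-0.2],[-0.4,-0.2,-0.2],0]
    - [[0,0.3,-0.1],[-0.3,0,0],0]
    - [[0,0,0],[0,0,0],0]

```text
clock: 27.95
eef_pos: [333.2, -674.2, 33.6]
eef_rot: [-117.1, 0.1, -160.1]
force: [-0.1, -0.1, -0.3]
grip_width: 0.997
```

```bash
python3 - <<'E'
from t4 import *
s=st();R=Rt(27,-70);plan(G([319.7,-636.2,55],R,4),R,1)
E
```

```text
t 27.95 j [40.9, 46.8, 13.5, 130.9, 164.7, 57.1, 80.2] p [333.2, -674.2, 33.6] z [0.304, -0.837, -0.455] x [-0.94, -0.341, -0.001] F [-0.1, -0.1, -0.3] g 0.997
TCP [ 333.2 -674.2   33.6] dist 1.1 turn 0.1
0 [-0.03, -0.08, -0.06] [0.09, -0.04, -0.08]
```

Positioned to about 1 mm. Closing on the body.

move_arm:
  increments:
    - [[0,0,0],[0,0,0],0.15]
    - [[0,0,0],[0,0,0],0.25]
    - [[0,0,0],[0,0,0],0.35]
    - [[0,0,0],[0,0,0],0.5]
    - [[0,0,0],[0,0,0],0.6]
    - [[0,0,0],[0,0,0],0.6]
  grip_force: 45

```text
clock: 28.45
eef_pos: [332.8, -672.6, 33.8]
eef_rot: [-117.2, 0.1, -160.1]
force: [0.2, -1.8, -0.9]
grip_width: 0.684
```

```bash
python3 - <<'E'
from t4 import *
s=st()
E
```

```text
t 28.45 j [40.8, 46.7, 13.4, 131.1, 164.7, 57.1, 80.2] p [332.8, -672.6, 33.8] z [0.304, -0.836, -0.457] x [-0.94, -0.341, -0.001] F [0.2, -1.8, -0.9] g 0.684
```

```bash
python3 - <<'E'
from t4 import *
P,_=getP();s=robot.state();q=s['joints'].copy()
R=R_of(s);z=R.as_matrix()[:,2]
def off(R): return 45*R.as_matrix()[:,2]
def chk(nm,b,R,q):
    q,e,a=ik(P,np.array(b)+off(R),R,q);print(nm,np.round(b),np.round(q),round(e,1),round(a,1),round(np.minimum(q-LO,HI-q).min(),1));return q
q=chk('lift',[320,-636,255],Rt(27,-70),q)
q=chk('m1',[420,-560,275],Rt(27,-55),q)
q=chk('m2',[530,-400,275],Rt(27,-40),q)
q=chk('m3',[560,-200,275],Rt(27,-25),q)
for tx in (-250,-220,-190,-160):
  for t in (22,27,32):
    chk(f'pre{tx} {t}',W(tx,0,175),Rt(t,-7.8),q)
q2=q
for zz in(175,148): chk('in',W(-60,0,zz),Rt(27,-7.8),q2)
E
```

```text
lift [ 320 -636  255] [ 34.  20.  21. 130. 159.  31.  95.] 0.0 0.0 15.5
m1 [ 420 -560  275] [ 32.  15.  15. 131. 168.  29.  94.] 0.0 0.0 14.7
m2 [ 530 -400  275] [ 19.  12.   9. 135. 160.  31. 100.] 0.0 0.0 10.7
m3 [ 560 -200  275] [  6.   7.  -1. 142. 148.  35. 108.] 0.0 0.0 3.2
pre-250 22 [478. 111. 175.] [  4.  49. -74. 145. 108. 106. 120.] 13.3 6.7 0.0
pre-250 27 [478. 111. 175.] [ 13.  53. -84. 145. 109. 106. 128.] 9.8 5.0 0.0
pre-250 32 [478. 111. 175.] [ 18.  45. -84. 145. 107.  92. 131.] 5.8 3.0 0.0
pre-220 22 [508. 107. 175.] [ 11.  53. -75. 145. 118. 106. 126.] 8.9 4.1 0.0
pre-220 27 [508. 107. 175.] [ 18.  56. -84. 145. 117. 105. 134.] 5.1 2.4 0.0
pre-220 32 [508. 107. 175.] [ 23.  50. -84. 145. 115.  93. 134.] 0.7 0.3 0.0
pre-190 22 [537. 103. 175.] [ 17.  57. -76. 145. 128. 106. 132.] 2.9 1.2 0.0
pre-190 27 [537. 103. 175.] [ 10.  36. -60. 145. 122.  81. 120.] 0.0 0.0 0.0
pre-190 32 [537. 103. 175.] [-23.  19. -17. 145. 122.  53. 110.] 0.0 0.0 0.1
pre-160 22 [567.  99. 175.] [-15.  31. -27. 145. 130.  74. 105.] 0.0 0.0 0.0
pre-160 27 [567.  99. 175.] [-23.  25. -16. 144. 129.  60. 105.] 0.0 0.0 1.0
pre-160 32 [567.  99. 175.] [-21.  21. -15. 142. 125.  50. 111.] 0.0 0.0 3.0
in [666.  85. 175.] [-17.  28. -11. 134. 137.  51. 109.] 0.0 0.0 11.8
in [666.  85. 148.] [-17.  32. -11. 134. 139.  55. 106.] 0.0 0.0 11.5
```

```bash
python3 - <<'E'
from t4 import *
P,_=getP()
off=lambda R:45*R.as_matrix()[:,2]
seeds=[np.array(v,float) for v in([-23,25,-16,142,129,60,105],[6,10,-1,140,148,35,108],[10,36,-50,142,122,75,120],[-17,28,-11,134,137,51,109],[-40,25,10,140,145,50,95])]
for zz in(175,190,215):
 for y in(-60,-20,20):
  row=[]
  for yaw in(-45,-30,-20,-8,5,20):
    R=Rt(27.2,yaw);best=-9;bq=None
    for sd in seeds:
        q,e,a=ik(P,W(-160,y,zz)+off(R),R,sd)
        m=np.minimum(q-LO,HI-q).min()
        if e<.5 and a<.5 and m>best:best=m;bq=q
    row.append((yaw,round(best,1)))
  print(zz,y,row, None if bq is None else np.round(bq))
E
```

```text
175 -60 [(-45, np.float64(17.1)), (-30, np.float64(9.1)), (-20, np.float64(3.7)), (-8, np.float64(0.0)), (5, -9), (20, np.float64(0.7))] [ 53.  36. -59. 145. 183.  42. 123.]
175 -20 [(-45, np.float64(20.9)), (-30, np.float64(12.6)), (-20, np.float64(6.8)), (-8, np.float64(1.5)), (5, -9), (20, np.float64(0.5))] [ 43.  34. -56. 145. 176.  47. 123.]
175 20 [(-45, np.float64(25.1)), (-30, np.float64(16.3)), (-20, np.float64(10.3)), (-8, np.float64(4.5)), (5, np.float64(0.7)), (20, np.float64(1.1))] [ 34.  34. -55. 144. 169.  50. 124.]
190 -60 [(-45, np.float64(17.3)), (-30, np.float64(9.4)), (-20, np.float64(4.1)), (-8, np.float64(0.0)), (5, -9), (20, np.float64(1.2))] [ 57.  35. -63. 144. 180.  39. 125.]
190 -20 [(-45, np.float64(21.2)), (-30, np.float64(12.9)), (-20, np.float64(7.2)), (-8, np.float64(1.9)), (5, np.float64(0.0)), (20, np.float64(0.9))] [ 46.  32. -59. 145. 175.  44. 123.]
190 20 [(-45, np.float64(25.3)), (-30, np.float64(16.6)), (-20, np.float64(10.6)), (-8, np.float64(4.8)), (5, np.float64(1.1)), (20, np.float64(1.5))] [ 37.  32. -58. 144. 168.  47. 124.]
215 -60 [(-45, np.float64(17.9)), (-30, np.float64(10.1)), (-20, np.float64(4.9)), (-8, np.float64(0.3)), (5, -9), (20, np.float64(2.2))] [ 64.  35. -72. 143. 175.  35. 130.]
215 -20 [(-45, np.float64(21.7)), (-30, np.float64(13.5)), (-20, np.float64(7.9)), (-8, np.float64(2.7)), (5, np.float64(0.0)), (20, np.float64(1.9))] [ 52.  30. -66. 144. 172.  39. 124.]
215 20 [(-45, np.float64(25.8)), (-30, np.float64(17.2)), (-20, np.float64(11.3)), (-8, np.float64(5.6)), (5, np.float64(1.9)), (20, np.float64(2.4))] [ 41.  28. -62. 143. 166.  42. 123.]
```

move_arm:
  increments:
    - [[0,-0.5,-0.25],[0,0,0],0.6]
    - [[0,-1,-0.5],[0,0,0],0.6]
    - [[0,-2,-1],[0,0,0],0.6]
    - [[0,-2.4,-1.2],[0,0,0],0.6]
    - [[0,-2.4,-1.2],[0,0,0],0.6]
    - [[0,-2.4,-1.2],[0,0,0],0.6]
    - [[0,-2.4,-1.2],[0,0,0],0.6]
    - [[0,-2.4,-1.2],[0,0,0],0.6]
    - [[0,-2,-1],[0,0,0],0.6]

```text
clock: 29.2
eef_pos: [330.7, -669.2, 224.4]
eef_rot: [-118.7, -0.2, -159.9]
force: [-0.9, -0.4, -2.6]
grip_width: 0.685
```

```bash
python3 - <<'E'
from t4 import *
s=st();snap(14,s['eef_pos'],names=("scene",),f=4)
R=Rt(27.2,-55);plan(np.array([420,-540,275])+45*R.as_matrix()[:,2],R,6)
E
```

```text
t 29.2 j [33.2, 19.7, 22.5, 130.1, 159.4, 29.0, 94.3] p [330.7, -669.2, 224.4] z [0.3, -0.824, -0.48] x [-0.939, -0.343, 0.003] F [-0.9, -0.4, -2.6] g 0.685
scene crop origin 312 0 scale 4
TCP [ 331.2 -671.2  229.9] dist 151.0 turn 15.0
0 [-2.31, 0.07, -0.99] [0.19, -2.22, -1.15]
1 [-2.35, 0.02, -0.9] [0.19, -2.22, -1.15]
2 [-2.38, -0.03, -0.81] [0.19, -2.22, -1.15]
3 [-2.41, -0.08, -0.72] [0.19, -2.22, -1.15]
4 [-2.43, -0.14, -0.62] [0.19, -2.22, -1.15]
5 [-2.45, -0.19, -0.53] [0.19, -2.22, -1.15]
```

View pics/scene14.png

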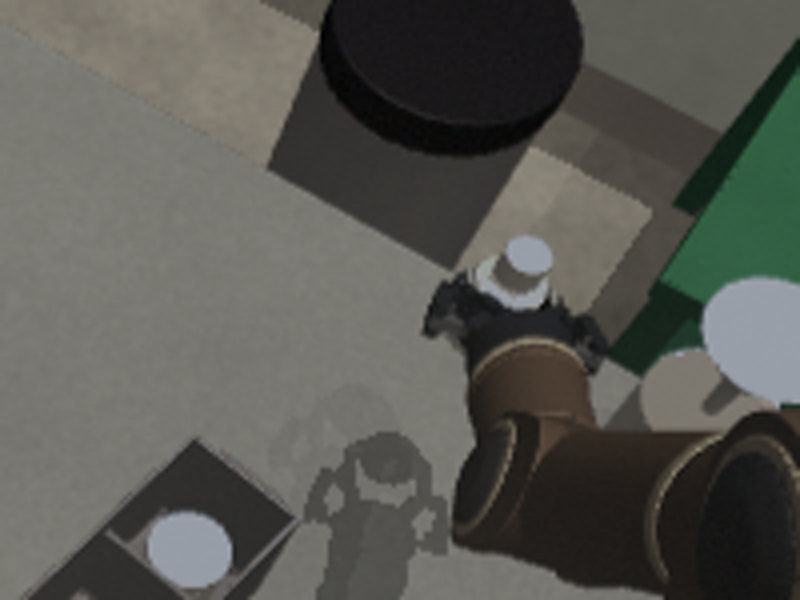

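The bottle is held upright by its body, with the cap at (528,255). Carrying it towards the cage.

move_arm:
  increments:
    - [[-2.3,0,-1],[0.2,-2.2,-1.1],0.6]
    - [[-2.3,0,-0.9],[0.2,-2.2,-1.1],0.6]
    - [[-2.4,0,-0.8],[0.2,-2.2,-1.1],0.6]
    - [[-2.4,-0.1,-0.7],[0.2,-2.2,-1.1],0.6]
    - [[-2.4,-0.1,-0.6],[0.2,-2.2,-1.1],0.6]
    - [[-2.4,-0.2,-0.5],[0.2,-2.2,-1.1],0.6]

```text
clock: 29.75
eef_pos: [445.3, -566.9, 257.1]
eef_rot: [-117.1, 0.3, -144.5]
force: [0.1, 1.0, -1.9]
grip_width: 0.683
```

```bash
python3 - <<'E'
from t4 import *
s=st()
R=Rt(27.2,-45);plan(np.array([520,-330,275])+45*R.as_matrix()[:,2],R,9)
E
```

```text
t 29.75 j [28.1, 13.5, 16.4, 133.0, 164.8, 28.9, 95.0] p [445.3, -566.9, 257.1] z [0.519, -0.723, -0.455] x [-0.814, -0.581, -0.005] F [0.1, 1.0, -1.9] g 0.683
TCP [ 445.3 -566.9  257.1] dist 232.6 turn 9.5
0 [-2.28, 0.59, -1.07] [-0.02, -0.92, -0.51]
1 [-2.3, 0.57, -1.03] [-0.02, -0.92, -0.51]
2 [-2.32, 0.55, -0.99] [-0.02, -0.92, -0.51]
3 [-2.34, 0.53, -0.96] [-0.02, -0.92, -0.51]
4 [-2.36, 0.51, -0.92] [-0.02, -0.92, -0.51]
5 [-2.38, 0.49, -0.88] [-0.02, -0.92, -0.51]
6 [-2.4, 0.47, -0.84] [-0.02, -0.92, -0.51]
7 [-2.42, 0.45, -0.8] [-0.02, -0.92, -0.51]
8 [-2.43, 0.43, -0.76] [-0.02, -0.92, -0.51]
```

move_arm:
  increments:
    - [[-2.3,0.6,-1.1],[0,-0.9,-0.5],0.6]
    - [[-2.3,0.6,-1],[0,-0.9,-0.5],0.6]
    - [[-2.3,0.5,-1],[0,-0.9,-0.5],0.6]
    - [[-2.3,0.5,-1],[0,-0.9,-0.5],0.6]
    - [[-2.4,0.5,-0.9],[0,-0.9,-0.5],0.6]
    - [[-2.4,0.5,-0.9],[0,-0.9,-0.5],0.6]
    - [[-2.4,0.5,-0.8],[0,-0.9,-0.5],0.6]
    - [[-2.4,0.4,-0.8],[0,-0.9,-0.5],0.6]
    - [[-2.4,0.4,-0.8],[0,-0.9,-0.5],0.6]

```text
clock: 30.5
eef_pos: [557.5, -336.5, 253.3]
eef_rot: [-117.2, -0.2, -133.2]
force: [-0.2, 0.1, -2.6]
grip_width: 0.679
```

```bash
python3 - <<'E'
from t4 import *
s=st()
R=Rt(27.2,-38);plan(np.array([525,-90,265])+45*R.as_matrix()[:,2],R,9)
q=s['joints']
for b,yw in(([525,-90,265],-38),([535,0,220],-32),(W(-162,-20,188),-27),(W(-60,0,188),-25),(W(-60,0,145),-25)):
    R=Rt(27.2,yw);q,e,a=ik(P,np.array(b)+45*R.as_matrix()[:,2],R,q);print(np.round(b),yw,np.round(q),round(e,1),round(a,1))
E
```

```text
t 30.5 j [0.7, 9.0, 10.4, 139.4, 130.1, 37.2, 115.9] p [557.5, -336.5, 253.3] z [0.647, -0.61, -0.458] x [-0.685, -0.729, 0.004] F [-0.2, 0.1, -2.6] g 0.679
TCP [ 557.5 -336.5  253.3] dist 222.0 turn 5.2
0 [-1.79, 0.86, -1.47] [0.01, -0.53, -0.24]
1 [-1.81, 0.85, -1.45] [0.01, -0.53, -0.24]
2 [-1.82, 0.84, -1.43] [0.01, -0.53, -0.24]
3 [-1.84, 0.83, -1.42] [0.01, -0.53, -0.24]
4 [-1.86, 0.83, -1.4] [0.01, -0.53, -0.24]
5 [-1.87, 0.82, -1.38] [0.01, -0.53, -0.24]
6 [-1.89, 0.81, -1.36] [0.01, -0.53, -0.24]
7 [-1.9, 0.8, -1.35] [0.01, -0.53, -0.24]
8 [-1.92, 0.79, -1.33] [0.01, -0.53, -0.24]
[525 -90 265] -38 [-21.   9.  -6. 142.  97.  55. 124.] 0.0 0.0
[535   0 220] -32 [-28.  17. -11. 141.  98.  61. 115.] 0.0 0.0
[562.  79. 188.] -27 [-32.  25. -13. 137. 100.  63. 112.] 0.0 0.0
[666.  85. 188.] -25 [-27.  29.  -9. 126. 106.  57. 119.] 0.0 0.0
[666.  85. 145.] -25 [-27.  34.  -9. 126. 110.  59. 113.] 0.0 0.0
```

move_arm:
  increments:
    - [[-1.8,0.9,-1.5],[0,-0.5,-0.2],0.6]
    - [[-1.8,0.9,-1.5],[0,-0.5,-0.2],0.6]
    - [[-1.8,0.8,-1.4],[0,-0.5,-0.2],0.6]
    - [[-1.8,0.8,-1.4],[0,-0.5,-0.2],0.6]
    - [[-1.9,0.8,-1.4],[0,-0.5,-0.2],0.6]
    - [[-1.9,0.8,-1.4],[0,-0.5,-0.2],0.6]
    - [[-1.9,0.8,-1.4],[0,-0.5,-0.2],0.6]
    - [[-1.9,0.8,-1.3],[0,-0.5,-0.2],0.6]
    - [[-1.9,0.8,-1.3],[0,-0.5,-0.2],0.6]

```text
clock: 31.25
eef_pos: [559.0, -90.4, 244.7]
eef_rot: [-117.3, 0.2, -126.5]
force: [0.6, 0.7, -2.7]
grip_width: 0.687
```

```bash
python3 - <<'E'
from t4 import *
s=st();z=R_of(s).as_matrix()[:,2];print('bottle',s['eef_pos']-45*z)
snap(15,W(-200,-60,200),f=3)
R=Rt(27.2,-30);plan(W(-165,-22,200)+45*R.as_matrix()[:,2],R,9)
E
```

```text
t 31.25 j [-23.8, 8.8, -6.7, 141.4, 95.7, 56.1, 123.8] p [559.0, -90.4, 244.7] z [0.715, -0.528, -0.458] x [-0.595, -0.803, -0.003] F [0.6, 0.7, -2.7] g 0.687
bottle [526.81566959 -66.59123796 265.34103123]
scene crop origin 132 100 scale 3
top crop origin 121 108 scale 3
TCP [560.4 -86.9 244.5] dist 161.7 turn 6.2
0 [-1.51, 0.95, -0.24] [0.01, -0.6, -0.34]
1 [-1.52, 0.94, -0.22] [0.01, -0.6, -0.34]
2 [-1.53, 0.93, -0.21] [0.01, -0.6, -0.34]
3 [-1.53, 0.92, -0.19] [0.01, -0.6, -0.34]
4 [-1.54, 0.91, -0.18] [0.01, -0.6, -0.34]
5 [-1.55, 0.9, -0.16] [0.01, -0.6, -0.34]
6 [-1.55, 0.89, -0.15] [0.01, -0.6, -0.34]
7 [-1.56, 0.88, -0.13] [0.01, -0.6, -0.34]
8 [-1.57, 0.87, -0.11] [0.01, -0.6, -0.34]
```

View pics/scene15.png

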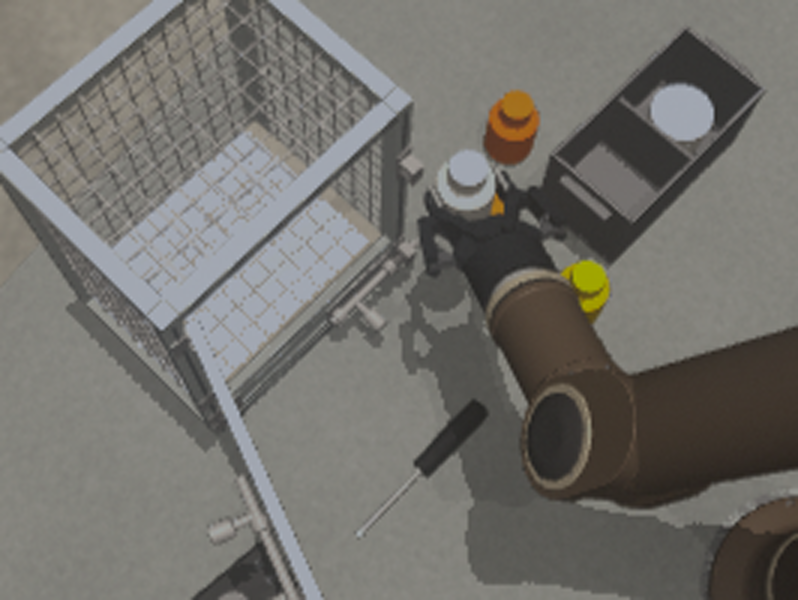

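View pics/top15.png

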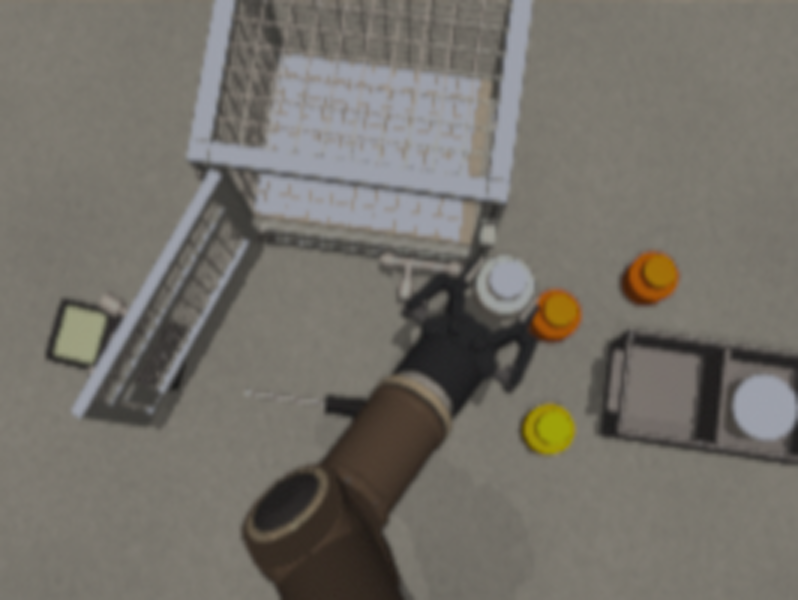

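```bash
python3 - <<'E'
from t4 import *
R=Rt(27.2,-33);plan(np.array([525,20,205])+45*R.as_matrix()[:,2],R,6)
E
```

```text
TCP [560.4 -86.9 244.5] dist 104.2 turn 3.2
0 [-1.12, 1.29, -0.3] [0.01, -0.45, -0.28]
1 [-1.13, 1.28, -0.3] [0.01, -0.45, -0.28]
2 [-1.14, 1.28, -0.29] [0.01, -0.45, -0.28]
3 [-1.15, 1.27, -0.28] [0.01, -0.45, -0.28]
4 [-1.16, 1.27, -0.27] [0.01, -0.45, -0.28]
5 [-1.16, 1.26, -0.26] [0.01, -0.45, -0.28]
```

move_arm:
  increments:
    - [[-1.1,1.3,-0.4],[0,-0.4,-0.3],0.6]
    - [[-1.1,1.3,-0.4],[0,-0.4,-0.3],0.6]
    - [[-1.2,1.3,-0.3],[0,-0.4,-0.3],0.6]
    - [[-1.2,1.3,-0.3],[0,-0.4,-0.3],0.6]
    - [[-1.2,1.3,-0.3],[0,-0.4,-0.3],0.6]
    - [[-1.2,1.2,-0.3],[0,-0.4,-0.3],0.6]

```text
clock: 31.85
eef_pos: [558.2, 7.6, 185.8]
eef_rot: [-117.1, 0.0, -122.7]
force: [0.7, -0.3, -2.9]
grip_width: 0.676
```

```bash
python3 - <<'E'
from t4 import *
s=st();z=R_of(s).as_matrix()[:,2];b=s['eef_pos']-45*z;print('bottle',b,L(b))
R=Rt(27.2,-28);plan(W(-160,-15,185)+45*R.as_matrix()[:,2],R,5)
E
```

```text
t 31.85 j [-32.3, 20.2, -12.5, 140.4, 93.9, 64.2, 112.6] p [558.2, 7.6, 185.8] z [0.75, -0.48, -0.455] x [-0.54, -0.842, -0.001] F [0.7, -0.3, -2.9] g 0.676
bottle [524.48081244  29.1889503  206.24829774] [-192.79683989  -74.46555034  206.24829774]
TCP [558.2   7.6 185.8] dist 74.3 turn 4.7
0 [-1.42, 0.34, 0.28] [-0.03, -0.82, -0.43]
1 [-1.42, 0.33, 0.3] [-0.03, -0.82, -0.43]
2 [-1.42, 0.32, 0.32] [-0.03, -0.82, -0.43]
3 [-1.41, 0.31, 0.34] [-0.03, -0.82, -0.43]
4 [-1.41, 0.3, 0.36] [-0.03, -0.82, -0.43]
```

move_arm:
  increments:
    - [[-1.4,0.3,0.3],[0,-0.8,-0.4],0.6]
    - [[-1.4,0.3,0.3],[0,-0.8,-0.4],0.6]
    - [[-1.4,0.3,0.3],[0,-0.8,-0.4],0.6]
    - [[-1.4,0.3,0.3],[0,-0.8,-0.4],0.6]
    - [[-1.4,0.3,0.3],[0,-0.8,-0.4],0.6]

```text
clock: 32.27
eef_pos: [603.4, 71.5, 163.2]
eef_rot: [-117.1, 0.0, -117.4]
force: [0.3, 0.2, -2.8]
grip_width: 0.686
```

```bash
python3 - <<'E'
from t4 import *
s=st();z=R_of(s).as_matrix()[:,2];b=s['eef_pos']-45*z;print('bottle',b,L(b))
snap(16,W(-150,0,200),f=4)
R=Rt(27.2,-26);plan(W(-58,0,175)+45*R.as_matrix()[:,2],R,7)
E
```

```text
t 32.27 j [-33.4, 26.1, -12.7, 135.0, 98.4, 63.9, 112.5] p [603.4, 71.5, 163.2] z [0.79, -0.41, -0.456] x [-0.461, -0.887, -0.001] F [0.3, 0.2, -2.8] g 0.686
bottle [567.85205173  89.96073704 183.71093163] [-158.07455605   -8.3698813   183.71093163]
scene crop origin 139 128 scale 4
top crop origin 137 115 scale 4
TCP [603.7  72.7 162.9] dist 100.9 turn 1.4
0 [-0.59, -0.49, 1.22] [-0.01, -0.17, -0.1]
6 [-0.56, -0.5, 1.23] [-0.01, -0.17, -0.1]
```

View pics/top16.png

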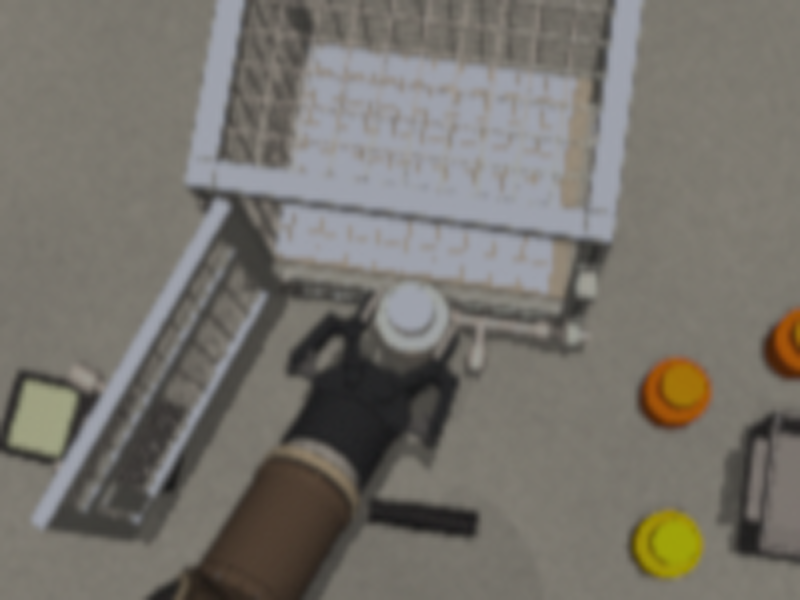

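View pics/scene16.png

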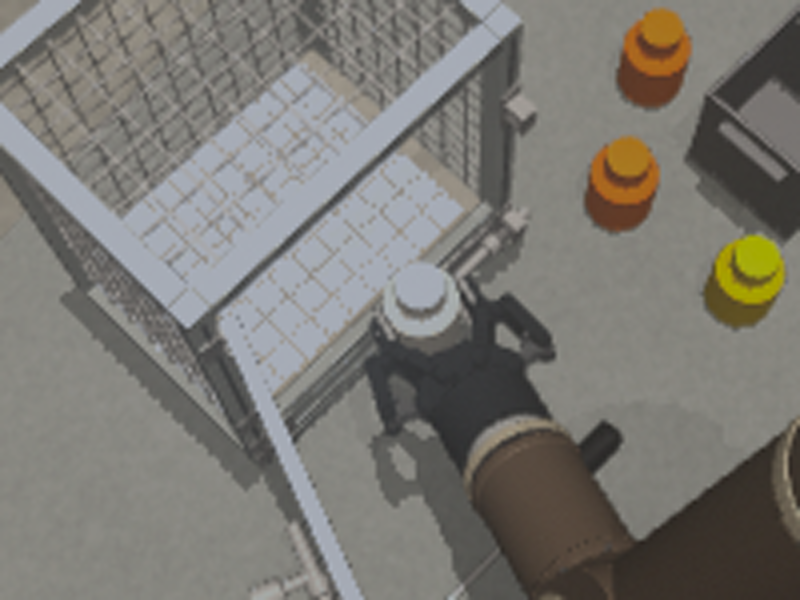

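```bash
python3 - <<'E'
from t4 import *
for n in ("scene","top"):
    p,d=load(n,16);c=cloud(n,d);m=(d>0)&(abs(c[...,2]-229)<9)&(p.min(2)>100)&(np.hypot(c[...,0]-568,c[...,1]-90)<45);print(n,m.sum(),c[m].mean(0))
E
```

```text
scene 121 [568.91540581  88.4860349  229.76272441]
top 112 [569.39609517  91.83365375 229.0366862 ]
```

move_arm:
  increments:
    - [[-0.6,-0.5,1.2],[0,-0.2,-0.1],0.6]
    - [[-0.6,-0.5,1.2],[0,-0.2,-0.1],0.6]
    - [[-0.6,-0.5,1.2],[0,-0.2,-0.1],0.6]
    - [[-0.6,-0.5,1.2],[0,-0.2,-0.1],0.6]
    - [[-0.6,-0.5,1.2],[0,0,0],0.6]
    - [[-0.6,-0.5,1.2],[0,0,0],0.6]

```text
clock: 32.87
eef_pos: [694.1, 67.2, 156.7]
eef_rot: [-117.1, -0.0, -116.5]
force: [0.3, 0.3, -2.8]
grip_width: 0.683
```

```bash
python3 - <<'E'
from t4 import *
s=st();z=R_of(s).as_matrix()[:,2];b=s['eef_pos']-45*z;print('bottle',b,L(b))
R=Rt(27.2,-26);plan(W(-57,0,150)+45*R.as_matrix()[:,2],R,4)
E
```

```text
t 32.87 j [-28.1, 30.3, -8.9, 126.3, 105.1, 58.2, 117.3] p [694.1, 67.2, 156.7] z [0.796, -0.397, -0.456] x [-0.446, -0.895, 0.001] F [0.3, 0.3, -2.8] g 0.683
bottle [658.27740297  85.0958027  177.26054927] [-67.82558723  -0.91767618 177.26054927]
TCP [694.1  67.2 156.7] dist 29.4 turn 0.5
0 [-0.12, 0.49, 0.53] [-0.02, -0.11, -0.04]
3 [-0.12, 0.49, 0.53] [-0.02, -0.11, -0.04]
```

move_arm:
  increments:
    - [[-0.1,0.5,0.6],[0,0,0],0.6]
    - [[-0.1,0.5,0.6],[0,0,0],0.6]
    - [[-0.1,0.5,0.5],[0,0,0],0.6]
    - [[-0.1,0.5,0.5],[0,0,0],0.6]
    - [[0,0,0],[0,0,0],0.6]

```text
clock: 33.28
eef_pos: [708.7, 62.4, 126.1]
eef_rot: [-117.1, -0.0, -116.8]
force: [-0.1, -0.4, -1.7]
grip_width: 0.684
```

```bash
python3 - <<'E'
from t4 import *
s=st();z=R_of(s).as_matrix()[:,2];b=s['eef_pos']-45*z;print('bottle',b,L(b))
R=Rt(27.2,-26);plan(W(-57,0,146)+45*R.as_matrix()[:,2],R,2)
E
```

```text
t 33.28 j [-27.2, 34.7, -8.2, 125.1, 108.4, 58.8, 113.7] p [708.7, 62.4, 126.1] z [0.795, -0.401, -0.455] x [-0.45, -0.893, 0.0] F [-0.1, -0.4, -1.7] g 0.684
bottle [672.89531856  80.48230679 146.60941649] [-52.71679569  -3.50460851 146.60941649]
TCP [708.7  62.4 126.1] dist 5.8 turn 0.8
0 [-0.12, 0.15, -0.22] [-0.07, -0.34, -0.16]
1 [-0.12, 0.15, -0.22] [-0.07, -0.34, -0.16]
```

move_arm:
  increments:
    - [[0,0.13,0.05],[0,0,0],0.6]
    - [[0,0.1,0.05],[0,0,0],0.6]

```text
clock: 33.45
eef_pos: [708.4, 62.3, 123.9]
eef_rot: [-116.9, -0.1, -116.8]
force: [-6.4, 0.6, 10.9]
grip_width: 0.68
```

move_arm:
  increments:
    - [[0,0.1,0.05],[0,0,0],0.6]
    - [[0,0,0],[0,0,0],0.6]

```text
clock: 33.62
eef_pos: [708.3, 62.6, 124.4]
eef_rot: [-116.8, -0.1, -116.7]
force: [-0.6, -1.2, -2.7]
grip_width: 0.685
```

move_arm:
  increments:
    - [[0,0.05,0],[0,0,0],0.4]
    - [[0,0,0],[0,0,0],0.25]
    - [[0,0,0],[0,0,0],0.1]
    - [[0,0,0],[0,0,0],0]
    - [[0,0,0],[0,0,0],0]

```text
clock: 34.03
eef_pos: [708.2, 63.8, 125.4]
eef_rot: [-116.7, 0.0, -116.6]
force: [0.0, 0.5, 0.2]
grip_width: 1.002
```

```bash
python3 - <<'E'
from t4 import *
s=st();z=R_of(s).as_matrix()[:,2];b=s['eef_pos']-45*z;print('grip',L(b));snap(17,W(-60,0,190),f=5)
for n in ("scene","top"):
    p,d=load(n,17);c=cloud(n,d);m=(d>0)&(abs(c[...,2]-190)<6)&(p.min(2)>90)&(np.hypot(c[...,0]-673,c[...,1]-81)<40);print(n,m.sum(),L(c[m].mean(0)))
E
```

```text
t 34.03 j [-27.5, 35.0, -8.2, 125.2, 108.8, 59.4, 113.0] p [708.2, 63.8, 125.4] z [0.799, -0.401, -0.449] x [-0.448, -0.894, -0.0] F [0.0, 0.5, 0.2] g 1.002
grip [-53.51480414  -2.28367216 145.61995443]
scene crop origin 139 124 scale 5
top crop origin 162 105 scale 5
scene 50 [-61.7015723   -4.36179126 190.44686026]
top 28 [-41.42609507  -2.24496832 189.55603855]
```

View pics/scene17.png

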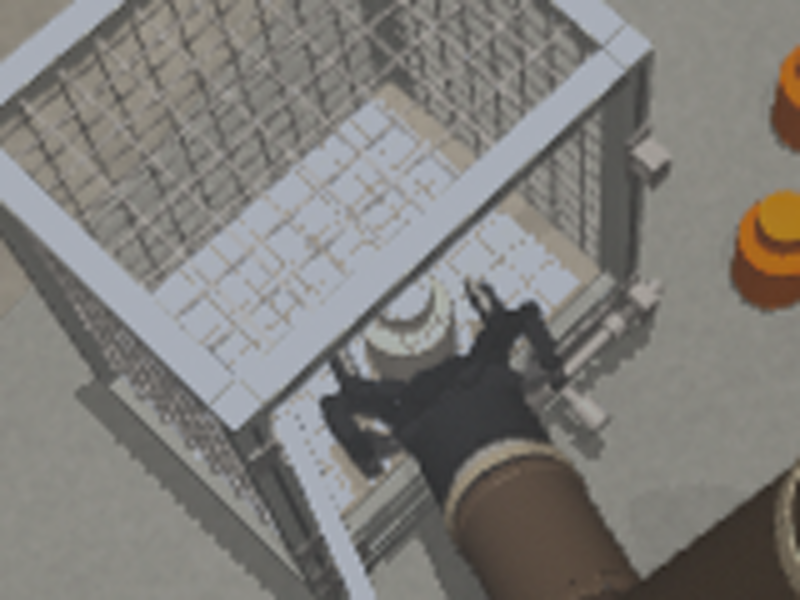

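The bottle stands on the shelf with both fingers clear of it, cap at (410,300). Withdrawing straight back along the tool.

move_arm:
  increments:
    - [[0,0,-1],[0,0,0],0]
    - [[0,0,-2],[0,0,0],0]
    - [[0,0,-2],[0,0,0],0]
    - [[0,0,-2],[0,0,0],0]
    - [[0,0,-2],[0,0,0],0]
    - [[0,0,-2],[0,0,0],0]
    - [[0,0,-2],[0,0,0],0]

```text
clock: 34.72
eef_pos: [598.6, 114.5, 185.5]
eef_rot: [-116.7, -0.2, -117.0]
force: [0.4, 1.5, -0.5]
grip_width: 1.004
```

```bash
python3 - <<'E'
from t4 import *
s=st();print(L(s['eef_pos']));R=Rt(35,-35);plan(np.array([520,20,300]),R,8)
E
```

```text
t 34.72 j [-37.0, 24.7, -14.4, 131.8, 92.1, 66.1, 117.6] p [598.6, 114.5, 185.5] z [0.795, -0.407, -0.449] x [-0.454, -0.891, 0.003] F [0.4, 1.5, -0.5] g 1.004
[-130.93675487   20.15568168  185.53141197]
TCP [598.6 114.5 185.5] dist 168.0 turn 11.6
0 [1.5, -1.12, -0.94] [-1.04, 0.85, 0.53]
1 [1.51, -1.12, -0.94] [-1.04, 0.85, 0.53]
2 [1.51, -1.12, -0.94] [-1.04, 0.85, 0.53]
3 [1.51, -1.11, -0.94] [-1.04, 0.85, 0.53]
4 [1.52, -1.11, -0.93] [-1.04, 0.85, 0.53]
5 [1.52, -1.11, -0.93] [-1.04, 0.85, 0.53]
6 [1.52, -1.1, -0.93] [-1.04, 0.85, 0.53]
7 [1.53, -1.1, -0.93] [-1.04, 0.85, 0.53]
```

move_arm:
  increments:
    - [[0,0,-2.5],[0,0,0],0]
    - [[0.5,-0.5,-2.5],[0,0,0],0]
    - [[1.5,-1.1,-1],[-1,0.8,0.5],0]
    - [[1.5,-1.1,-0.9],[-1,0.8,0.5],0]
    - [[1.5,-1.1,-0.9],[-1,0.8,0.5],0]
    - [[1.5,-1.1,-0.9],[-1,0.8,0.5],0]
    - [[1.5,-1.1,-0.9],[-1,0.8,0.5],0]
    - [[1.5,-1.1,-0.9],[-1,0.8,0.5],0]
    - [[0,0,0],[0,0,0],0]

```text
clock: 35.47
eef_pos: [488.2, 62.4, 303.3]
eef_rot: [-123.1, 0.0, -122.0]
force: [0.5, 0.6, 1.4]
grip_width: 1.002
```

```bash
python3 - <<'E'
from t4 import *
s=st();snap(18);door_angle(18)
for n in ("scene","top"):
    p,d=load(n,18);c=cloud(n,d);
    m=(d>0)&(abs(c[...,2]-190)<6)&(np.hypot(c[...,0]-673,c[...,1]-81)<40);print(n,'cap',m.sum(),L(c[m].mean(0)) if m.any() else 0)
    l=np.stack([(c-C)@EX,(c-C)@EY,c[...,2]],-1)
    m=(d>0)&(l[...,0]<-150)&(l[...,0]>-180)&(l[...,1]>-90)&(l[...,1]<-20)&(l[...,2]<80)&(l[...,2]>40);print('bottom knob',m.sum(),l[m].mean(0) if m.any() else 0)
    p0,d0=load(n,0);c0=cloud(n,d0);l0=np.stack([(c0-C)@EX,(c0-C)@EY,c0[...,2]],-1);m=(d0>0)&(l0[...,0]<-150)&(l0[...,0]>-180)&(l0[...,1]>-90)&(l0[...,1]<-20)&(l0[...,2]<80)&(l0[...,2]>40);print('  at start',m.sum(),l0[m].mean(0) if m.any() else 0)
E
```

```text
t 35.47 j [-36.8, -1.0, -18.1, 133.7, 65.8, 66.0, 143.4] p [488.2, 62.4, 303.3] z [0.71, -0.444, -0.546] x [-0.531, -0.848, -0.0] F [0.5, 0.6, 1.4] g 1.002
door angle pts 454 med 107.94262539978298 rmax 258.2621248111727
scene cap 50 [-61.57883922  -4.16743723 189.90760039]
bottom knob 38 [-163.278752    -60.13100855   65.41917037]
  at start 39 [-163.06579915  -60.11020225   65.91800791]
top cap 27 [-41.77496841  -2.12693859 189.93410049]
bottom knob 31 [-163.54195313  -59.88190848   66.73091842]
  at start 32 [-163.07710756  -59.72496983   66.2071196 ]
```

View pics/scene18.png

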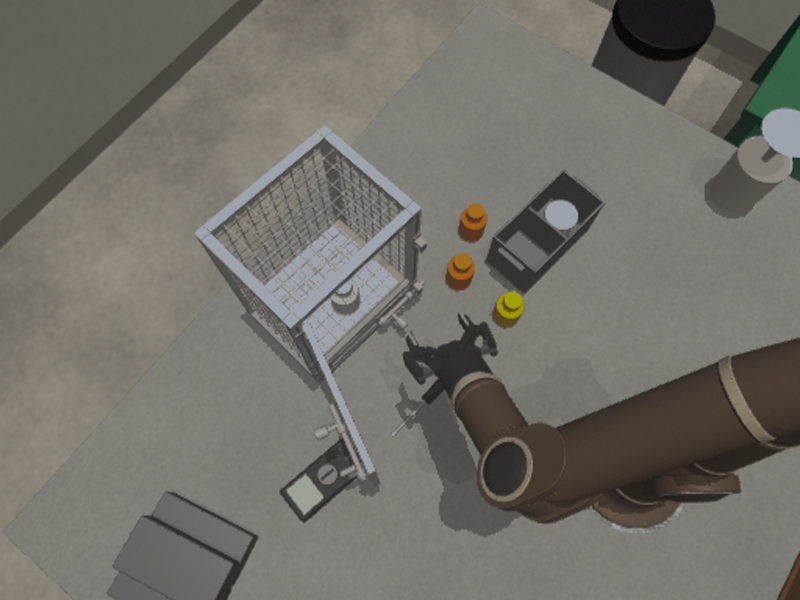

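View pics/top18.png

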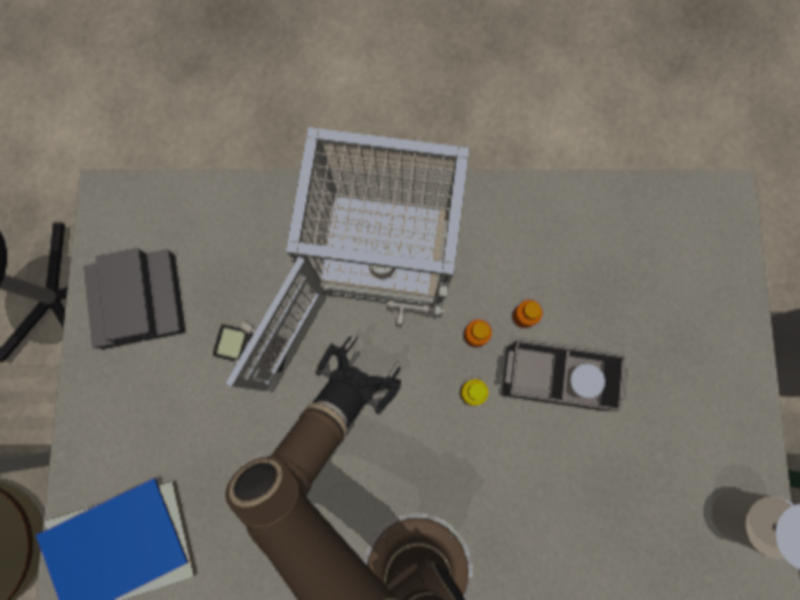

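Everything checks out: door at 108°, the cap top at height 190 on the shelf, and the bottom bolt knob unmoved. Nothing else moved, and the arm is clear. Handing in.

```bash
python3 - <<'E'
from h import *
st();robot.close_job()
E
```

```text
t 35.57 j [-36.8, -0.7, -18.2, 133.7, 66.0, 65.9, 143.1] p [489.0, 63.8, 301.2] z [0.711, -0.443, -0.546] x [-0.529, -0.849, 0.001] F [0.2, 0.3, -0.3] g 1.0
the job is handed in; nothing more can be done
```

The job is done and handed in at 35.6 s. The bottle stands on the cage shelf, the top half of the door is open, and the bottom half is shut and bolted.

**What I did:**
- **Door:** I drew the top bolt about 30 mm, pulled the top half to about 33° by its handle, then pushed it wide open from inside.
- **Bottle:** I lifted it out of the carrier by its cap and stood it on the clear bench. I regripped it by the body and set it on the shelf.

**Last checks:**
- **Door angle:** 108°, past square.
- **Bottom half:** its bolt knob is where it started, to within 1 mm.
- **Bottle:** the top of its cap is 190 mm above the bench, as it should be upright on the 90 mm shelf. It stands about 53 mm behind the front face by the gripper's position. Its front edge is then about 23 mm behind the face, some 11 mm inside the door line.
- **Other things:** the jar, the driver, the orange and yellow bottles and the visible part of the meter look unmoved in the pictures. The arm touches nothing.

**What failed or disagreed:**
- **Fingertip offset:** with the jaws shut, the fingertips sit about 30 mm behind the reported tool position. Because of this, one close on the bolt knob and one on the cap came up empty before I measured and corrected it. Nothing was displaced.
- **Cap position:** the two cameras put the cap 62 and 42 mm behind the front, because the cage's rail partly hides it. The gripper's figure lies between them.

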